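# Fit the crank to the roof stand and lock it with its hairpin clip

## Robot

A 6-joint arm with a two-finger parallel gripper is mounted at the origin on the work surface. World frame = base frame: x ahead of the robot, y to its left, z up, the work surface at z = 0. Lengths are in m, angles in rad, forces in N, time in s.
With the tool pointing down it reaches from about 0.35 to 0.95 m from the base axis. Payload 17.4 kg.
Tool frame: the origin (TCP) lies between the finger pads; the fingertips stand 19 mm ahead of it and the grasp point (between the pads) is the TCP; z points along the fingers, y is the direction in which the jaws open and shut (so a half turn about z gives the same grasp; the last joint's range is limited). The gripper opens to 93 mm and grips with 3 to 60 N. Pads are 15 mm wide; open, the fingers measure 128 mm over their backs; the gripper's body (75 mm by 188 mm) begins 65 mm behind the grasp point.
Start: joints at [1.186, 0.116, 1.442, -0, 1.584, -0.038], TCP at [0.229, 0.635, 0.238] pointing down, gripper open.
Joint ranges: [-2.83, 2.83], [-0.83, 2.19], [0.07, 2.5], [-1.14, 4.28], [0.01, 3], [-2.97, 2.97]. Speed limits (rad/s): [1.89, 1.89, 2.22, 3.14, 3.14, 3.14].

## Interface

Orientations are given as a unit quaternion [w, x, y, z].
In Python, from bench import bot gives the robot as it stands.
- The arm moves only by the tool drive_tool, never from a script. Its argument "commands" is a list of rows, each an object of numbers: "jaw": the opening, from -1 (shut) to 1 (fully open), so that 0 is half open; "tx", "ty", "tz": the shift along the tool's x, y, z in cm; "twist": the turn about the tool's z in degrees. A call has 1 to 8 rows; each row is the pose to reach, as a shift and turn from the pose commanded when the call began, along the tool's axes at that moment; what a row does not reach only later rows make up. A row lasts 1/10 s, in which the tool goes at most 50 mm and 8.59 degrees, less where a joint would pass 70% of its speed; a pose out of reach is approached as far as the arm can. A call with a gripper value outside its range is refused whole. The fingers move at their own pace and stop on an object; the grip force is fixed at half the most. Time passes only in rows, so rows that repeat a pose let the fingers close. It gives the time, the measured TCP pose, the force and the opening at its end, in the units of the state.
- bot.sense(): the state, without advancing time (a new reading comes with each control period).
- bot.grab_frame(name): name is "side" or "top" or "wrist"; returns the picture (400x640x3 uint8, red, green, blue); there is no depth.
- bot.camera_model(name): a dict with "intrinsics" (3x3 intrinsics, pixels), "distortion" ([k1, k2, p1, p2, k3] as OpenCV has them; the pictures are not rectified), "extrinsics" (4x4, takes a point from world to camera coordinates). Camera axes: x right, y down, z forward; pixel columns grow to the right and rows downward; lengths in m; the calibration is good to about 2 mm. A picture is of the moment at which its call begins: read the wrist's pose just before it. camera_model takes no time and is no camera call; for the wrist camera it gives the pose at the moment of the call.
- bot.finish_job(): hands the job in, once; it reports no verdict.
Trained networks look in the newest picture that a camera, given by its name, has taken for a name from the list of things; names that differ only in an ending like _2 or _b are one class to them, and where a whole thing is asked for, a point or a joint stands for the part that bears it (a point fixed in the world has none). Each returns a list of dicts, best first, with "conf" (0 to 1); they miss things now and then, are a little off and sometimes report something else, mostly with a low value. They report only what shows in the picture. A call takes as long as a camera call.
- bot.search_frame(camera, thing): "rect" ([centre column, centre row, width, height] in pixels, round what is visible of it).
- bot.silhouettes(camera, thing): "region" (400x640 bool, what is visible of it) and "rect" ([centre column, centre row, width, height] in pixels, round what is visible of it).
The state is a dict: "clock": time; "q": joint angles; "joint_velocities": joint speeds; "joint_torque": joint torques, N m; "eef_pos": TCP position; "orientation": TCP orientation; "wrist_force": force on the tool from outside, world axes, zero at the start; "ft_torque": the same for the moment, N m; "opening": finger opening in m.
Only numpy, scipy, OpenCV 4.12 (cv2) and the standard library are available. Lean on these libraries where they do the work, as an engineer would, in place of code of your own. Each camera call takes 0.05 s, during which the arm holds its last target.

## Task

Put the loose crank handle on the slanting drive spindle of the tilting roof stand: line its D-shaped bore up with the flat of the spindle and slide it fully home on the shoulder. Then lock it on: push the straight leg of the hairpin clip through the cross hole in the spindle above the hub until the sprung leg snaps over and hugs the shank, and let go. Leave the gas torch, the stack of shingles and the hammer where they are.

Things in the scene. Friction and masses are not known exactly. Their poses are not given: they have to be found in the camera images.
- stand: Tilting assembly stand, fixed to the bench: grey worm gearbox, with a shingled roof panel (260 x 290 mm, up to 0.27 m high) carried from 0.15 m to its left. Origin under the gearbox, on the bench; z up, x away from the robot, y towards the roof. The bright D-section drive spindle leaves the gearbox upwards and leans 30 degrees from vertical, its end towards the robot.
- spindle_hole (a point): Centre of the 8 mm cross hole in the spindle (20 mm shaft, one flat 7 mm from its axis), 39 mm above the shoulder (34 mm washer) that the hub seats on, 13 mm below the spindle's end, whose last 4 mm taper. Axes: z along the spindle, outwards; x square to the flat and out of it; the hole runs right through along x. Below the shoulder is a 48 mm round neck; nothing stands above.
- hub_home (a point): Point on the spindle axis 15 mm above the shoulder, 24 mm below the cross hole along the spindle: the crank's hub middle is here when it is fully home. Axes as at spindle_hole. The crank's x must match this x within about 0.1 rad for the bore to pass the flat.
- spindle (a joint): Turn of the spindle about its own axis, rad, -0.5 to 0.5 at the start; at 0 the flat looks straight uphill, away from the robot. Stiff (0.7 N m, stays where it is); it need not be turned.
- crank_hub (a point): Middle of the hub of the loose aluminium crank (0.26 kg), lying flat on the bench, 15 mm above its underside. Hub 30 mm high, 39 mm long in x, with two flats 34 mm apart in y to grip. z along the bore, up; x towards the arm. D bore 22.6 mm across, its flat 8 mm from the axis on the arm side, flared at the underside: 1 mm play all round on the spindle.
- crank_grip (a point): Middle of the crank's black hand grip, 27 mm thick, which stands up at the end of the arm, 108 mm along x from the bore; its top is 86 mm above the crank's underside. The arm, 20 mm wide and 12 mm thick, lies flush with the underside and ends 122 mm from the bore.
- clip_coil (a point): Middle of the double coil of the loose hairpin clip (5 mm dark spring wire, 0.06 kg) lying flat on the bench: coil 26 mm across, 10 mm thick, rigid with the straight leg; grip it across y. x points from coil to leg tips, z square to the clip's flat, up. The straight leg runs along x at y = -10.5 mm; the sprung leg, with its bow and flared tip (x = 74 mm), lies on the +y side of it.
- clip_seat (a point): Point on the axis of the clip's straight leg at the middle of the bow, 50 mm along x and -10.5 mm along y from clip_coil, axes alike. It is at the centre of the cross hole when the clip is home, with clip z along the spindle. The clip may enter the hole from either end; from the round side (moving along the hole's x) the coil ends on the side away from the crank's arm.
- clip_tip (a point): Round tip of the clip's straight leg, 29 mm along x from clip_seat.
- clip_spring (a joint): How far the sprung leg is bent open, rad: 0 relaxed, about 0.07 as it rides over the shank, near 0 again when it has snapped over and hugs it. Pushing it over takes about 8 N, pulling it off about 6 N; pushed further it comes up against the bow.
- torch_mid (a point): Gas torch standing on the bench, left: green can 90 mm across and 112 mm high, burner head on top (180 mm high in all); the point is on its axis, 60 mm up. Leave it alone.
- shingles_mid (a point): Stack of five grey wooden shingles, 100 x 45 x 30 mm, the point in its middle. Leave it alone.
- hammer_grip (a point): Handle of a hammer lying on the bench on the right, along x. Leave it alone.

How it is judged:
On the way, in this order (a step that is already met when the one before it is completed fails the run):
1. the crank is fully home on the spindle (distance between crank_hub and hub_home below 0.0035 m and angle between the z axis of crank_hub and the z axis of hub_home, either way round below 0.13 rad), for 0.2 s.
2. the clip is through the cross hole and hugs the shank (distance between clip_seat and spindle_hole below 0.004 m and angle between the x axis of clip_seat and the x axis of spindle_hole, either way round below 0.3 rad and value of joint clip_spring below 0.04 rad), for 0.2 s.
At the end, for the whole second after the job is handed in: The crank's hub middle is within 4.5 mm of hub_home with its bore along the spindle (0.13 rad); clip_seat is within 4 mm of the cross hole's centre, the clip's straight leg along the hole (0.3 rad) and the sprung leg closed (below 0.04 rad); all stay so when let go (all of step 2 and distance between crank_hub and hub_home below 0.0045 m and angle between the z axis of crank_hub and the z axis of hub_home, either way round below 0.13 rad); the robot touches nothing.
It fails at once if the torch is shifted by more than 30 mm or tipped (distance of torch_mid from where it was at the start of the episode above 0.03 m or angle between torch_mid's own z axis and vertical above 0.3 rad).
It fails at once if the stack of shingles is shifted by more than 30 mm (distance of shingles_mid from where it was at the start of the episode above 0.03 m).
It fails at once if the hammer is shifted by more than 30 mm (distance of hammer_grip from where it was at the start of the episode above 0.03 m).
It also fails if it takes over 61 s, if anything falls off the work surface, if the arm or the gripper's body presses on something with over 40 N, if the wrist force passes 120 N, or if a joint passes its speed limit or range.

## Working session

There is one attempt and no reset: what is moved stays moved. The work goes in short steps, Python scripts to look and compute and a tool call to move; the robot and the scene stay as the last step left them, time stands still between calls to the robot, and variables do not carry over. Pictures are saved under pics/ and viewed, and the job is handed in when it is done.

Besides the shell and the picture viewer there is one more tool, called after ">>>" by a JSON object that holds its "name" and its "arguments", one argument or row to a line. drive_tool: Moves the arm, as the interface text tells. Its arguments: {"type":"object","properties":{"commands":{"type":"array"}},"required":["commands"]}

```bash
ls -la; mkdir -p pics
python3 - <<'E'
from bench import bot
import cv2,numpy as np
np.set_printoptions(precision=4,suppress=True)
print(bot.sense())
for n in ("side","top","wrist"):
    im=bot.grab_frame(n); cv2.imwrite(f"pics/{n}0.png",im[:,:,::-1]); 
    m=bot.camera_model(n); print(n,m)
E
```

```text
total 12
drwxr-xr-x  3 agent agent 4096 Dec  7 13:55 .
drwxr-xr-x 23 root  root  4096 Dec  7 13:55 ..
drwxr-xr-x  2 agent agent 4096 Dec  7 13:55 pics
{'clock': 0.0, 'q': array([ 1.1862,  0.1165,  1.4423,  0.0001,  1.584 , -0.0378]), 'joint_velocities': array([-0.0004,  0.0008, -0.0018, -0.0005, -0.0009,  0.002 ]), 'joint_torque': array([ -0.0018, -72.1295, -62.2581,   0.0776,   0.0244,  -0.0002]), 'eef_pos': array([0.2294, 0.6346, 0.2369]), 'orientation': array([-0.0001,  0.1725,  0.985 , -0.0005]), 'wrist_force': array([ 0.1967,  0.189 , -0.6816]), 'ft_torque': array([0.0652, 0.0645, 0.0036]), 'opening': 0.09300271846315457}
side {'intrinsics': array([[491.1718,   0.    , 322.2995],
       [  0.    , 491.1718, 196.7887],
       [  0.    ,   0.    ,   1.    ]]), 'distortion': array([-0.1293,  0.    ,  0.    ,  0.    ,  0.    ]), 'extrinsics': array([[ 0.7393, -0.6733, -0.0093, -0.4851],
       [-0.5144, -0.5558, -0.6531,  0.3164],
       [ 0.4346,  0.4876, -0.7572,  1.138 ],
       [ 0.    ,  0.    ,  0.    ,  1.    ]])}
top {'intrinsics': array([[404.3754,   0.    , 323.948 ],
       [  0.    , 404.3754, 197.602 ],
       [  0.    ,   0.    ,   1.    ]]), 'distortion': array([0.0063, 0.    , 0.    , 0.    , 0.    ]), 'extrinsics': array([[-0.0189, -0.9998, -0.0065, -0.0955],
       [-0.9958,  0.0194, -0.089 ,  0.5733],
       [ 0.0891,  0.0048, -0.996 ,  1.2295],
       [ 0.    ,  0.    ,  0.    ,  1.    ]])}
wrist {'intrinsics': array([[301.0833,   0.    , 318.2227],
       [  0.    , 301.0833, 196.1222],
       [  0.    ,   0.    ,   1.    ]]), 'distortion': array([-0.0396,  0.    ,  0.    ,  0.    ,  0.    ]), 'extrinsics': array([[ 0.3407,  0.9402, -0.0017, -0.6748],
       [ 0.9126, -0.3303,  0.2409, -0.027 ],
       [ 0.2259, -0.0837, -0.9706,  0.3898],
       [ 0.    ,  0.    ,  0.    ,  1.    ]])}
```

View pics/side0.png

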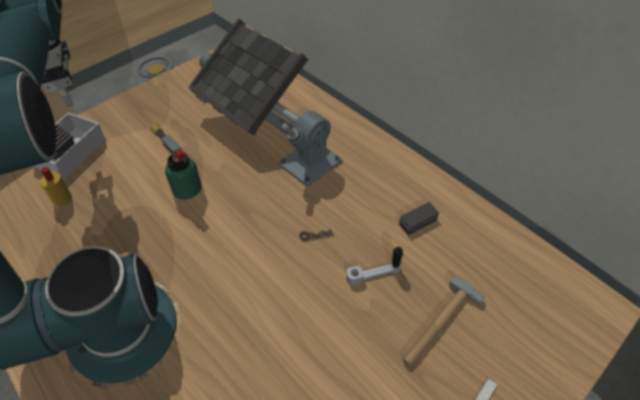

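View pics/top0.png

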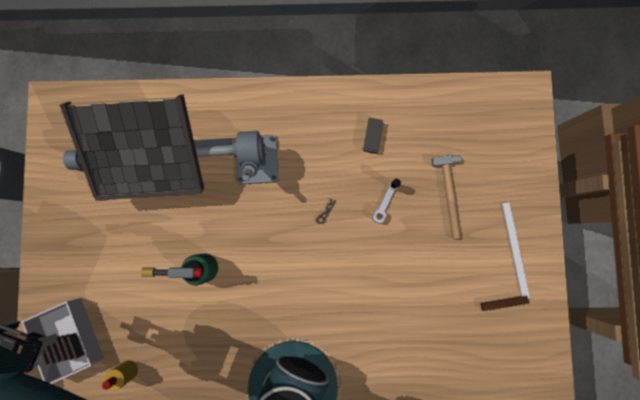

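View pics/wrist0.png

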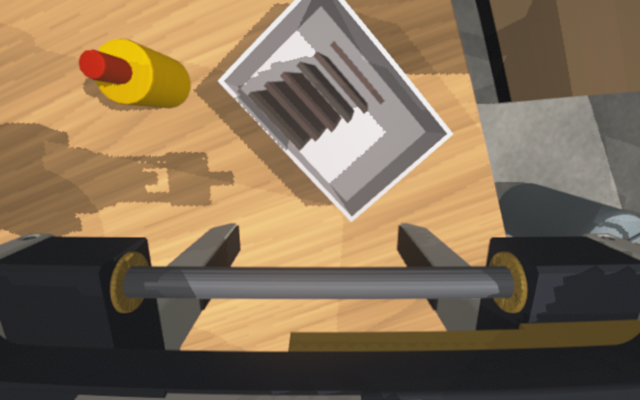

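```bash
cat > h.py <<'E'
from bench import bot
import cv2,numpy as np
np.set_printoptions(precision=4,suppress=True)
from scipy.spatial.transform import Rotation as R
def ray(m,px):
    p=cv2.undistortPoints(np.array([[px]],float),m["intrinsics"],m["distortion"])[0,0]
    E=m["extrinsics"]; Rm=E[:3,:3]; o=-Rm.T@E[:3,3]; d=Rm.T@np.array([p[0],p[1],1]); return o,d/np.linalg.norm(d)
def atz(m,px,z):
    o,d=ray(m,px); return o+d*(z-o[2])/d[2]
def tri(l):
    A=np.zeros((3,3));b=np.zeros(3)
    for m,px in l:
        o,d=ray(m,px);P=np.eye(3)-np.outer(d,d);A+=P;b+=P@o
    x=np.linalg.solve(A,b); return x
def proj(m,X):
    X=np.atleast_2d(X).astype(float); E=m["extrinsics"]
    return cv2.projectPoints(X,cv2.Rodrigues(E[:3,:3])[0],E[:3,3],m["intrinsics"],m["distortion"])[0][:,0]
def Rt(s=None):
    s=s or bot.sense(); q=s["orientation"]; return R.from_quat([q[1],q[2],q[3],q[0]]).as_matrix()
def pic(n,name,crop=None,sc=1):
    m=bot.camera_model(n); im=bot.grab_frame(n); o=im[:,:,::-1].copy(); np.save(f"pics/{name}.npy",im)
    if crop: x0,y0,x1,y1=crop; o=o[y0:y1,x0:x1]
    if sc!=1: o=cv2.resize(o,None,fx=sc,fy=sc,interpolation=cv2.INTER_CUBIC)
    cv2.imwrite(f"pics/{name}.png",o); return m,im
E
python3 - <<'E'
from h import *
print(Rt())
for c in ("top","side"):
    m,im=pic(c,c+"1")
    for t in ("crank_hub","clip_coil","stand","torch_mid","shingles_mid","hammer_grip"):
        r=bot.silhouettes(c,t)
        for k in r[:2]:
            reg=k["region"]; ys,xs=np.nonzero(reg)
            print(c,t,round(k["conf"],2),np.round(k["rect"],1), xs.mean().round(1),ys.mean().round(1),len(xs), atz(m,(xs.mean(),ys.mean()),0.01))
            np.save(f"pics/{c}_{t}.npy",reg)
            break
print(bot.sense()["clock"])
E
```

```text
[[-0.9405  0.3399 -0.0003]
 [ 0.3399  0.9405 -0.0008]
 [ 0.     -0.0008 -1.    ]]
top crank_hub 0.58 [385.4 201.2  24.3  41.7] 385.3 200.1 338 [ 0.5612 -0.2986  0.01  ]
top clip_coil 0.54 [324.4 211.1  19.1  23.9] 324.4 211.6 97 [ 0.5287 -0.1069  0.01  ]
top stand 0.9 [169.4 148.5 213.8 104.6] 154.2 148.9 14645 [0.7386 0.4303 0.01  ]
top torch_mid 0.65 [180.3 268.4  79.7  27.1] 187.9 269.6 1372 [0.3572 0.3188 0.01  ]
top shingles_mid 0.94 [373.  134.7  20.3  33.9] 372.5 135.1 555 [ 0.7695 -0.2647  0.01  ]
top hammer_grip 0.95 [443.3 197.6  31.6  81.6] 449.7 190.3 928 [ 0.588  -0.5014  0.01  ]
side crank_hub 0.62 [374.1 267.   59.6  35.7] 374.2 269.7 805 [ 0.5644 -0.2951  0.01  ]
side clip_coil 0.7 [316.4 233.3  30.9  10.6] 312.6 234.3 163 [ 0.5238 -0.107   0.01  ]
side stand 0.97 [268.4  99.8 153.9 166.7] 263.8 96.7 10827 [0.7919 0.4505 0.01  ]
side torch_mid 0.72 [177.8 161.8  56.5  73.3] 179.1 167.8 1656 [0.391  0.3541 0.01  ]
side shingles_mid 0.65 [418.9 221.   44.1  31.8] 418.8 217.6 804 [ 0.775  -0.2624  0.01  ]
side hammer_grip 0.83 [443.6 320.9  79.4  92.7] 443.7 316.3 1392 [ 0.591  -0.4986  0.01  ]
0.85
```

Run:
```python
import cv2
for n,(x0,y0,x1,y1) in {"top":(220,110,420,240),"side":(260,90,430,300)}.items():
    a=cv2.imread(f"pics/{n}0.png")[y0:y1,x0:x1]; s=min(800/a.shape[1],600/a.shape[0]); cv2.imwrite(f"pics/{n}z.png",cv2.resize(a,None,fx=s,fy=s,interpolation=cv2.INTER_CUBIC)); print(s)
```

```text
4.0
2.857142857142857
```

View pics/topz.png

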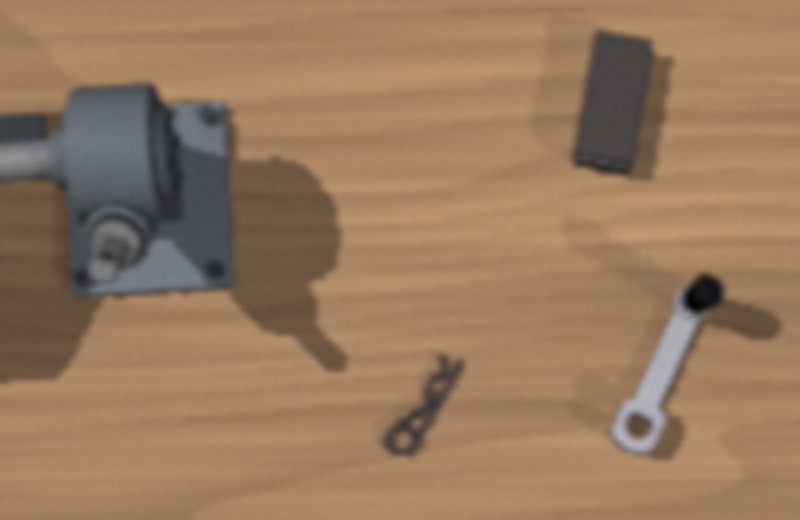

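View pics/sidez.png

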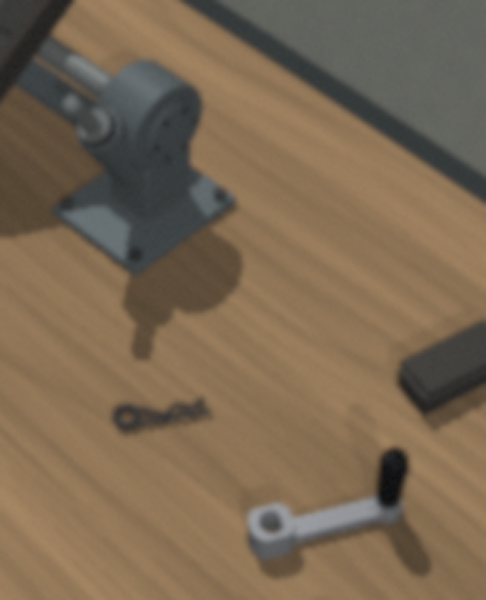

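Run:
```python
from h import *
T=bot.camera_model("top");S=bot.camera_model("side")
def tz(u,v): return (220+u/4,110+v/4)
def sz(u,v): return (260+u/2.857,90+v/2.857)
for n,a,b in [("spindle end",(102,270),(72,103)),("neck",(118,240),(97,127)),("hub top",(638,425),(270,521)),("grip top",(706,288),(397,458)),("clip coil",(402,439),(128,417))]:
    x=tri([(T,tz(*a)),(S,sz(*b))]); print(n,x,proj(T,x)-tz(*a),proj(S,x)-sz(*b))
print("hub at z.03",atz(T,tz(638,425),.03),atz(S,sz(270,521),.03))
print("griptop .086",atz(T,tz(706,288),.086),atz(S,sz(397,458),.086))
print("coil",atz(T,tz(402,439),.005),atz(S,sz(128,417),.005)); print("tips",atz(T,tz(455,360),.005),atz(S,sz(208,408),.005))
s=bot.sense(); print(s["eef_pos"]); Mw=bot.camera_model("wrist"); E=Mw["extrinsics"]; o=-E[:3,:3].T@E[:3,3]; print("cam in tool",Rt().T@(o-s["eef_pos"]), "cam axes in tool",(E[:3,:3]@Rt()))
```

```text
spindle end [0.615  0.1008 0.202 ] [[ 0.352  -0.4825]] [[-0.5989  0.0462]]
neck [0.6418 0.099  0.1568] [[ 0.1835 -0.2521]] [[-0.3157  0.0284]]
hub top [ 0.5106 -0.2763  0.0335] [[ 0.1721 -0.2274]] [[-0.3535  0.0462]]
grip top [ 0.6103 -0.3244  0.0809] [[ 0.4158 -0.5116]] [[-0.7938  0.1286]]
clip coil [ 0.5047 -0.0952  0.0082] [[ 0.275 -0.385]] [[-0.554   0.0533]]
hub at z.03 [ 0.5101 -0.2762  0.03  ] [ 0.513  -0.2753  0.03  ]
griptop .086 [ 0.6081 -0.3222  0.086 ] [ 0.6089 -0.3274  0.086 ]
coil [ 0.5036 -0.0942  0.005 ] [ 0.5074 -0.0942  0.005 ]
tips [ 0.565  -0.1371  0.005 ] [ 0.5694 -0.1372  0.005 ]
[0.2294 0.6348 0.2377]
cam in tool [ 0.067   0.0005 -0.1466] cam axes in tool [[-0.0009  1.      0.0009]
 [-0.9705 -0.0007 -0.2409]
 [-0.2409 -0.0011  0.9705]]
```

```bash
cat >> h.py <<'E'
def plan(X,yaw_deg=None):
    "target TCP; yaw = world angle of tool x"
    s=bot.sense(); r=Rt(s); d=r.T@(np.array(X)-s["eef_pos"])*100
    y=np.degrees(np.arctan2(r[1,0],r[0,0])); tw=0 if yaw_deg is None else -((yaw_deg-y+180)%360-180)
    print("clock",s["clock"],"pos",s["eef_pos"],"yaw %.2f"%y,"tilt",r[:,2],"-> t",d.round(2),"twist %.2f"%tw,"F",s["wrist_force"],"open %.4f"%s["opening"],"q",s["q"])
E
python3 - <<'E'
from h import *
plan([.45,.15,.30],180);plan([.655,.10,.26],180)
T=bot.camera_model("top");S=bot.camera_model("side")
print(tri([(T,(220+115/4,110+90/4)),(S,(260+150/2.857,90+65/2.857))]))
E
```

```text
clock 0.85 pos [0.2294 0.6348 0.2377] yaw 160.13 tilt [ 0.  0. -1.] -> t [-37.22 -38.1   -6.23] twist -19.87 F [-0.7672 -0.6235 -0.0987] open 0.0930 q [ 1.1862  0.116   1.4416 -0.      1.584  -0.0378]
clock 0.85 pos [0.2294 0.6348 0.2377] yaw 160.13 tilt [ 0.  0. -1.] -> t [-58.2  -35.84  -2.23] twist -19.87 F [-0.7672 -0.6235 -0.0987] open 0.0930 q [ 1.1862  0.116   1.4416 -0.      1.584  -0.0378]
[0.7313 0.1031 0.1832]
```

>>> {"name": "drive_tool", "arguments": {
  "commands": [
    {"tz": -5, "tx": -1, "ty": -2},
    {"tx": -37.2, "ty": -38.1, "tz": -6.2, "twist": -8},
    {"tx": -37.2, "ty": -38.1, "tz": -6.2, "twist": -16},
    {"tx": -37.2, "ty": -38.1, "tz": -6.2, "twist": -19.9},
    {"tx": -37.2, "ty": -38.1, "tz": -6.2, "twist": -19.9},
    {"tx": -37.2, "ty": -38.1, "tz": -6.2, "twist": -19.9},
    {"tx": -37.2, "ty": -38.1, "tz": -6.2, "twist": -19.9},
    {"tx": -37.2, "ty": -38.1, "tz": -6.2, "twist": -19.9}
  ]
}}

```text
schema error: expected keys jaw, tx, ty, tz, twist
```

>>> {"name": "drive_tool", "arguments": {
  "commands": [
    {},
    {"tx": 0},
    {"tx": 0}
  ]
}}

```text
schema error: expected keys jaw, tx, ty, tz, twist
```

Run:
```python
from h import *
plan([.65,.101,.27],180)
```

```text
clock 0.85 pos [0.2294 0.6348 0.2377] yaw 160.13 tilt [ 0.  0. -1.] -> t [-57.7  -35.91  -3.23] twist -19.87 F [-0.7672 -0.6235 -0.0987] open 0.0930 q [ 1.1862  0.116   1.4416 -0.      1.584  -0.0378]
```

All five keys are needed.

>>> {"name": "drive_tool", "arguments": {
  "commands": [
    {"jaw": 1, "tx": -1, "ty": -2, "tz": -4.5, "twist": 0},
    {"jaw": 1, "tx": -37.2, "ty": -38.1, "tz": -6.2, "twist": -8},
    {"jaw": 1, "tx": -37.2, "ty": -38.1, "tz": -6.2, "twist": -16},
    {"jaw": 1, "tx": -37.2, "ty": -38.1, "tz": -6.2, "twist": -19.9},
    {"jaw": 1, "tx": -37.2, "ty": -38.1, "tz": -6.2, "twist": -19.9},
    {"jaw": 1, "tx": -37.2, "ty": -38.1, "tz": -6.2, "twist": -19.9},
    {"jaw": 1, "tx": -37.2, "ty": -38.1, "tz": -6.2, "twist": -19.9},
    {"jaw": 1, "tx": -37.2, "ty": -38.1, "tz": -6.2, "twist": -19.9}
  ]
}}

```text
clock: 1.65
eef_pos: [0.3813, 0.2944, 0.2945]
orientation: [0.0, -0.0, 1.0, 0.0]
wrist_force: [-0.0, -0.0, 1.4]
opening: 0.0929
```

Run:
```python
from h import *
plan([.45,.101,.30],180);plan([.65,.101,.27],180)
```

```text
clock 1.65 pos [0.3813 0.2944 0.2945] yaw -179.95 tilt [ 0.0007  0.0004 -1.    ] -> t [ -6.86 -19.34  -0.55] twist 0.05 F [-0.0333 -0.0157  1.3735] open 0.0929 q [ 0.6046 -0.3205  1.7545 -0.0001  1.7068 -0.9672]
clock 1.65 pos [0.3813 0.2944 0.2945] yaw -179.95 tilt [ 0.0007  0.0004 -1.    ] -> t [-26.85 -19.36   2.46] twist 0.05 F [-0.0333 -0.0157  1.3735] open 0.0929 q [ 0.6046 -0.3205  1.7545 -0.0001  1.7068 -0.9672]
```

>>> {"name": "drive_tool", "arguments": {
  "commands": [
    {"jaw": 1, "tx": -3, "ty": -19.3, "tz": 0, "twist": 0},
    {"jaw": 1, "tx": -6, "ty": -19.3, "tz": 0, "twist": 0},
    {"jaw": 1, "tx": -10, "ty": -19.3, "tz": 0, "twist": 0},
    {"jaw": 1, "tx": -15, "ty": -19.3, "tz": 0, "twist": 0},
    {"jaw": 1, "tx": -20, "ty": -19.3, "tz": 1, "twist": 0},
    {"jaw": 1, "tx": -25, "ty": -19.3, "tz": 2, "twist": 0},
    {"jaw": 1, "tx": -26.8, "ty": -19.3, "tz": 2.5, "twist": 0},
    {"jaw": 1, "tx": -26.8, "ty": -19.3, "tz": 2.5, "twist": 0}
  ]
}}

```text
clock: 2.45
eef_pos: [0.6517, 0.1023, 0.2671]
orientation: [-0.001, 0.0, 1.0, -0.0]
wrist_force: [0.1, -0.0, -0.6]
opening: 0.0931
```

Run:
```python
from h import *
plan([.65,.101,.26],180)
m,im=pic("wrist","w1"); np.save("pics/w1E.npy",m["extrinsics"])
plan([.65,.101,.26],180)
print(proj(m,[[.615,.101,.202],[.6335,.101,.17]]))
```

```text
clock 2.45 pos [0.6517 0.1023 0.2671] yaw 179.96 tilt [-0.0017 -0.0003 -1.    ] -> t [ 0.17 -0.13  0.71] twist -0.04 F [ 0.0596 -0.0341 -0.64  ] open 0.0931 q [ 0.1171  0.0779  1.4351 -0.0001  1.6304 -1.453 ]
clock 2.5 pos [0.6531 0.1021 0.266 ] yaw 179.95 tilt [-0.0027 -0.0006 -1.    ] -> t [ 0.31 -0.11  0.6 ] twist -0.05 F [ 0.1698 -0.6406 -2.4163] open 0.0930 q [ 0.1166  0.0814  1.4332 -0.0003  1.6296 -1.4533]
[[315.5858 165.5112]
 [316.0471 182.3927]]
```

View pics/w1.png

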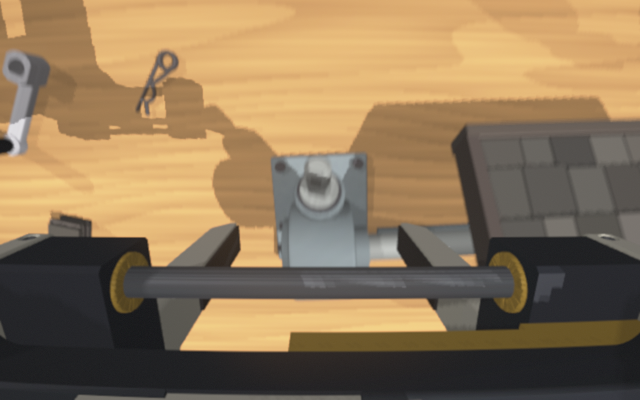

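Run:
```python
from h import *
plan([.655,.1015,.222],180)
m,im=pic("wrist","w2",(270,130,370,230),6)
print(proj(m,[[.615,.101,.202],[.6335,.101,.17]]))
```

```text
clock 2.5 pos [0.6531 0.1021 0.266 ] yaw 179.95 tilt [-0.0027 -0.0006 -1.    ] -> t [-0.2  -0.06  4.39] twist -0.05 F [ 0.1698 -0.6406 -2.4163] open 0.0930 q [ 0.1166  0.0814  1.4332 -0.0003  1.6296 -1.4533]
[[315.8603 163.9492]
 [316.2999 181.1899]]
```

View pics/w2.png

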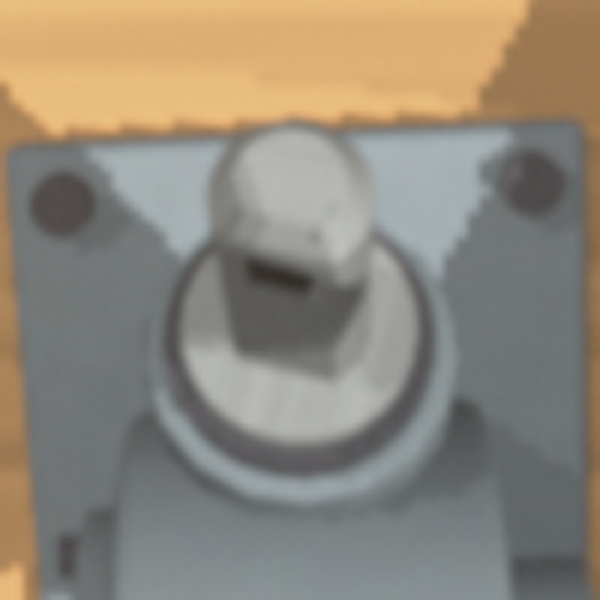

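>>> {"name": "drive_tool", "arguments": {
  "commands": [
    {"jaw": 1, "tx": -0.4, "ty": 0, "tz": 2, "twist": 0},
    {"jaw": 1, "tx": -0.4, "ty": 0, "tz": 3.8, "twist": 0},
    {"jaw": 1, "tx": -0.4, "ty": 0, "tz": 3.8, "twist": 0},
    {"jaw": 1, "tx": -0.4, "ty": 0, "tz": 3.8, "twist": 0}
  ]
}}

```text
clock: 2.95
eef_pos: [0.6525, 0.1035, 0.2315]
orientation: [-0.0, -0.0, 1.0, -0.0]
wrist_force: [0.6, 0.2, 0.9]
opening: 0.093
```

Run:
```python
from h import *
plan([.655,.1015,.222],180)
m,im=pic("wrist","w3",(240,100,400,240),5)
np.save("pics/w3E.npy",m["extrinsics"])
print(proj(m,[[.615,.101,.202],[.6335,.101,.17]]))
```

```text
clock 2.95 pos [0.6525 0.1035 0.2315] yaw -179.96 tilt [-0.0002 -0.     -1.    ] -> t [-0.25 -0.2   0.95] twist 0.04 F [0.5614 0.1605 0.8831] open 0.0930 q [ 0.1187  0.0868  1.4828 -0.      1.5722 -1.4528]
[[312.9888 172.581 ]
 [313.9039 190.9665]]
```

View pics/w3.png

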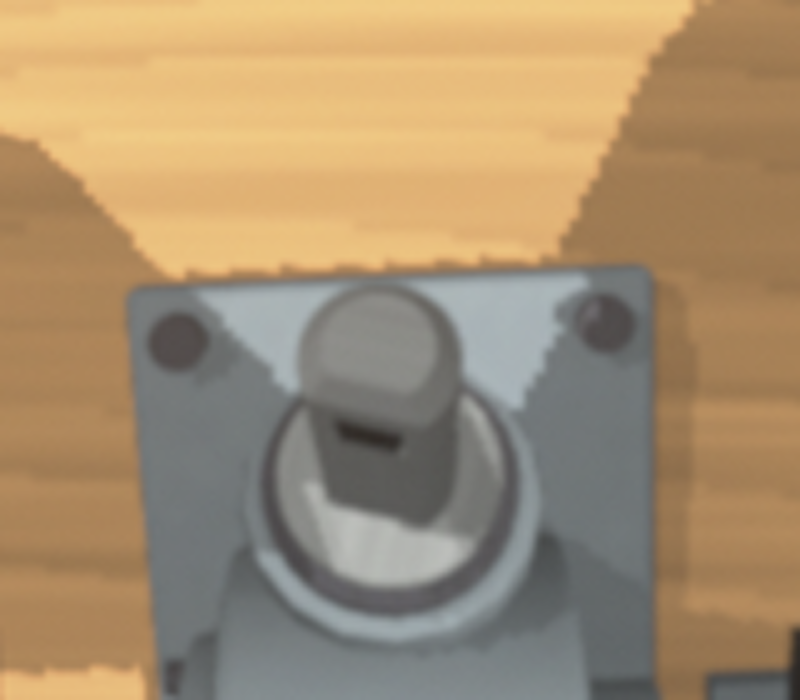

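```bash
cat > fit.py <<'E'
from h import *
from scipy.optimize import least_squares
mw=bot.camera_model("wrist"); mw["extrinsics"]=np.load("pics/w3E.npy"); mt=bot.camera_model("top"); ms=bot.camera_model("side")
def axes(psi,a):
    c,s=np.cos(psi),np.sin(psi); Rz=np.array([[c,-s,0],[s,c,0],[0,0,1]])
    L=np.pi/6; z=np.array([-np.sin(L),0,np.cos(L)]);x=np.array([np.cos(L),0,np.sin(L)]);y=np.array([0,1.,0])
    B=Rz@np.c_[x,y,z]; ca,sa=np.cos(a),np.sin(a)
    return B@np.array([[ca,-sa,0],[sa,ca,0],[0,0,1]]),B
th=np.linspace(0,2*np.pi,73)
def circ(p,B,r,z): return p+(B@np.c_[r*np.cos(th),r*np.sin(th),np.full(73,z)].T).T
f=lambda u,v:np.array([240+u/5,100+v/5])
def model(P):
    p=P[:3];A,B=axes(P[3],P[4])
    o=[]
    q=lambda l:proj(mw,p+A@np.array(l))[0]
    o.append(q([.007,0,0])-f(369,437)); o.append(q([.007,-.00714,-.039])-f(330,497)); o.append(q([.007,.00714,-.039])-f(420,526))
    c=proj(mw,circ(p,B,.017,-.039)); o.append([c[:,0].min()-f(269,0)[0],c[:,0].max()-f(510,0)[0]]); o.append([c[:,1].max()-f(0,592)[1]])
    c=proj(mw,circ(p,B,.010,.009)); o.append([c[:,0].min()-f(300,0)[0],c[:,0].max()-f(463,0)[0]])
    c2=proj(mw,circ(p,B,.009,.013)); o.append([min(c[:,1].min(),c2[:,1].min())-f(0,284)[1]])
    e=p+B[:,2]*.013; o.append((e-[.615,.101,.202])/.002*0.5)
    o.append([P[3]/.06])
    return np.concatenate(o)
r=least_squares(model,[.6215,.101,.191,0,-.27])
print(r.x,r.cost); print(r.fun.round(2)); np.save("spin.npy",r.x)
A,B=axes(r.x[3],r.x[4]);print(A); p=r.x[:3]
print("hole",p,"end",p+B[:,2]*.013,"home",p-B[:,2]*.024)
for n,m,fn,cr,sc in (("w",mw,"w3",(240,100,400,240),5),("t",mt,"top1",(210,120,310,200),6),("s",ms,"side1",(250,90,350,190),6)):
    im=np.load(f"pics/{fn}.npy")[:,:,::-1]; x0,y0,x1,y1=cr; im=cv2.resize(im[y0:y1,x0:x1],None,fx=sc,fy=sc,interpolation=cv2.INTER_CUBIC)
    def dr(X,col):
        u=((proj(m,X)-[x0,y0]+.5)*sc); cv2.polylines(im,[np.round(u).astype(int)],False,col,1,cv2.LINE_AA)
    dr(circ(p,B,.017,-.039),(0,0,255));dr(circ(p,B,.01,.009),(0,255,0));dr(circ(p,B,.024,-.043),(255,0,255))
    dr(p+np.array([[.007,-.00714,-.039],[.007,.00714,-.039],[.007,.00714,.009],[.007,-.00714,.009],[.007,-.00714,-.039]])@A.T,(255,0,0))
    dr(p+np.array([[-.01,0,0],[.03,0,0]])@A.T,(0,255,255))
    cv2.imwrite(f"pics/ov_{n}.png",im)
E
python3 fit.py
```

```text
[ 0.6198  0.1032  0.1917  0.0296 -0.3509] 5.762814721352523
[-0.55  0.17 -0.12  1.15 -0.02  1.19  1.55 -1.51 -1.35 -0.09  0.63 -0.89
 -0.41  0.51  0.23  0.49]
[[ 0.8231  0.2697 -0.4998]
 [-0.3195  0.9475 -0.0148]
 [ 0.4695  0.1718  0.866 ]]
hole [0.6198 0.1032 0.1917] end [0.6133 0.103  0.2029] home [0.6318 0.1036 0.1709]
```

Run:
```python
import cv2,numpy as np
a=cv2.imread("pics/ov_w.png");cv2.imwrite("pics/ov_w1.png",a)
b=np.hstack([cv2.imread("pics/ov_t.png")[:480,100:500],cv2.imread("pics/ov_s.png")[:480,:400]]);cv2.imwrite("pics/ov_ts.png",b)
```

```text
(no output)
```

View pics/ov_w1.png

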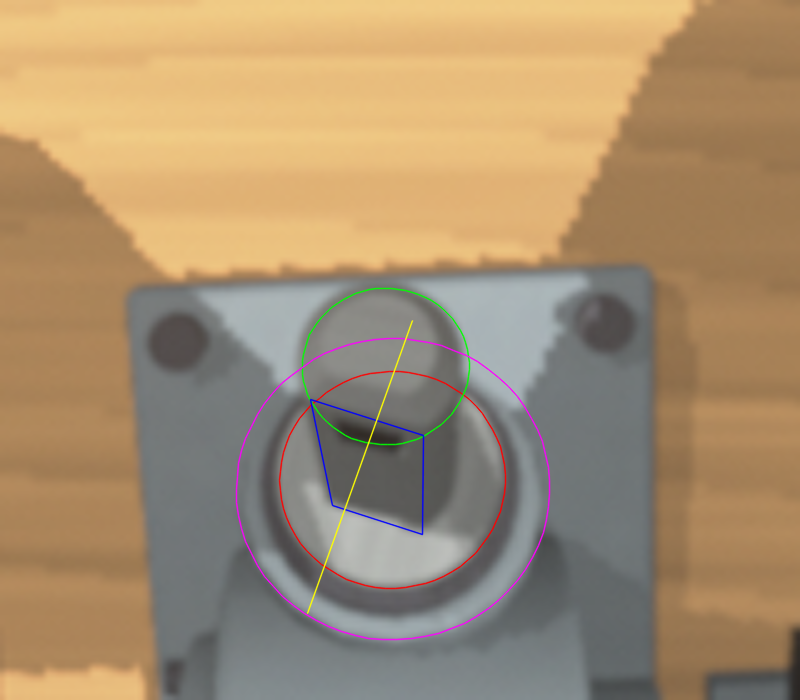

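View pics/ov_ts.png

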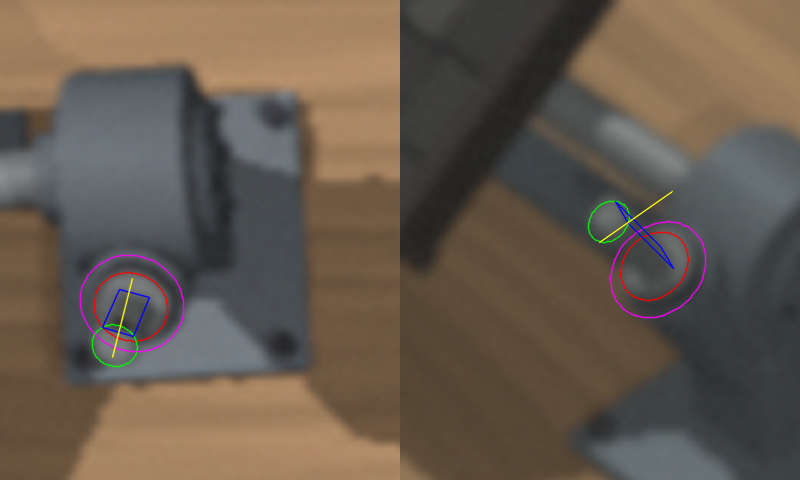

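Run:
```python
from h import *
plan([.54,-.29,.15],153.6)
```

```text
clock 3.0 pos [0.6528 0.1035 0.2323] yaw -179.95 tilt [ 0.0009  0.0001 -1.    ] -> t [ 11.32 -39.34   8.21] twist 26.45 F [0.7648 0.4588 0.3298] open 0.0930 q [ 0.1187  0.0866  1.4819 -0.      1.5722 -1.4529]
```

>>> {"name": "drive_tool", "arguments": {
  "commands": [
    {"jaw": 1, "tx": 0, "ty": -2, "tz": -3, "twist": 0},
    {"jaw": 1, "tx": 2, "ty": -7, "tz": -3, "twist": 8},
    {"jaw": 1, "tx": 5, "ty": -12, "tz": -2, "twist": 16},
    {"jaw": 1, "tx": 8, "ty": -17, "tz": 0, "twist": 24},
    {"jaw": 1, "tx": 11.3, "ty": -22, "tz": 2, "twist": 26.4},
    {"jaw": 1, "tx": 11.3, "ty": -27, "tz": 4, "twist": 26.4},
    {"jaw": 1, "tx": 11.3, "ty": -32, "tz": 6, "twist": 26.4},
    {"jaw": 1, "tx": 11.3, "ty": -37, "tz": 8, "twist": 26.4}
  ]
}}

```text
clock: 3.8
eef_pos: [0.5415, -0.2264, 0.1693]
orientation: [0.001, 0.228, 0.974, -0.0]
wrist_force: [1.1, -0.1, 0.4]
opening: 0.0931
```

Run:
```python
from h import *
plan([.54,-.29,.15],153.6)
```

```text
clock 3.8 pos [ 0.5415 -0.2264  0.1693] yaw 153.64 tilt [ 0.0026 -0.0012 -1.    ] -> t [-2.68 -5.76  1.93] twist 0.04 F [ 1.0881 -0.0767  0.3922] open 0.0931 q [-0.4395 -0.0506  1.7234 -0.      1.4659 -1.5502]
```

>>> {"name": "drive_tool", "arguments": {
  "commands": [
    {"jaw": 1, "tx": -1.0, "ty": -2.1, "tz": 0, "twist": 0},
    {"jaw": 1, "tx": -1.0, "ty": -2.1, "tz": 0, "twist": 0},
    {"jaw": 1, "tx": -1.0, "ty": -2.1, "tz": 0, "twist": 0},
    {"jaw": 1, "tx": -1.0, "ty": -2.1, "tz": 0, "twist": 0}
  ]
}}

```text
clock: 4.2
eef_pos: [0.5421, -0.2471, 0.169]
orientation: [0.001, 0.228, 0.974, -0.0]
wrist_force: [1.0, 0.8, 0.5]
opening: 0.0929
```

Run:
```python
from h import *
plan([.54,-.29,.15],153.6)
m,im=pic("wrist","w4"); np.save("pics/w4E.npy",m["extrinsics"])
for t in ("crank_hub","crank_grip"):
    for k in bot.search_frame("wrist",t)[:2]: print(t,k)
print(proj(m,[[.511,-.276,.03],[.609,-.325,.086]]))
```

```text
clock 4.2 pos [ 0.5421 -0.2471  0.169 ] yaw 153.68 tilt [ 0.0012 -0.0004 -1.    ] -> t [-1.72 -3.94  1.9 ] twist 0.08 F [0.9558 0.8469 0.4917] open 0.0929 q [-0.4706 -0.0301  1.7039  0.0002  1.4665 -1.582 ]
crank_hub {'rect': [278.6, 237.8, 41.0, 167.6], 'conf': 0.57}
crank_grip {'rect': [279.2, 235.6, 38.7, 167.2], 'conf': 0.78}
[[276.7877 177.0423]
 [272.2067 312.0215]]
```

View pics/w4.png

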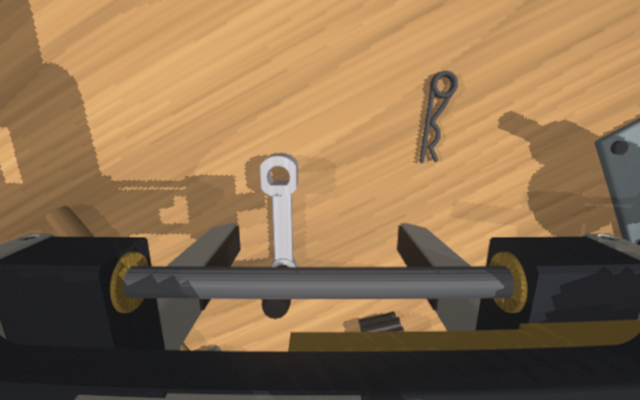

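Run:
```python
import numpy as np,cv2
im=np.load("pics/w4.npy")[:,:,::-1]
a=cv2.resize(im[140:280,240:330],None,fx=5,fy=5,interpolation=cv2.INTER_CUBIC)
b=cv2.resize(im[60:180,390:480],None,fx=5,fy=5,interpolation=cv2.INTER_CUBIC)
b=np.vstack([b,np.zeros((100,450,3),np.uint8)])
cv2.imwrite("pics/w4z.png",cv2.resize(np.hstack([a,b])[:600,:800],None,fx=1,fy=1))
```

```text
(no output)
```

View pics/w4z.png

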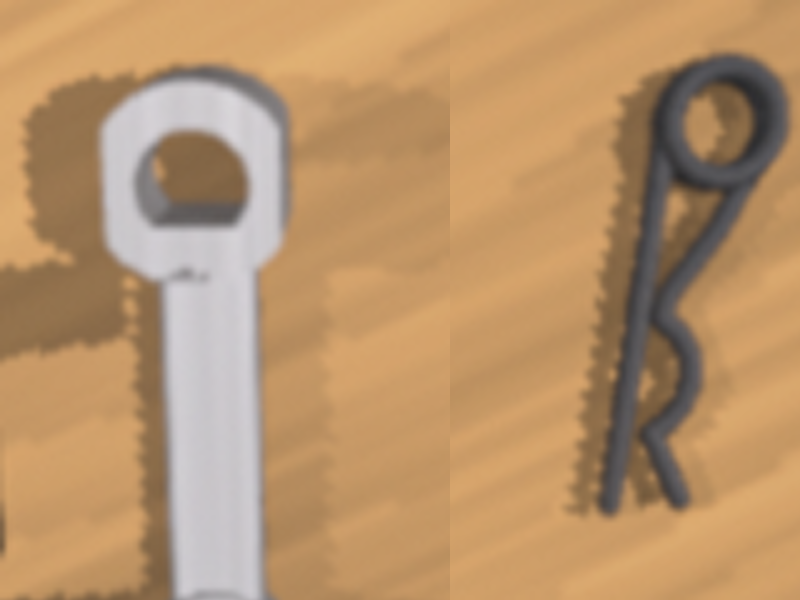

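```bash
cat > m4.py <<'E'
from h import *
m=bot.camera_model("wrist"); m["extrinsics"]=np.load("pics/w4E.npy")
Z=lambda u,v,x0,y0:(x0+(u+.5)/5-.5,y0+(v+.5)/5-.5)
hub=atz(m,Z(192,185,240,140),.03); a=atz(m,Z(210,290,240,140),.012);b=atz(m,Z(220,580,240,140),.012)
ang=lambda d:np.degrees(np.arctan2(d[1],d[0]))
print("hub",hub,"arm ang",ang(b-a),ang(b-hub),ang(a-hub))
c=atz(m,Z(273,121,390,60),.005); t=atz(m,Z(158,508,390,60),.005); l0=atz(m,Z(205,180,390,60),.005)
h=ang(t-l0); print("coil",c,"tip",t,"leg ang",h,"tip-coil in clip",R.from_euler('z',-h,degrees=True).apply(t-c))
print("coil dia",np.linalg.norm(atz(m,Z(203,121,390,60),.005)-atz(m,Z(340,121,390,60),.005)))
E
python3 m4.py
```

```text
hub [ 0.5111 -0.2747  0.03  ] arm ang -26.201303971742345 -25.87954044327101 -25.050848197495057
coil [ 0.5043 -0.0899  0.005 ] tip [ 0.5653 -0.1391  0.005 ] leg ang -30.214317533763715 tip-coil in clip [ 0.0775 -0.0119  0.    ]
coil dia 0.027305063884679112
```

Run:
```python
from h import *
plan([.511,-.2748,.12],154);plan([.511,-.2748,.033],154)
```

```text
clock 4.35 pos [ 0.542  -0.247   0.1686] yaw 153.70 tilt [ 0.0008 -0.0003 -1.    ] -> t [ 1.55 -3.86  4.85] twist -0.30 F [ 0.6687 -0.8762  0.0607] open 0.0926 q [-0.4705 -0.0297  1.7042  0.0001  1.4662 -1.5823]
clock 4.35 pos [ 0.542  -0.247   0.1686] yaw 153.70 tilt [ 0.0008 -0.0003 -1.    ] -> t [ 1.56 -3.86 13.55] twist -0.30 F [ 0.6687 -0.8762  0.0607] open 0.0926 q [-0.4705 -0.0297  1.7042  0.0001  1.4662 -1.5823]
```

>>> {"name": "drive_tool", "arguments": {
  "commands": [
    {"jaw": 0.2, "tx": 1.6, "ty": -3.9, "tz": 2, "twist": -0.3},
    {"jaw": 0.2, "tx": 1.6, "ty": -3.9, "tz": 5, "twist": -0.3},
    {"jaw": 0.2, "tx": 1.6, "ty": -3.9, "tz": 9, "twist": -0.3},
    {"jaw": 0.2, "tx": 1.6, "ty": -3.9, "tz": 12, "twist": -0.3},
    {"jaw": 0.2, "tx": 1.6, "ty": -3.9, "tz": 13.5, "twist": -0.3},
    {"jaw": 0.2, "tx": 1.6, "ty": -3.9, "tz": 13.5, "twist": -0.3},
    {"jaw": 0.2, "tx": 1.6, "ty": -3.9, "tz": 13.5, "twist": -0.3}
  ]
}}

```text
clock: 5.05
eef_pos: [0.5107, -0.2759, 0.0344]
orientation: [0.001, 0.225, 0.974, -0.0]
wrist_force: [0.4, -0.2, 0.7]
opening: 0.0557
```

Run:
```python
from h import *
plan([.511,-.2748,.033],154)
pic("wrist","w5",(220,120,420,270),4)
```

```text
clock 5.05 pos [ 0.5107 -0.2759  0.0344] yaw 153.95 tilt [ 0.0011 -0.0007 -1.    ] -> t [0.02 0.11 0.14] twist -0.05 F [ 0.4344 -0.2431  0.7289] open 0.0557 q [-0.5392  0.0428  1.86    0.      1.2375 -1.6554]
```

View pics/w5.png

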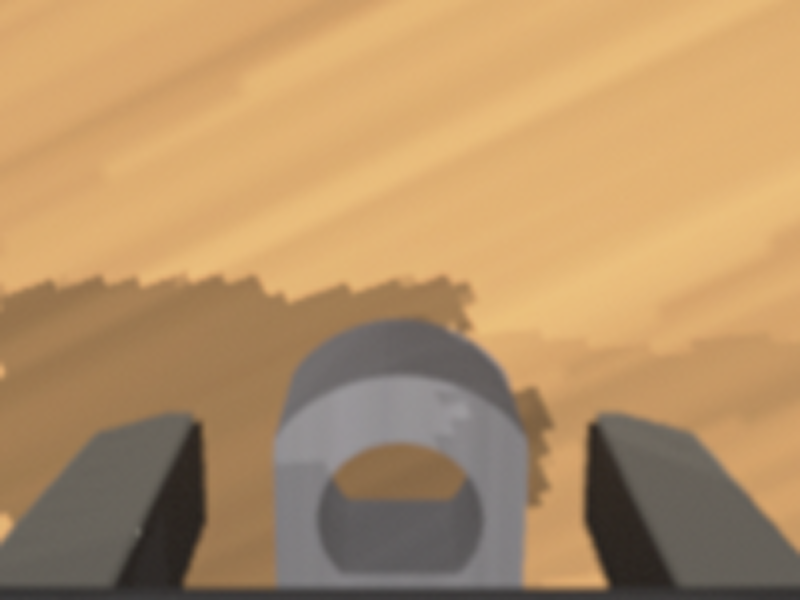

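>>> {"name": "drive_tool", "arguments": {
  "commands": [
    {"jaw": -1, "tx": 0, "ty": 0.1, "tz": 0.1, "twist": 0},
    {"jaw": -1, "tx": 0, "ty": 0.1, "tz": 0.1, "twist": 0},
    {"jaw": -1, "tx": 0, "ty": 0.1, "tz": 0.1, "twist": 0},
    {"jaw": -1, "tx": 0, "ty": 0.1, "tz": 0.1, "twist": 0},
    {"jaw": -1, "tx": 0, "ty": 0.1, "tz": -2, "twist": 0},
    {"jaw": -1, "tx": 0, "ty": 0.1, "tz": -6, "twist": 0}
  ]
}}

```text
clock: 5.7
eef_pos: [0.5089, -0.274, 0.0906]
orientation: [-0.003, 0.226, 0.974, 0.001]
wrist_force: [0.2, -0.6, -2.5]
opening: 0.0336
```

Run:
```python
from h import *
plan([.511,-.2748,.25],154)
pic("wrist","w6",(220,120,420,270),4)
pic("side","s6",(300,150,460,290),5)
```

```text
clock 5.7 pos [ 0.5089 -0.274   0.0906] yaw 153.93 tilt [-0.005   0.0029 -1.    ] -> t [ -0.13   0.03 -15.94] twist -0.07 F [ 0.2135 -0.611  -2.5006] open 0.0336 q [-0.538  -0.0115  1.8169 -0.      1.3421 -1.6537]
```

View pics/w6.png

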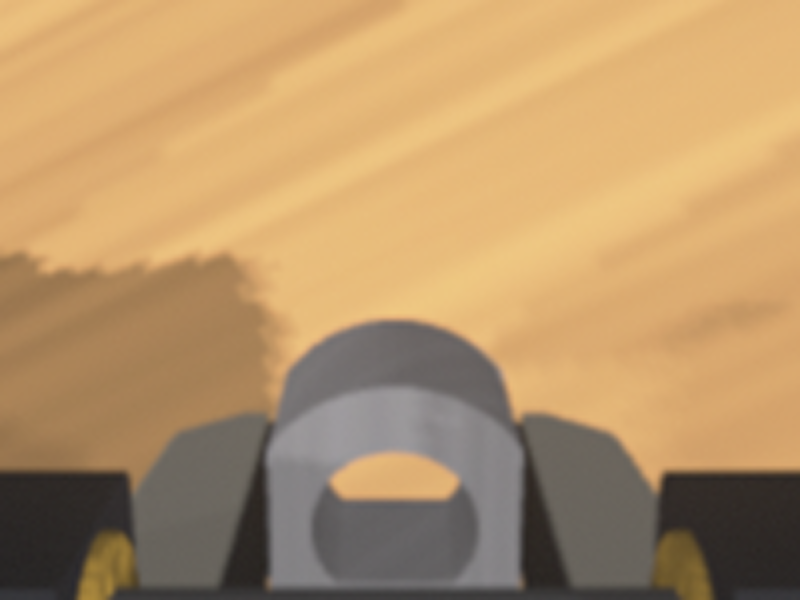

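View pics/s6.png

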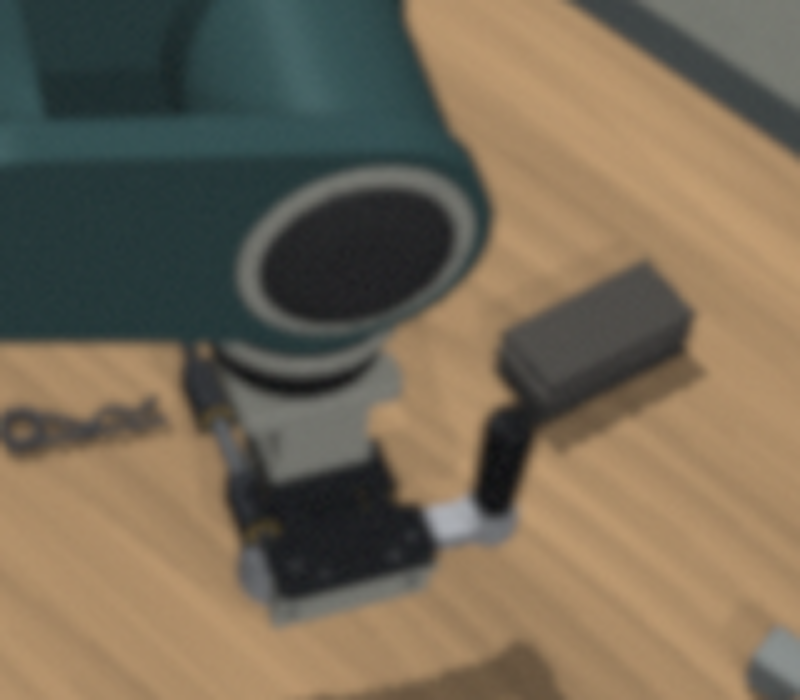

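```bash
cat > orient.py <<'E'
from h import *
from scipy.optimize import minimize
from fit import axes
P=np.load("spin.npy"); A,B=axes(P[3],P[4])
def Rc(h,e): # x heading h elevation e, y horizontal
    return R.from_euler('ZY',[h,-e]).as_matrix()
for w in (.3,.5,1,2,5):
    f=lambda q:(lambda v:v[0]**2+v[1]**2+w*v[2]**2)(R.from_matrix(A.T@Rc(*q)).as_rotvec())
    r=minimize(f,[-.3,.5]); print(w,np.degrees(r.x),R.from_matrix(A.T@Rc(*r.x)).as_rotvec())
E
python3 orient.py 2>&1 | tail -5
python3 - <<'E'
from h import *
plan([.5406,.1252,.262],163)
E
```

```text
0.3 [-9.4456 29.3783] [-0.0968 -0.0062  0.1816]
0.5 [-12.4367  29.0035] [-0.1225 -0.0042  0.1357]
1 [-15.8889  28.4656] [-0.1518  0.      0.0823]
2 [-18.2361  28.0371] [-0.1715  0.0039  0.0457]
5 [-19.9084  27.7017] [-0.1853  0.0072  0.0195]
clock 5.8 pos [ 0.5121 -0.2759  0.098 ] yaw 153.93 tilt [ 0.0054 -0.0032 -1.    ] -> t [ 14.97  37.27 -16.51] twist -9.07 F [-0.2032 -0.134  -1.4441] open 0.0336 q [-0.538  -0.017   1.8097 -0.      1.3427 -1.6538]
```

>>> {"name": "drive_tool", "arguments": {
  "commands": [
    {"jaw": -1, "tx": 0, "ty": 0.5, "tz": -5, "twist": 0},
    {"jaw": -1, "tx": 1, "ty": 2, "tz": -10, "twist": -2},
    {"jaw": -1, "tx": 3, "ty": 6, "tz": -14, "twist": -4},
    {"jaw": -1, "tx": 5, "ty": 10.5, "tz": -16.5, "twist": -6},
    {"jaw": -1, "tx": 7, "ty": 15, "tz": -16.5, "twist": -8},
    {"jaw": -1, "tx": 9, "ty": 19.5, "tz": -16.5, "twist": -10},
    {"jaw": -1, "tx": 11, "ty": 24, "tz": -16.5, "twist": -10},
    {"jaw": -1, "tx": 13, "ty": 28.5, "tz": -16.5, "twist": -10}
  ]
}}

```text
clock: 6.6
eef_pos: [0.518, 0.0273, 0.2575]
orientation: [-0.0, 0.14, 0.99, -0.0]
wrist_force: [0.4, 0.2, -2.6]
opening: 0.0336
```

Run:
```python
from h import *
plan([.5403,.124,.262],164)
```

```text
clock 6.6 pos [0.518  0.0273 0.2575] yaw 163.92 tilt [-0.0001  0.     -1.    ] -> t [ 0.54  9.91 -0.45] twist -0.08 F [ 0.3595  0.1673 -2.5542] open 0.0336 q [ 0.0034 -0.2325  1.7433  0.      1.6309 -1.2867]
```

>>> {"name": "drive_tool", "arguments": {
  "commands": [
    {"jaw": -1, "tx": 0.2, "ty": 4, "tz": -0.5, "twist": 0},
    {"jaw": -1, "tx": 0.5, "ty": 8, "tz": -0.5, "twist": 0},
    {"jaw": -1, "tx": 0.5, "ty": 9.9, "tz": -0.5, "twist": 0},
    {"jaw": -1, "tx": 0.5, "ty": 9.9, "tz": -0.5, "twist": 0}
  ]
}}

```text
clock: 7.0
eef_pos: [0.5413, 0.124, 0.2622]
orientation: [-0.0, 0.138, 0.99, 0.0]
wrist_force: [1.0, -0.0, -0.5]
opening: 0.0334
```

Run:
```python
from h import *
plan([.5403,.124,.1955],164)
pic("wrist","w7",(220,120,420,270),4)
pic("side","s7",(220,50,380,190),5)
plan([.5403,.124,.1955],164)
```

```text
clock 7.0 pos [0.5413 0.124  0.2622] yaw 164.08 tilt [-0.0006  0.0002 -1.    ] -> t [ 0.1  -0.03  6.67] twist 0.08 F [ 1.0066 -0.0418 -0.4548] open 0.0334 q [ 0.179  -0.1506  1.6654  0.0003  1.6273 -1.1139]
clock 7.1 pos [0.541  0.1218 0.2624] yaw 163.98 tilt [-0.0005 -0.0003 -1.    ] -> t [0.13 0.19 6.69] twist -0.02 F [-0.1502 -0.0093 -0.7441] open 0.0335 q [ 0.1756 -0.1523  1.6665 -0.0002  1.628  -1.1155]
```

View pics/w7.png

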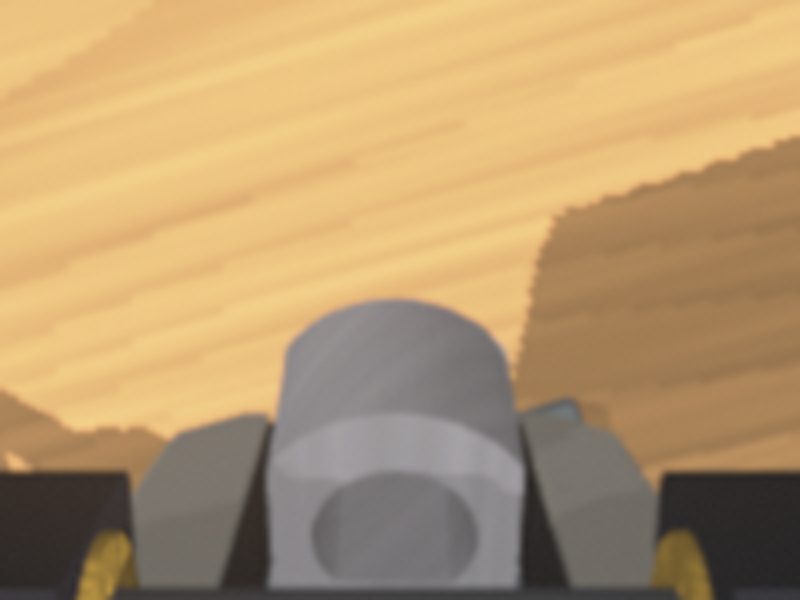

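View pics/s7.png

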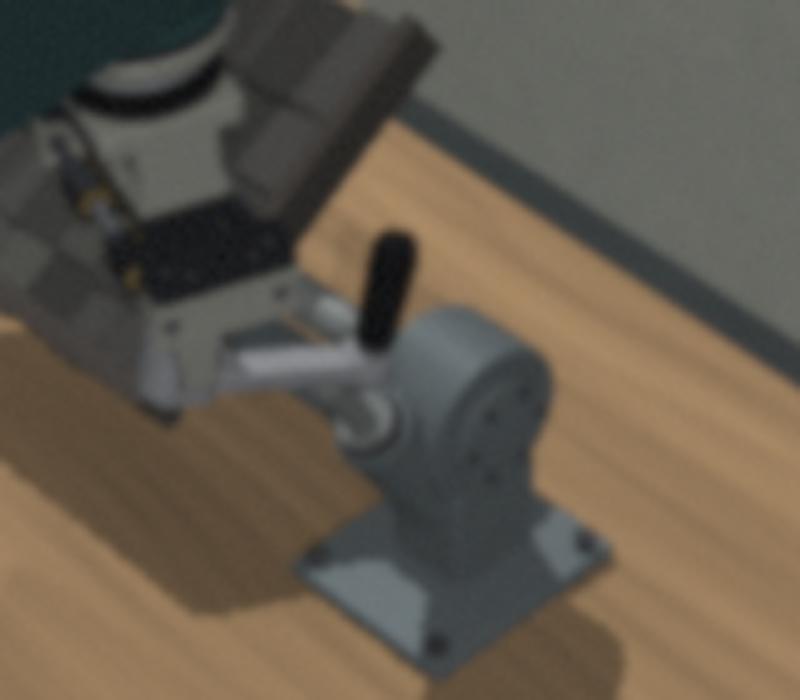

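```bash
cat > crank.py <<'E'
from h import *
# predict crank landmarks for a given in-hand pitch e (elev of crank x), heading h, pivot at TCP-0.011z, 7mm above hub mid
def crank(tcp,h,e,piv=.007,up=.011):
    Rm=R.from_euler('ZY',[np.radians(h),-np.radians(e)]).as_matrix()
    P=np.array(tcp)-[0,0,up]; hub=P-Rm@[0,0,piv]
    L={"hub":[0,0,0],"gripbase":[.108,0,-.003],"griptop":[.108,0,.071],"armend":[.122,0,-.009]}
    return {k:hub+Rm@np.array(v) for k,v in L.items()},Rm,hub
E
python3 - <<'E'
from crank import *
m=bot.camera_model("side")
for e in (0,-5,-10,-15,-20):
    L,_,_=crank([.5413,.124,.2622],-16,e)
    print(e,{k:((proj(m,v)[0]-[220,50])*5).round(0) for k,v in L.items()}, L["armend"])
E
```

```text
0 {'hub': array([178., 361.]), 'gripbase': array([371., 304.]), 'griptop': array([363., 189.]), 'armend': array([395., 305.])} [0.6586 0.0904 0.2352]
-5 {'hub': array([176., 362.]), 'gripbase': array([369., 319.]), 'griptop': array([373., 202.]), 'armend': array([393., 322.])} [0.6568 0.0909 0.2246]
-10 {'hub': array([175., 362.]), 'gripbase': array([366., 333.]), 'griptop': array([382., 216.]), 'armend': array([389., 338.])} [0.6541 0.0916 0.2143]
-15 {'hub': array([174., 362.]), 'gripbase': array([362., 348.]), 'griptop': array([389., 230.]), 'armend': array([384., 355.])} [0.6506 0.0927 0.2042]
-20 {'hub': array([173., 362.]), 'gripbase': array([357., 363.]), 'griptop': array([394., 245.]), 'armend': array([377., 371.])} [0.6462 0.0939 0.1944]
```

>>> {"name": "drive_tool", "arguments": {
  "commands": [
    {"jaw": -1, "tx": 0.1, "ty": 0.1, "tz": 1, "twist": 0},
    {"jaw": -1, "tx": 0.1, "ty": 0.1, "tz": 2, "twist": 0},
    {"jaw": -1, "tx": 0.1, "ty": 0.1, "tz": 3, "twist": 0},
    {"jaw": -1, "tx": 0.1, "ty": 0.1, "tz": 4, "twist": 0},
    {"jaw": -1, "tx": 0.1, "ty": 0.1, "tz": 5, "twist": 0},
    {"jaw": -1, "tx": 0.1, "ty": 0.1, "tz": 5.8, "twist": 0},
    {"jaw": -1, "tx": 0.1, "ty": 0.1, "tz": 6.4, "twist": 0},
    {"jaw": -1, "tx": 0.1, "ty": 0.1, "tz": 6.7, "twist": 0}
  ]
}}

```text
clock: 7.9
eef_pos: [0.5403, 0.1232, 0.1952]
orientation: [-0.0, 0.14, 0.99, -0.0]
wrist_force: [-0.7, 0.3, 0.5]
opening: 0.0335
```

Run:
```python
from crank import *
plan([.5403,.124,.1955],164)
pic("side","s8",(220,50,380,190),5)
pic("wrist","w8",(220,120,420,270),4)
plan([.5403,.124,.1955],164)
m=bot.camera_model("side")
for e in (0,10,20,25,30):
    L,_,_=crank([.5413,.124,.1955],-16,e)
    print(e,{k:((proj(m,v)[0]-[220,50])*5).round(0) for k,v in L.items()}, L["armend"])
```

```text
clock 7.9 pos [0.5403 0.1232 0.1952] yaw 163.93 tilt [-0.0006 -0.0001 -1.    ] -> t [ 0.02  0.08 -0.03] twist -0.07 F [-0.7035  0.3275  0.459 ] open 0.0335 q [ 0.1781 -0.1338  1.7583  0.0001  1.5177 -1.1123]
clock 8.0 pos [0.5402 0.1232 0.1955] yaw 163.94 tilt [-0.0007 -0.     -1.    ] -> t [0.02 0.08 0.  ] twist -0.06 F [-2.1149  0.1233 -0.3928] open 0.0333 q [ 0.1781 -0.1339  1.758   0.0001  1.5182 -1.1124]
0 {'hub': array([191., 457.]), 'gripbase': array([377., 400.]), 'griptop': array([370., 293.]), 'armend': array([401., 400.])} [0.6586 0.0904 0.1685]
10 {'hub': array([193., 456.]), 'gripbase': array([375., 373.]), 'griptop': array([345., 273.]), 'armend': array([401., 370.])} [0.6595 0.0901 0.1899]
20 {'hub': array([195., 455.]), 'gripbase': array([368., 348.]), 'griptop': array([316., 258.]), 'armend': array([394., 341.])} [0.6568 0.0909 0.2112]
25 {'hub': array([196., 455.]), 'gripbase': array([362., 337.]), 'griptop': array([299., 253.]), 'armend': array([388., 328.])} [0.6541 0.0917 0.2216]
30 {'hub': array([197., 454.]), 'gripbase': array([355., 326.]), 'griptop': array([281., 249.]), 'armend': array([381., 315.])} [0.6506 0.0927 0.2316]
```

View pics/s8.png

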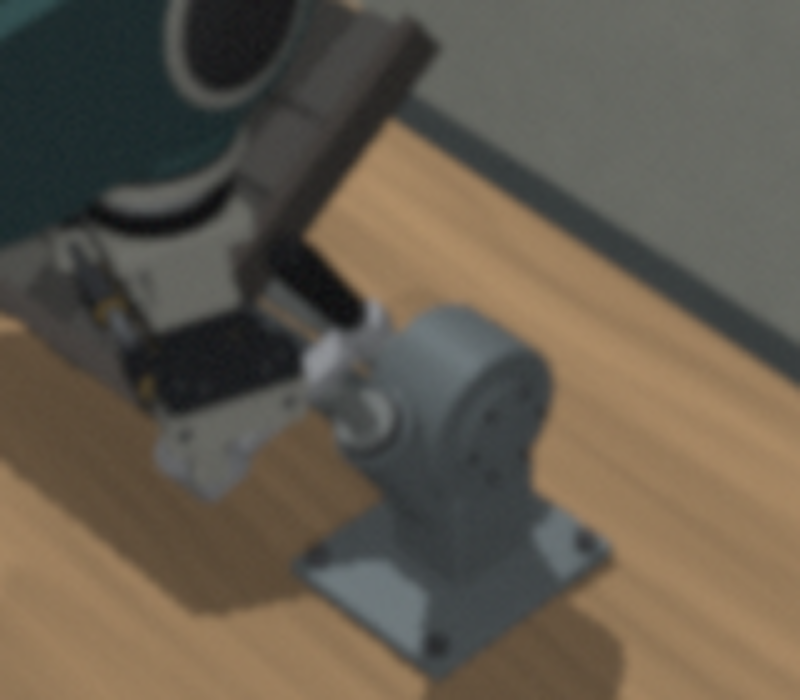

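View pics/w8.png

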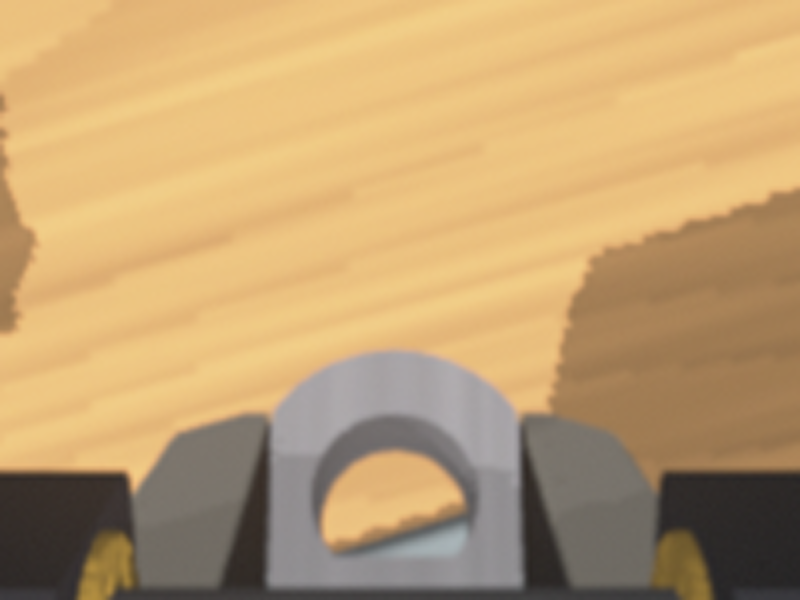

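>>> {"name": "drive_tool", "arguments": {
  "commands": [
    {"jaw": -1, "tx": -0.6, "ty": 0, "tz": -0.35, "twist": 0},
    {"jaw": -1, "tx": -1.4, "ty": 0, "tz": -0.82, "twist": 0},
    {"jaw": -1, "tx": -2.3, "ty": 0, "tz": -1.36, "twist": 0},
    {"jaw": -1, "tx": -3.2, "ty": 0, "tz": -1.93, "twist": 0},
    {"jaw": -1, "tx": -4.1, "ty": 0.1, "tz": -2.55, "twist": 0},
    {"jaw": -1, "tx": -5.0, "ty": 0.1, "tz": -3.2, "twist": 0},
    {"jaw": -1, "tx": -5.8, "ty": 0.1, "tz": -3.8, "twist": 0},
    {"jaw": -1, "tx": -6.4, "ty": 0.1, "tz": -4.2, "twist": 0}
  ]
}}

```text
clock: 8.8
eef_pos: [0.603, 0.1061, 0.2385]
orientation: [0.0, 0.14, 0.99, -0.0]
wrist_force: [-0.2, 0.6, -2.2]
opening: 0.0336
```

Run:
```python
from crank import *
plan([.6026,.1061,.2341],164)
pic("side","s9",(220,50,380,190),5)
m,_=pic("wrist","w9",(220,120,420,270),4); np.save("pics/w9E.npy",m["extrinsics"])
plan([.6026,.1061,.2341],164)
```

```text
clock 8.8 pos [0.603  0.1061 0.2385] yaw 163.92 tilt [ 0.0003 -0.0001 -1.    ] -> t [ 0.04 -0.01  0.44] twist -0.08 F [-0.2138  0.556  -2.2105] open 0.0336 q [ 0.1325 -0.0204  1.5815 -0.0001  1.5802 -1.1575]
clock 8.9 pos [0.6029 0.1061 0.2384] yaw 163.91 tilt [ 0.0005 -0.     -1.    ] -> t [ 0.03 -0.01  0.43] twist -0.09 F [ 0.2266 -0.7798 -2.6501] open 0.0337 q [ 0.1326 -0.0207  1.5819 -0.0001  1.5799 -1.1573]
```

View pics/s9.png

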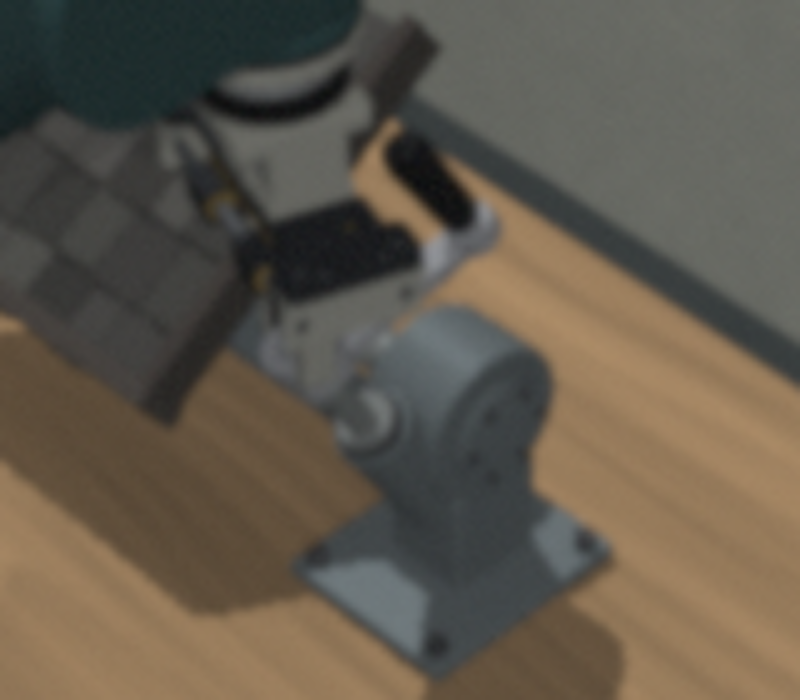

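View pics/w9.png

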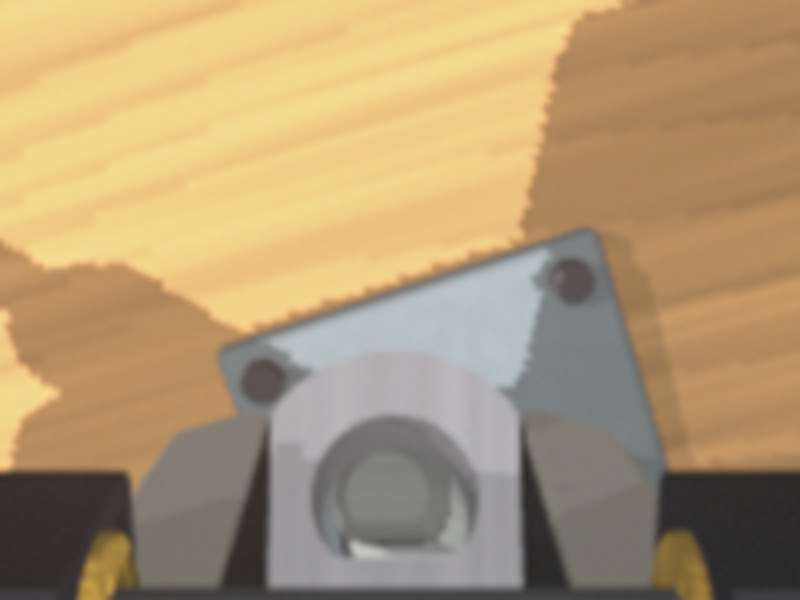

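```bash
cat > ov.py <<'E'
from crank import *
import sys
def axes(psi,a):
    c,s=np.cos(psi),np.sin(psi); Rz=np.array([[c,-s,0],[s,c,0],[0,0,1]])
    L=np.pi/6; z=np.array([-np.sin(L),0,np.cos(L)]);x=np.array([np.cos(L),0,np.sin(L)]);y=np.array([0,1.,0])
    B=Rz@np.c_[x,y,z]; ca,sa=np.cos(a),np.sin(a)
    return B@np.array([[ca,-sa,0],[sa,ca,0],[0,0,1]]),B
th=np.linspace(0,2*np.pi,73)
def D(r,fl,z):
    x=r*np.cos(th);y=r*np.sin(th); x=np.minimum(x,fl); return np.c_[x,y,np.full(73,z)]
def overlay(name,tcp,h,e,cr,sc,dh=(0,0,0),cam="wrist",piv=.007,up=.011):
    m=bot.camera_model(cam)
    if cam=="wrist": m["extrinsics"]=np.load(f"pics/{name}E.npy")
    P=np.load("spin.npy"); A,B=axes(P[3],P[4]); p=P[:3]
    im=np.load(f"pics/{name}.npy")[:,:,::-1]; x0,y0,x1,y1=cr; im=cv2.resize(im[y0:y1,x0:x1],None,fx=sc,fy=sc,interpolation=cv2.INTER_CUBIC)
    def dr(X,col): cv2.polylines(im,[np.round((proj(m,X)-[x0,y0]+.5)*sc).astype(int)],False,col,1,cv2.LINE_AA)
    _,Rm,hub=crank(tcp,h,e,piv,up); hub=hub+Rm@np.array(dh)
    for z in (-.015,.015): dr(hub+D(.0113,.008,z)@Rm.T,(0,0,255))
    dr(p+D(.01,.007,.009)@A.T,(0,255,0)); dr(p+D(.0085,.006,.013)@A.T,(0,255,0))
    cv2.imwrite(f"pics/{name}ov.png",im)
    print("hub vs axis (spindle coords, mm):",(A.T@(hub-p)*1000).round(1)," underside:",(A.T@(hub-Rm@[0,0,.015]-p)*1000).round(1))
E
python3 - <<'E'
from ov import *
overlay("w9",[.603,.1061,.2385],-16,29.5,(240,190,400,270),5)
E
```

```text
hub vs axis (spindle coords, mm): [ 2.2  3.3 32.5]  underside: [ 2.6  1.  17.7]
```

View pics/w9ov.png

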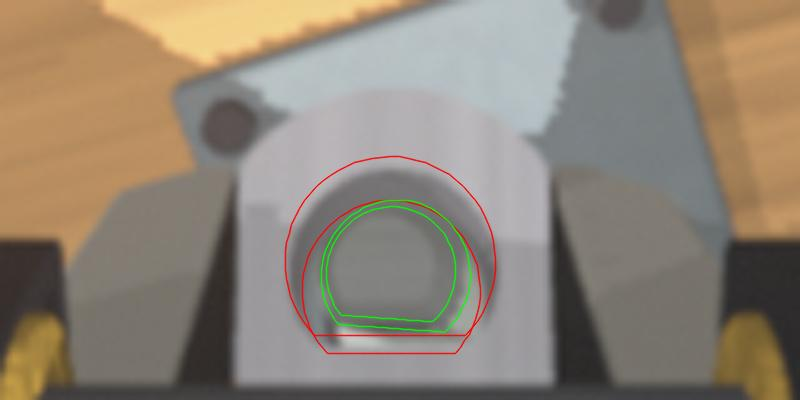

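Run:
```python
from ov import *
overlay("w9",[.603,.1061,.2385],-16,29.5,(284,200,354,265),9)
im=np.load("pics/w9.npy")[:,:,::-1][200:265,284:354]
a=cv2.resize(im,None,fx=8,fy=8,interpolation=cv2.INTER_CUBIC); a=cv2.convertScaleAbs(a,alpha=1.4,beta=-20); cv2.imwrite("pics/w9b.png",a)
```

```text
hub vs axis (spindle coords, mm): [ 2.2  3.3 32.5]  underside: [ 2.6  1.  17.7]
```

View pics/w9b.png

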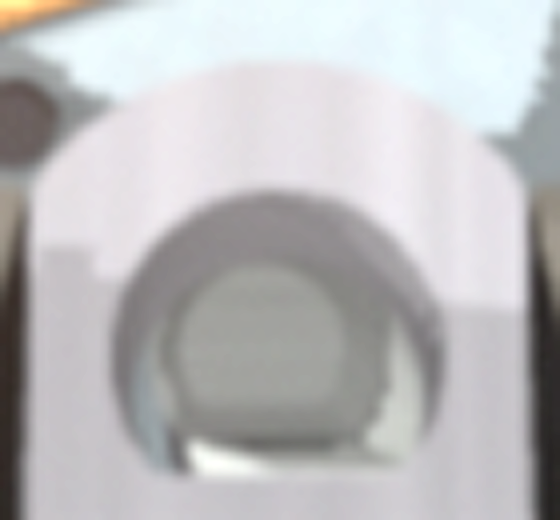

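```bash
cat > fit9.py <<'E'
from ov import *
from scipy.optimize import least_squares
def fitc(name,tcp,h,L,Rr,T,Bt,e0,x0,y0,sc):
    m=bot.camera_model("wrist"); m["extrinsics"]=np.load(f"pics/{name}E.npy")
    g=lambda u,o:o+u/sc-.5
    def res(q):
        e,dx,dz=q; dx/=1000;dz/=1000
        _,Rm,hub=crank(tcp,h,e); hub=hub+Rm@[dx,0,dz]
        c=proj(m,hub+D(.0113,.008,.015)@Rm.T)
        return np.array([c[:,0].max()-c[:,0].min()-(Rr-L)/sc, c[:,1].min()-g(T,y0), c[:,1].max()-g(Bt,y0), (dx*1000)/6,(dz*1000)/6])
    r=least_squares(res,[e0,0,0]); print(r.x,r.fun.round(2))
    e,dx,dz=r.x
    return r.x
if __name__=="__main__":
    q=fitc("w9",[.603,.1061,.2385],-16,110,443,190,478,29.5,284,200,8)
    overlay("w9",[.603,.1061,.2385],-16,q[0],(284,200,354,265),9,dh=(q[1]/1000,0,q[2]/1000))
E
python3 fit9.py
```

```text
[19.3722  0.1604 -1.3376] [ 0.16  0.02 -0.02  0.03 -0.22]
hub vs axis (spindle coords, mm): [ 0.9  3.  31.2]  underside: [-1.3  0.5 16.6]
```

View pics/w9ov.png

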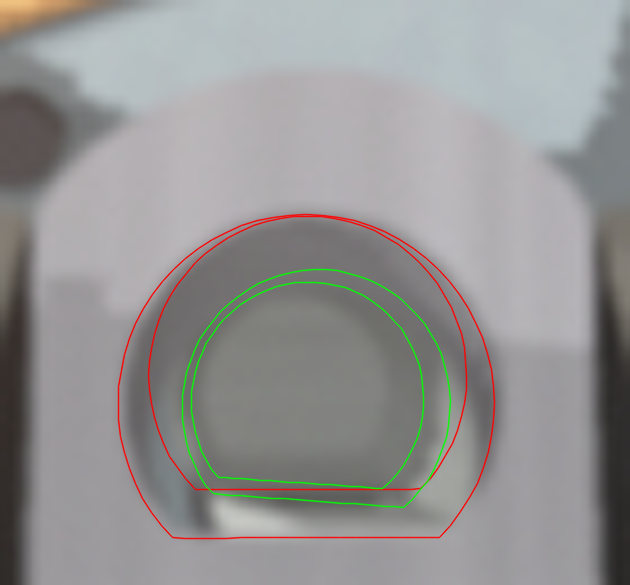

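Run:
```python
from ov import *
m=bot.camera_model("side")
im=np.load("pics/s9.npy")[:,:,::-1][60:130,280:340]; im=cv2.resize(im,None,fx=10,fy=10,interpolation=cv2.INTER_CUBIC)[:600]
for e,c in ((25,(0,0,255)),(30,(0,255,0)),(35,(255,0,0))):
    L,Rm,hub=crank([.603,.1061,.2385],-16,e)
    for s in (-1,1):
        # grip cylinder side lines (approx offset perpendicular to view)
        E=m["extrinsics"][:3,:3]; v=E[2]; ax=Rm[:,2]; o=np.cross(v,ax); o/=np.linalg.norm(o)
        X=np.array([L["gripbase"]+s*.0135*o,L["griptop"]+s*.0135*o]); u=((proj(m,X)-[280,60]+.5)*10).astype(int); cv2.polylines(im,[u],False,c,1)
    X=np.array([hub+Rm@[.02,-.01,-.015],hub+Rm@[.122,-.01,-.015]]);u=((proj(m,X)-[280,60]+.5)*10).astype(int); cv2.polylines(im,[u],False,c,1)
cv2.imwrite("pics/s9ov.png",im)
```

```text
(no output)
```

View pics/s9ov.png

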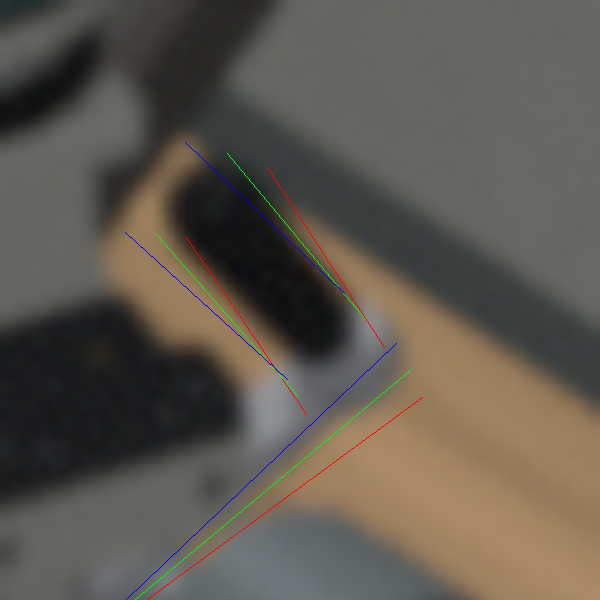

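Run:
```python
from ov import *
m=bot.camera_model("wrist"); m["extrinsics"]=np.load("pics/w9E.npy")
for e in (20,25,30,35,40):
  for dz in (0,-.003):
    _,Rm,hub=crank([.603,.1061,.2385],-16,e); hub=hub+Rm@[0,0,dz]
    t=(proj(m,hub+D(.0113,.008,.015)@Rm.T)-[284,200]+.5)*8; b=(proj(m,hub+D(.0113,.008,-.015)@Rm.T)-[284,200]+.5)*8
    ap=(proj(m,hub+Rm@[-.0195,0,.015])[0]-[284,200]+.5)*8
    print(e,dz,"w",np.ptp(t[:,0]).round(),"top v",t[:,1].min().round(),t[:,1].max().round(),"bot v",b[:,1].min().round(),b[:,1].max().round(),"apex",ap.round())
```

```text
20 0 w 337.0 top v 186.0 477.0 bot v 193.0 437.0 apex [271.  65.]
20 -0.003 w 331.0 top v 187.0 472.0 bot v 193.0 434.0 apex [271.  68.]
25 0 w 337.0 top v 177.0 466.0 bot v 217.0 463.0 apex [271.  58.]
25 -0.003 w 331.0 top v 182.0 466.0 bot v 221.0 462.0 apex [271.  64.]
30 0 w 337.0 top v 169.0 455.0 bot v 243.0 487.0 apex [271.  53.]
30 -0.003 w 331.0 top v 178.0 459.0 bot v 249.0 490.0 apex [271.  63.]
35 0 w 336.0 top v 163.0 443.0 bot v 269.0 511.0 apex [271.  50.]
35 -0.003 w 330.0 top v 175.0 451.0 bot v 278.0 517.0 apex [271.  64.]
40 0 w 336.0 top v 158.0 431.0 bot v 295.0 534.0 apex [271.  50.]
40 -0.003 w 330.0 top v 173.0 443.0 bot v 307.0 543.0 apex [272.  67.]
```

>>> {"name": "drive_tool", "arguments": {
  "commands": [
    {"jaw": -1, "tx": 0.23, "ty": -0.1, "tz": 0.14, "twist": 0},
    {"jaw": -1, "tx": 0.13, "ty": -0.07, "tz": 0.31, "twist": 0},
    {"jaw": -1, "tx": 0.04, "ty": -0.04, "tz": 0.48, "twist": 0},
    {"jaw": -1, "tx": -0.06, "ty": -0.02, "tz": 0.65, "twist": 0},
    {"jaw": -1, "tx": -0.15, "ty": 0.0, "tz": 0.83, "twist": 0}
  ]
}}

```text
clock: 9.4
eef_pos: [0.6036, 0.106, 0.2294]
orientation: [-0.0, 0.14, 0.99, 0.0]
wrist_force: [-0.5, -0.6, -2.9]
opening: 0.0333
```

Run:
```python
from ov import *
plan([.6026,.1061,.2341],164)
pic("side","s10",(220,50,380,190),5)
m,_=pic("wrist","w10",(280,180,360,270),7); np.save("pics/w10E.npy",m["extrinsics"])
plan([.6026,.1061,.2341],164)
```

```text
clock 9.4 pos [0.6036 0.106  0.2294] yaw 163.94 tilt [-0.0001  0.     -1.    ] -> t [ 0.1  -0.02 -0.47] twist -0.06 F [-0.4935 -0.6086 -2.8854] open 0.0333 q [ 0.1322 -0.0164  1.5921  0.      1.5659 -1.1582]
clock 9.5 pos [0.6036 0.106  0.2293] yaw 163.93 tilt [-0.0005 -0.0001 -1.    ] -> t [ 0.1  -0.01 -0.48] twist -0.07 F [ 0.2794 -0.1325 -2.4803] open 0.0333 q [ 0.1322 -0.0162  1.5922 -0.      1.5661 -1.1581]
```

View pics/w10.png

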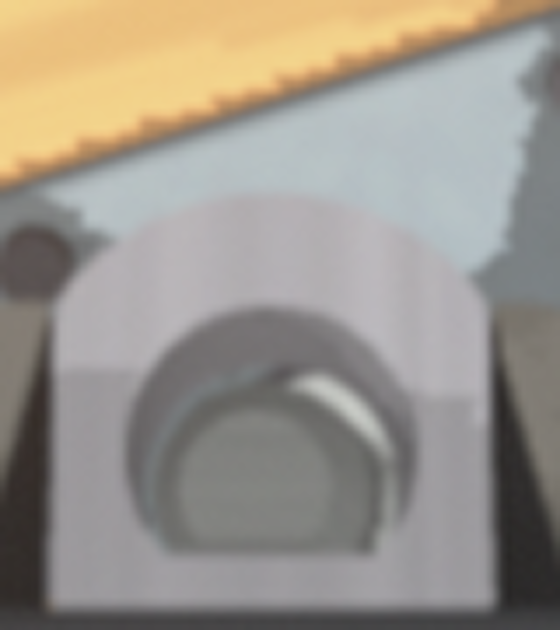

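View pics/s10.png

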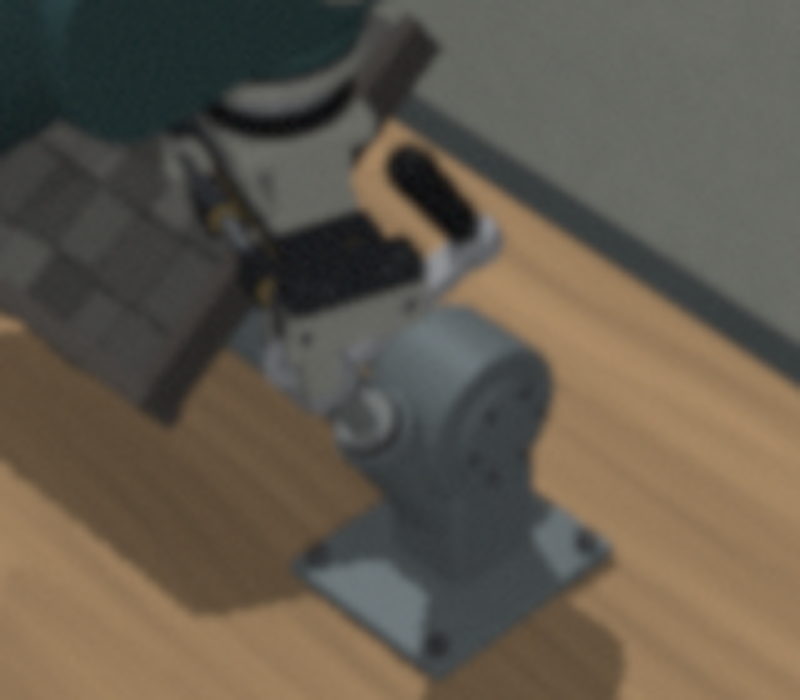

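>>> {"name": "drive_tool", "arguments": {
  "commands": [
    {"jaw": -1, "tx": -0.1, "ty": 0.02, "tz": 0.17, "twist": 0},
    {"jaw": -1, "tx": -0.2, "ty": 0.03, "tz": 0.35, "twist": 0},
    {"jaw": -1, "tx": -0.29, "ty": 0.05, "tz": 0.52, "twist": 0},
    {"jaw": -1, "tx": -0.29, "ty": 0.05, "tz": 0.52, "twist": 0}
  ]
}}

```text
clock: 9.9
eef_pos: [0.6066, 0.1056, 0.2241]
orientation: [-0.0, 0.14, 0.99, -0.0]
wrist_force: [0.2, 0.2, -2.4]
opening: 0.0338
```

Run:
```python
from ov import *
plan([.6026,.1061,.2341],164)
m,_=pic("wrist","w11",(280,180,360,270),7); np.save("pics/w11E.npy",m["extrinsics"])
plan([.6026,.1061,.2341],164)
```

```text
clock 9.9 pos [0.6066 0.1056 0.2241] yaw 163.92 tilt [-0.0004 -0.0002 -1.    ] -> t [ 0.4  -0.06 -1.  ] twist -0.08 F [ 0.1625  0.2269 -2.4496] open 0.0338 q [ 0.1309 -0.0084  1.5928 -0.0001  1.5576 -1.1593]
clock 9.95 pos [0.6065 0.1056 0.2242] yaw 163.93 tilt [-0.0004 -0.0002 -1.    ] -> t [ 0.39 -0.06 -0.99] twist -0.07 F [-0.4631 -0.5996 -3.227 ] open 0.0335 q [ 0.1309 -0.0085  1.5927 -0.0001  1.5578 -1.1593]
```

View pics/w11.png

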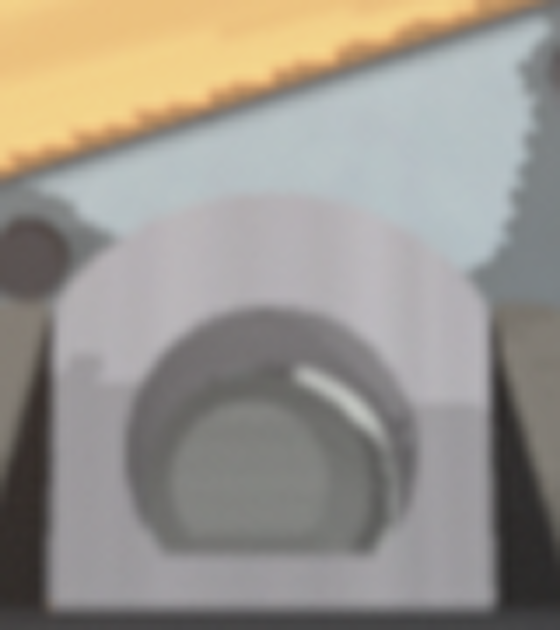

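>>> {"name": "drive_tool", "arguments": {
  "commands": [
    {"jaw": -1, "tx": -0.1, "ty": 0.0, "tz": 0.17, "twist": 0},
    {"jaw": -1, "tx": -0.2, "ty": -0.01, "tz": 0.35, "twist": 0},
    {"jaw": -1, "tx": -0.29, "ty": -0.02, "tz": 0.52, "twist": 0},
    {"jaw": -1, "tx": -0.29, "ty": -0.02, "tz": 0.52, "twist": 0}
  ]
}}

```text
clock: 10.35
eef_pos: [0.6093, 0.1046, 0.2189]
orientation: [-0.0, 0.14, 0.99, 0.0]
wrist_force: [-0.8, 0.3, -2.2]
opening: 0.0333
```

Run:
```python
from ov import *
plan([.6026,.1061,.2341],164)
m,_=pic("wrist","w12",(280,180,360,270),7); np.save("pics/w12E.npy",m["extrinsics"])
pic("side","s12",(220,50,380,190),5)
plan([.6026,.1061,.2341],164)
```

```text
clock 10.35 pos [0.6093 0.1046 0.2189] yaw 163.93 tilt [-0.0003  0.     -1.    ] -> t [ 0.69 -0.05 -1.52] twist -0.07 F [-0.7667  0.3172 -2.2477] open 0.0333 q [ 0.1288 -0.0012  1.594   0.0001  1.5491 -1.1615]
clock 10.45 pos [0.6093 0.1047 0.2193] yaw 163.93 tilt [ 0.0001  0.0001 -1.    ] -> t [ 0.68 -0.05 -1.48] twist -0.07 F [ 0.1972 -0.1439 -2.0897] open 0.0342 q [ 0.1288 -0.0016  1.5938  0.0001  1.5493 -1.1615]
```

View pics/w12.png

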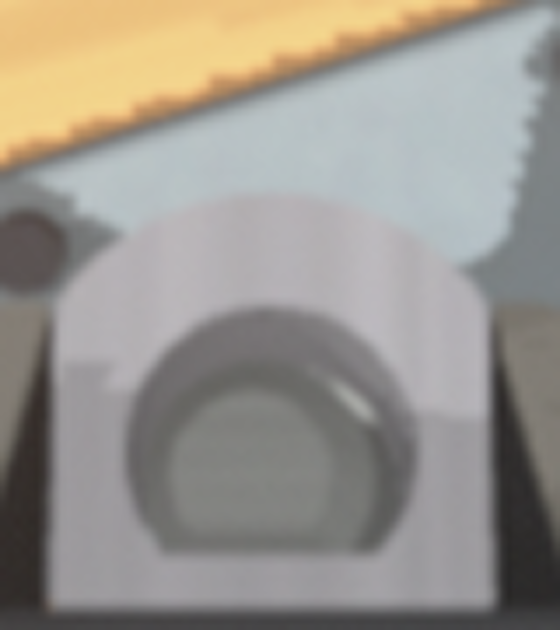

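View pics/s12.png

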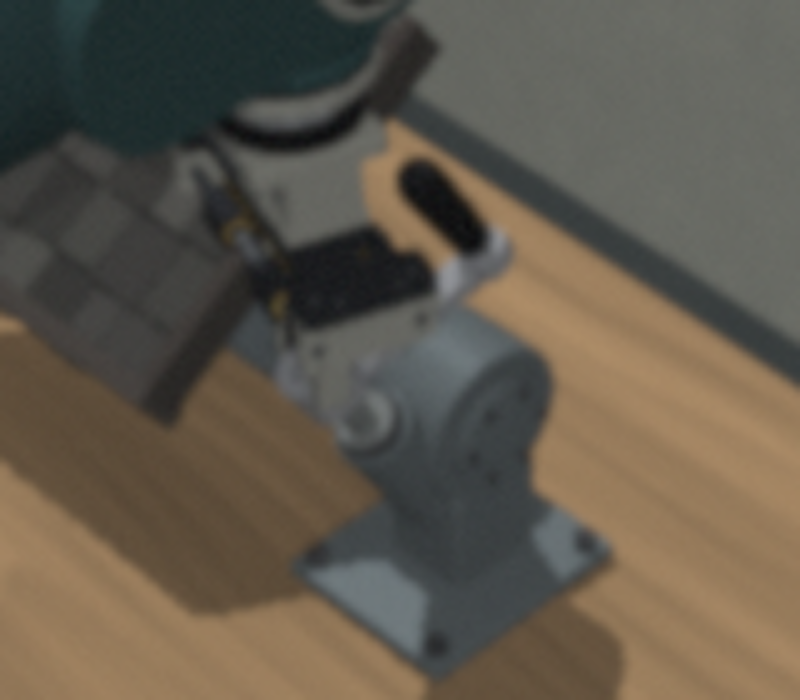

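>>> {"name": "drive_tool", "arguments": {
  "commands": [
    {"jaw": -1, "tx": -0.1, "ty": 0.02, "tz": 0.17, "twist": 0},
    {"jaw": -1, "tx": -0.2, "ty": 0.05, "tz": 0.35, "twist": 0},
    {"jaw": -1, "tx": -0.29, "ty": 0.08, "tz": 0.52, "twist": 0},
    {"jaw": -1, "tx": -0.38, "ty": 0.1, "tz": 0.69, "twist": 0},
    {"jaw": -1, "tx": -0.38, "ty": 0.1, "tz": 0.69, "twist": 0}
  ]
}}

```text
clock: 10.95
eef_pos: [0.6132, 0.1041, 0.212]
orientation: [-0.0, 0.14, 0.99, -0.0]
wrist_force: [-2.0, -5.1, -4.0]
opening: 0.0338
```

Run:
```python
from ov import *
plan([.6026,.1061,.2341],164)
m,_=pic("wrist","w13",(280,180,360,270),7); np.save("pics/w13E.npy",m["extrinsics"])
plan([.6026,.1061,.2341],164)
```

```text
clock 10.95 pos [0.6132 0.1041 0.212 ] yaw 163.91 tilt [-0.0006 -0.0009 -1.    ] -> t [ 1.07 -0.11 -2.21] twist -0.09 F [-2.019  -5.1459 -4.0039] open 0.0338 q [ 0.1275  0.0096  1.5944 -0.0008  1.5383 -1.1625]
clock 11.0 pos [0.6132 0.1041 0.2119] yaw 163.91 tilt [-0.0005 -0.0009 -1.    ] -> t [ 1.08 -0.1  -2.21] twist -0.09 F [ 0.008  -4.9289 -4.5832] open 0.0336 q [ 0.1275  0.0095  1.5945 -0.0008  1.5382 -1.1625]
```

View pics/w13.png

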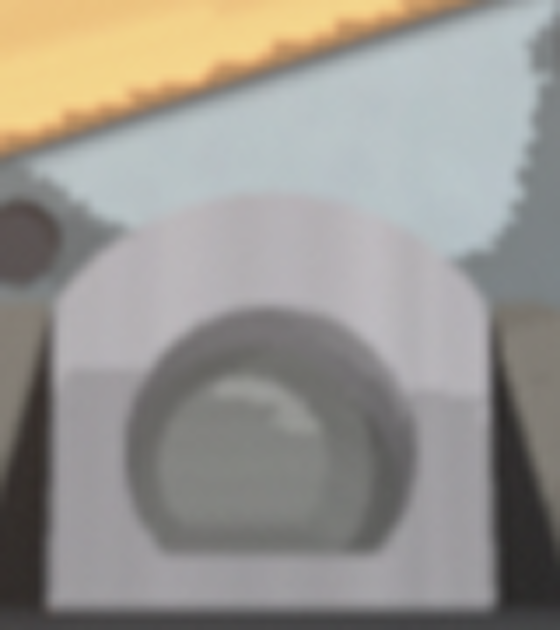

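>>> {"name": "drive_tool", "arguments": {
  "commands": [
    {"jaw": -1, "tx": 0, "ty": -0.08, "tz": 0, "twist": 0},
    {"jaw": -1, "tx": -0.1, "ty": -0.07, "tz": 0.17, "twist": 0},
    {"jaw": -1, "tx": -0.2, "ty": -0.05, "tz": 0.35, "twist": 0},
    {"jaw": -1, "tx": -0.29, "ty": -0.02, "tz": 0.52, "twist": 0},
    {"jaw": -1, "tx": -0.38, "ty": 0.0, "tz": 0.69, "twist": 0},
    {"jaw": -1, "tx": -0.38, "ty": 0.0, "tz": 0.69, "twist": 0}
  ]
}}

```text
clock: 11.6
eef_pos: [0.6171, 0.1033, 0.2059]
orientation: [0.0, 0.14, 0.99, -0.0]
wrist_force: [-2.8, -2.5, 3.3]
opening: 0.0334
```

Run:
```python
from ov import *
plan([.6026,.1061,.2341],164)
m,_=pic("wrist","w14",(280,180,360,270),7); np.save("pics/w14E.npy",m["extrinsics"])
pic("side","s14",(220,50,380,190),5)
plan([.6026,.1061,.2341],164); print(bot.sense()["ft_torque"])
```

```text
clock 11.6 pos [0.6171 0.1033 0.2059] yaw 163.93 tilt [ 0.0008 -0.0003 -1.    ] -> t [ 1.47 -0.14 -2.82] twist -0.07 F [-2.7614 -2.5224  3.3009] open 0.0334 q [ 0.1253  0.019   1.5947 -0.0004  1.5272 -1.165 ]
clock 11.7 pos [0.6171 0.1034 0.2059] yaw 163.93 tilt [ 0.0009 -0.0002 -1.    ] -> t [ 1.47 -0.14 -2.82] twist -0.07 F [-3.5569 -3.9982  4.9324] open 0.0336 q [ 0.1254  0.0189  1.5948 -0.0003  1.527  -1.1649]
[-0.2508  0.4779  0.15  ]
```

View pics/w14.png

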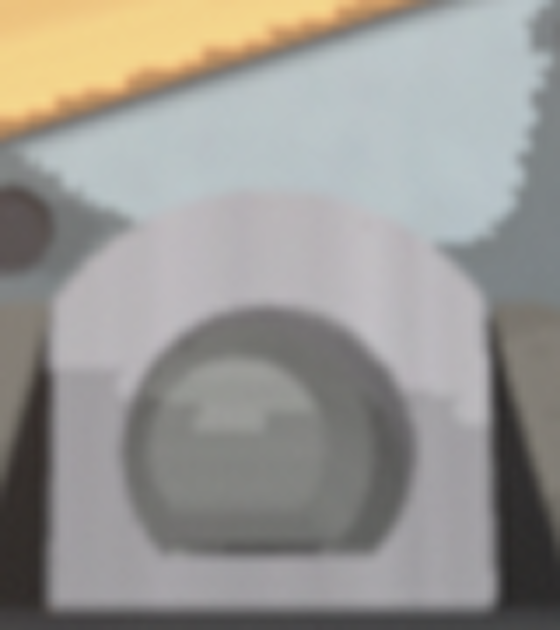

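View pics/s14.png

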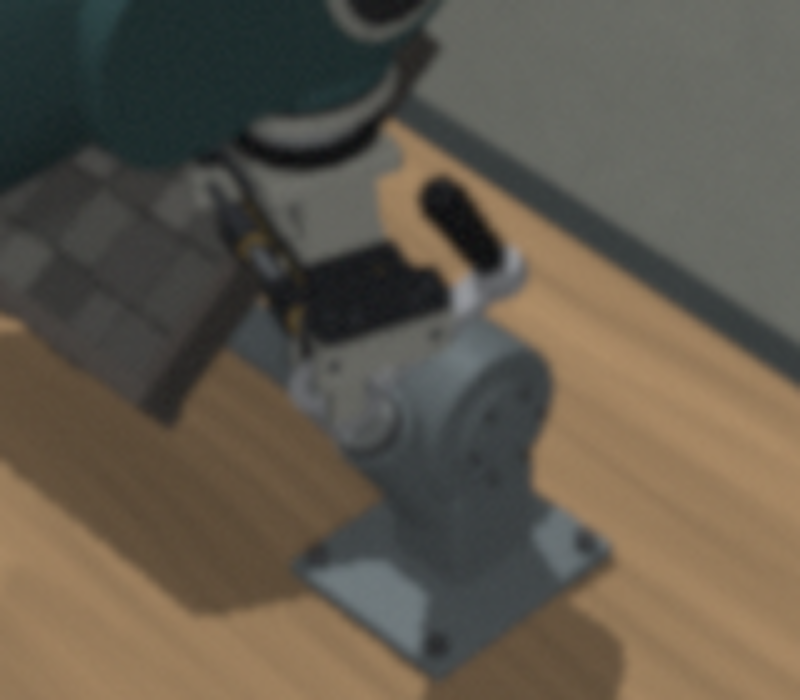

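>>> {"name": "drive_tool", "arguments": {
  "commands": [
    {"jaw": -1, "tx": 0.04, "ty": -0.05, "tz": 0, "twist": 0},
    {"jaw": -1, "tx": -0.06, "ty": -0.03, "tz": 0.17, "twist": 0},
    {"jaw": -1, "tx": -0.15, "ty": -0.01, "tz": 0.35, "twist": 0},
    {"jaw": -1, "tx": -0.24, "ty": 0.01, "tz": 0.52, "twist": 0},
    {"jaw": -1, "tx": -0.33, "ty": 0.04, "tz": 0.69, "twist": 0},
    {"jaw": -1, "tx": -0.33, "ty": 0.04, "tz": 0.69, "twist": 0}
  ]
}}

```text
clock: 12.3
eef_pos: [0.6207, 0.1032, 0.1993]
orientation: [0.001, 0.14, 0.99, 0.0]
wrist_force: [0.8, -1.2, 6.6]
opening: 0.0339
```

Run:
```python
from ov import *
plan([.6026,.1061,.2341],164)
m,_=pic("wrist","w15",(280,180,360,270),7); np.save("pics/w15E.npy",m["extrinsics"])
plan([.6026,.1061,.2341],164); print(bot.sense()["ft_torque"])
```

```text
clock 12.3 pos [0.6207 0.1032 0.1993] yaw 163.94 tilt [ 0.0021  0.0006 -1.    ] -> t [ 1.82 -0.22 -3.49] twist -0.06 F [ 0.8067 -1.2089  6.6329] open 0.0339 q [ 0.1241  0.0285  1.5959  0.0003  1.5151 -1.1665]
clock 12.35 pos [0.6207 0.1032 0.1992] yaw 163.94 tilt [ 0.002   0.0005 -1.    ] -> t [ 1.81 -0.22 -3.49] twist -0.06 F [ 1.1645 -1.1375  6.8287] open 0.0337 q [ 0.1241  0.0284  1.596   0.0003  1.5151 -1.1665]
[ 0.3793 -0.3465  0.2818]
```

View pics/w15.png

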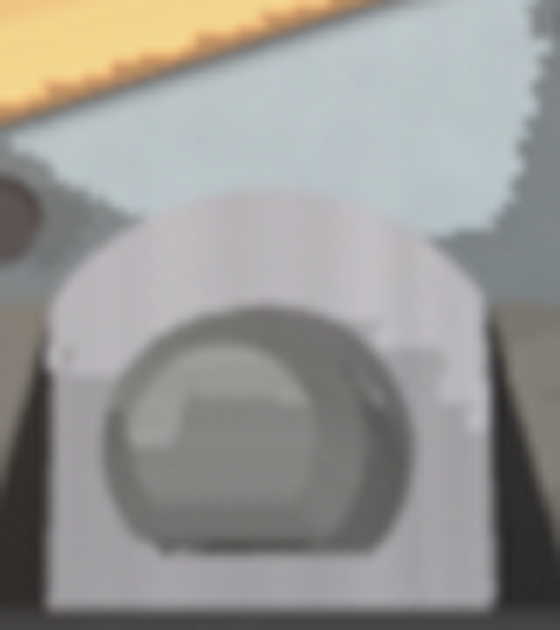

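>>> {"name": "drive_tool", "arguments": {
  "commands": [
    {"jaw": -1, "tx": -0.1, "ty": 0.02, "tz": 0.17, "twist": 0},
    {"jaw": -1, "tx": -0.19, "ty": 0.04, "tz": 0.35, "twist": 0},
    {"jaw": -1, "tx": -0.28, "ty": 0.06, "tz": 0.52, "twist": 0},
    {"jaw": -1, "tx": -0.38, "ty": 0.08, "tz": 0.69, "twist": 0},
    {"jaw": -1, "tx": -0.38, "ty": 0.08, "tz": 0.69, "twist": 0}
  ]
}}

```text
clock: 12.85
eef_pos: [0.6247, 0.1033, 0.1924]
orientation: [0.001, 0.14, 0.99, 0.001]
wrist_force: [1.8, 1.9, 6.0]
opening: 0.0337
```

Run:
```python
from ov import *
plan([.6026,.1061,.2341],164)
m,_=pic("wrist","w16",(280,180,360,270),7); np.save("pics/w16E.npy",m["extrinsics"])
pic("side","s16",(220,50,380,190),5)
plan([.6026,.1061,.2341],164); print(bot.sense()["ft_torque"])
```

```text
clock 12.85 pos [0.6247 0.1033 0.1924] yaw 163.95 tilt [ 0.0023  0.0013 -1.    ] -> t [ 2.19 -0.33 -4.18] twist -0.05 F [1.7746 1.9312 6.0481] open 0.0337 q [ 0.1231  0.0396  1.5957  0.001   1.5039 -1.1677]
clock 12.95 pos [0.6247 0.1033 0.1924] yaw 163.95 tilt [ 0.0023  0.0012 -1.    ] -> t [ 2.19 -0.33 -4.17] twist -0.05 F [2.4811 1.9852 6.8016] open 0.0338 q [ 0.1231  0.0395  1.5958  0.0009  1.5039 -1.1676]
[ 0.8599 -0.5056  0.3041]
```

View pics/w16.png

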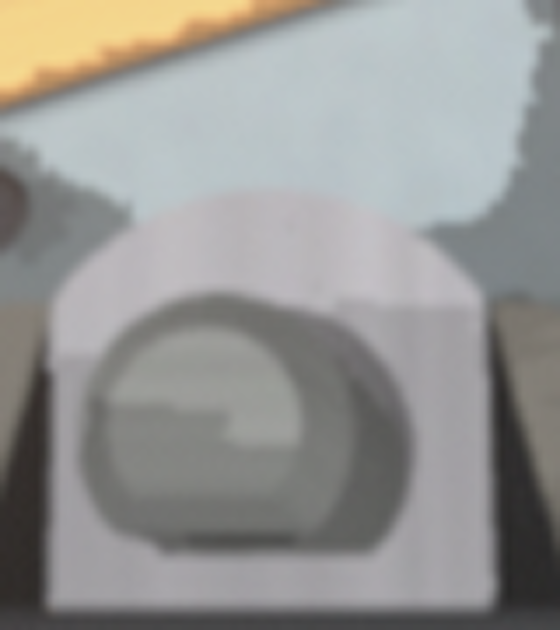

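View pics/s16.png

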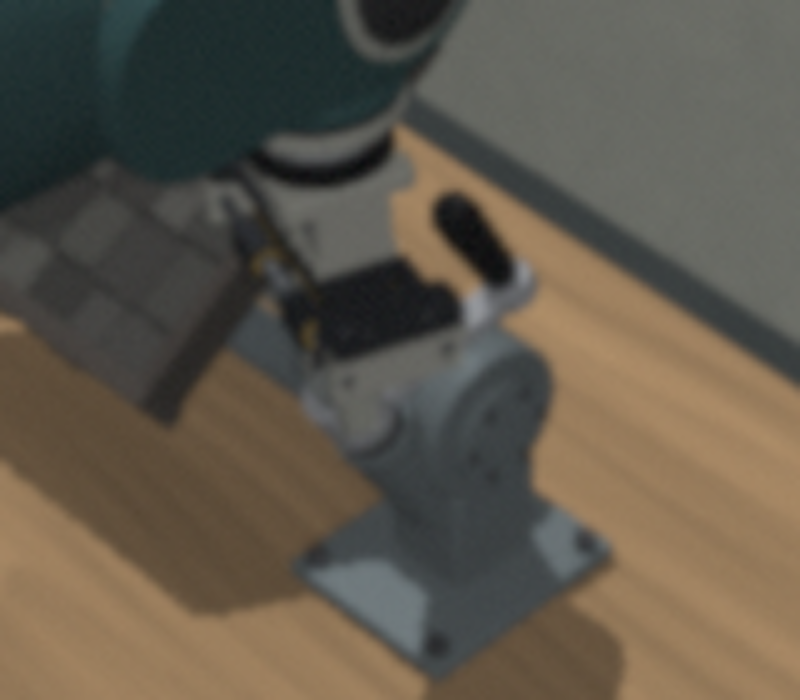

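>>> {"name": "drive_tool", "arguments": {
  "commands": [
    {"jaw": -1, "tx": -0.1, "ty": 0.01, "tz": 0.17, "twist": 0},
    {"jaw": -1, "tx": -0.19, "ty": 0.03, "tz": 0.35, "twist": 0},
    {"jaw": -1, "tx": -0.28, "ty": 0.04, "tz": 0.52, "twist": 0},
    {"jaw": -1, "tx": -0.28, "ty": 0.04, "tz": 0.52, "twist": 0}
  ]
}}

```text
clock: 13.35
eef_pos: [0.627, 0.1028, 0.1887]
orientation: [0.001, 0.14, 0.99, 0.001]
wrist_force: [-9.1, -0.2, 18.1]
opening: 0.034
```

Run:
```python
from ov import *
plan([.6026,.1061,.2341],164)
m,_=pic("wrist","w17",(280,180,360,270),7); np.save("pics/w17E.npy",m["extrinsics"])
plan([.6026,.1061,.2341],164); print(bot.sense()["ft_torque"])
```

```text
clock 13.35 pos [0.627  0.1028 0.1887] yaw 163.95 tilt [ 0.0019  0.0011 -1.    ] -> t [ 2.43 -0.35 -4.55] twist -0.05 F [-9.0702 -0.1955 18.0979] open 0.0340 q [ 0.122   0.0463  1.5948  0.0009  1.4985 -1.1687]
clock 13.4 pos [0.627  0.1028 0.1887] yaw 163.95 tilt [ 0.002   0.0012 -1.    ] -> t [ 2.43 -0.35 -4.55] twist -0.05 F [-9.0581  0.2832 18.356 ] open 0.0341 q [ 0.122   0.0462  1.5949  0.0009  1.4984 -1.1687]
[0.4903 1.4552 0.1149]
```

View pics/w17.png

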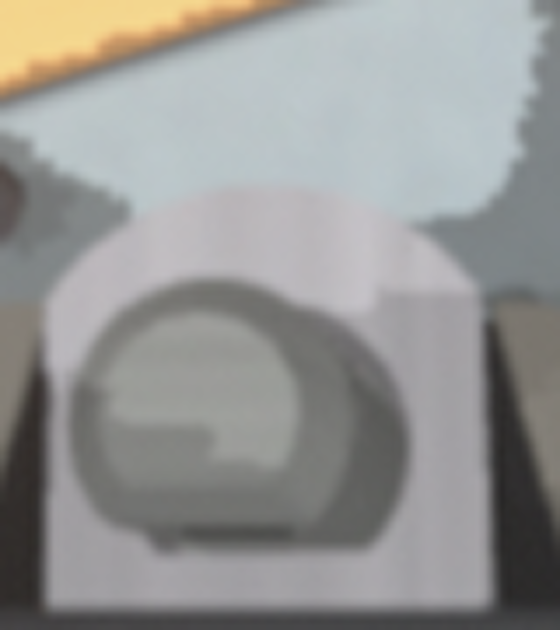

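>>> {"name": "drive_tool", "arguments": {
  "commands": [
    {"jaw": 0.1, "tx": 0, "ty": 0, "tz": 0, "twist": 0},
    {"jaw": 0.1, "tx": 0, "ty": 0, "tz": 0, "twist": 0},
    {"jaw": 0.1, "tx": 0, "ty": 0, "tz": 0, "twist": 0}
  ]
}}

```text
clock: 13.7
eef_pos: [0.6267, 0.1023, 0.186]
orientation: [-0.0, 0.14, 0.99, -0.0]
wrist_force: [-0.2, 0.8, 0.5]
opening: 0.0499
```

Run:
```python
from ov import *
plan([.6026,.1061,.2341],164)
m,_=pic("wrist","w18",(270,170,370,270),6); np.save("pics/w18E.npy",m["extrinsics"])
plan([.6026,.1061,.2341],164); print(bot.sense()["ft_torque"])
```

```text
clock 13.7 pos [0.6267 0.1023 0.186 ] yaw 163.93 tilt [-0.0005 -0.     -1.    ] -> t [ 2.43 -0.31 -4.81] twist -0.07 F [-0.1692  0.7972  0.4996] open 0.0499 q [ 0.1217  0.0482  1.5972  0.0001  1.4967 -1.1686]
clock 13.75 pos [0.6267 0.1023 0.186 ] yaw 163.93 tilt [-0.0005 -0.     -1.    ] -> t [ 2.43 -0.31 -4.81] twist -0.07 F [ 0.1406 -0.2543 -0.3265] open 0.0505 q [ 0.1217  0.0482  1.5972  0.      1.4967 -1.1687]
[ 0.0515  0.0447 -0.0052]
```

View pics/w18.png

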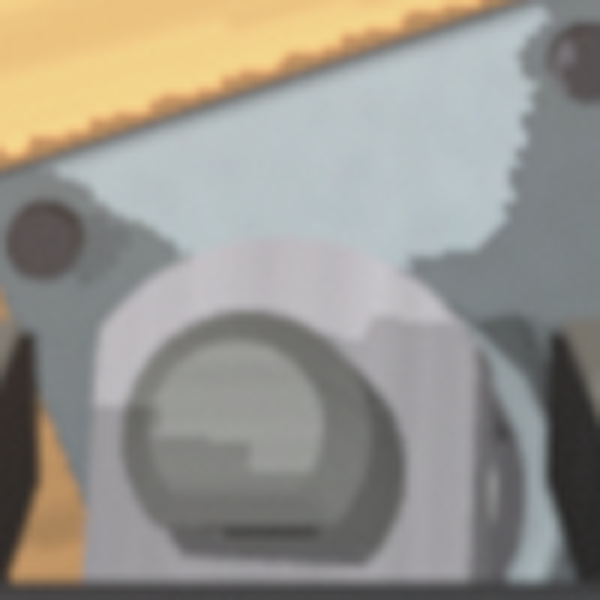

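>>> {"name": "drive_tool", "arguments": {
  "commands": [
    {"jaw": 0.1, "tx": 0.2, "ty": 0, "tz": -2, "twist": 0},
    {"jaw": 0.1, "tx": 0.5, "ty": 0, "tz": -5, "twist": 0},
    {"jaw": 0.1, "tx": 0.5, "ty": 0, "tz": -6.5, "twist": 0},
    {"jaw": 0.1, "tx": 0.5, "ty": 0, "tz": -6.5, "twist": 0}
  ]
}}

```text
clock: 14.15
eef_pos: [0.6227, 0.1038, 0.2536]
orientation: [0.002, 0.14, 0.99, 0.0]
wrist_force: [-0.3, 0.1, -0.0]
opening: 0.0513
```

```bash
cat > ovh.py <<'E'
from ov import *
def homeov(name,cam,cr,sc,out,extra=None):
    m=bot.camera_model(cam)
    if cam=="wrist": m["extrinsics"]=np.load(f"pics/{name}E.npy")
    P=np.load("spin.npy"); A,B=axes(P[3],P[4]); p=P[:3]
    im=np.load(f"pics/{name}.npy")[:,:,::-1]; x0,y0,x1,y1=cr; im=cv2.resize(im[y0:y1,x0:x1],None,fx=sc,fy=sc,interpolation=cv2.INTER_CUBIC)
    def dr(X,col): cv2.polylines(im,[np.round((proj(m,X)-[x0,y0]+.5)*sc).astype(int)],False,col,1,cv2.LINE_AA)
    hub=p-A[:,2]*.024
    for z in (-.015,.015): dr(hub+D(.0113,.008,z)@A.T,(0,0,255))
    dr(hub+np.array([[-.005,-.017,.015],[.015,-.017,.015],[.015,.017,.015],[-.005,.017,.015]])@A.T,(0,0,255))
    dr(hub+np.array([[.02,-.01,-.003],[.108,-.01,-.003],[.108,.01,-.003],[.02,.01,-.003]])@A.T,(255,0,255))
    dr(hub+D(.0135,1,.071)@A.T+A@[.108,0,0],(255,0,0))
    dr(p+D(.01,.007,.009)@A.T,(0,255,0)); dr(p+D(.017,1,-.039)@A.T,(0,255,255))
    cv2.imwrite(f"pics/{out}.png",im)
E
python3 - <<'E'
from ovh import *
plan([.6026,.1061,.2341],164)
m,_=pic("wrist","w19"); np.save("pics/w19E.npy",m["extrinsics"])
pic("side","s19"); pic("top","t19")
homeov("w19","wrist",(260,140,380,240),6,"w19o"); homeov("s19","side",(260,70,360,170),6,"s19o")
E
```

```text
clock 14.15 pos [0.6227 0.1038 0.2536] yaw 163.93 tilt [ 0.0033  0.0004 -1.    ] -> t [ 2.   -0.33  1.94] twist -0.07 F [-0.338   0.1331 -0.0014] open 0.0513 q [ 0.1247  0.0154  1.5215 -0.      1.6014 -1.1656]
```

View pics/w19o.png

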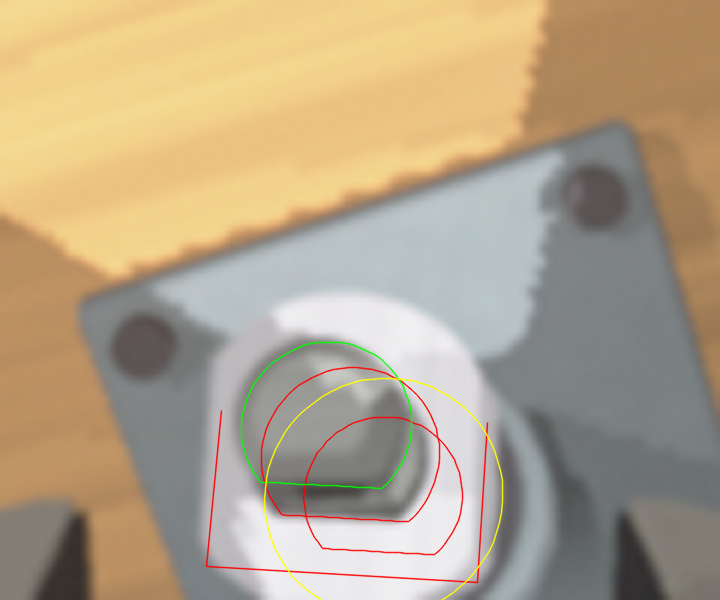

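View pics/s19o.png

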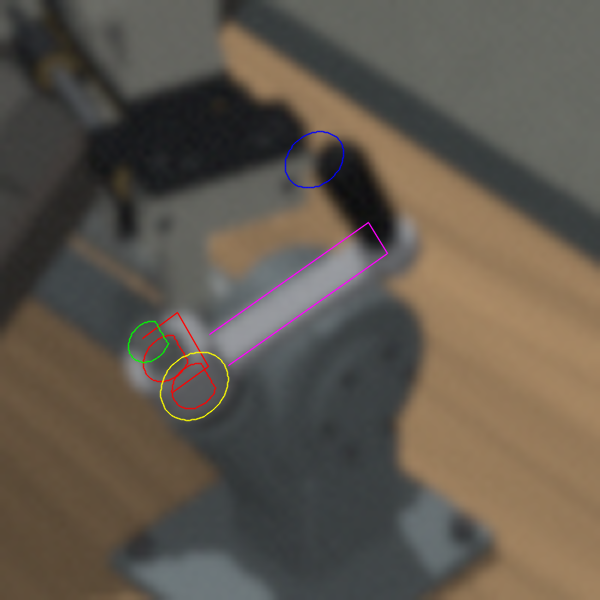

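Run:
```python
from ovh import *
homeov("w19","wrist",(285,180,345,240),10,"w19p")
im=np.load("pics/w19.npy")[:,:,::-1][180:240,285:345]; a=cv2.resize(im,None,fx=10,fy=10,interpolation=cv2.INTER_CUBIC); cv2.imwrite("pics/w19q.png",np.hstack([cv2.imread("pics/w19p.png")[:,60:460],a[:,60:460]]))
```

```text
(no output)
```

View pics/w19q.png

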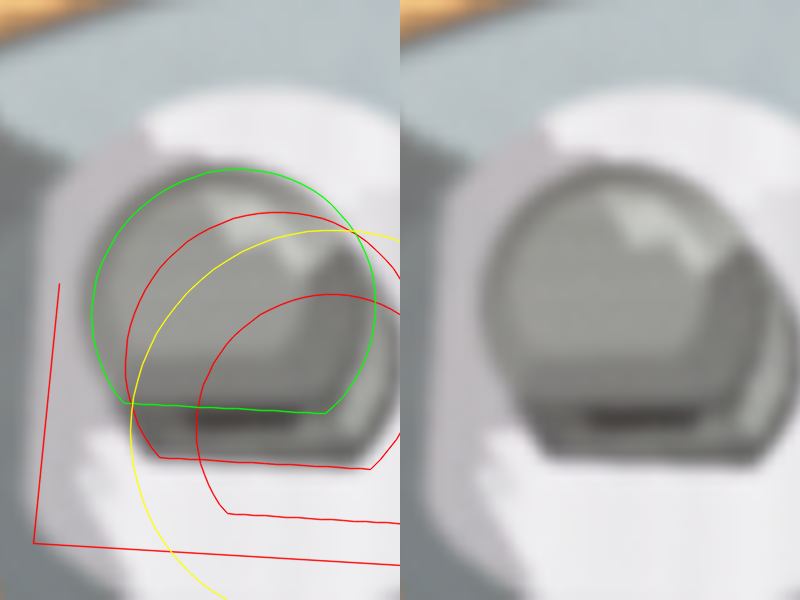

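Run:
```python
from h import *
plan([.5043,-.0899,.10],149.4)
```

```text
clock 14.3 pos [0.6218 0.1036 0.2498] yaw 163.93 tilt [-0.0017 -0.0002 -1.    ] -> t [  5.91 -21.84  15.  ] twist 14.53 F [-0.0838 -0.7217 -1.3175] open 0.0509 q [ 0.1247  0.0174  1.5255 -0.      1.6004 -1.1656]
```

>>> {"name": "drive_tool", "arguments": {
  "commands": [
    {"jaw": 0.1, "tx": 4, "ty": -1, "tz": 0, "twist": 0},
    {"jaw": 0.1, "tx": 6, "ty": -5, "tz": 0, "twist": 6},
    {"jaw": 0.1, "tx": 6, "ty": -10, "tz": 1, "twist": 12},
    {"jaw": 0.1, "tx": 5.9, "ty": -15, "tz": 4, "twist": 14.5},
    {"jaw": 0.1, "tx": 5.9, "ty": -19, "tz": 7, "twist": 14.5},
    {"jaw": 0.1, "tx": 5.9, "ty": -21.8, "tz": 11, "twist": 14.5},
    {"jaw": 0.1, "tx": 5.9, "ty": -21.8, "tz": 15, "twist": 14.5},
    {"jaw": 0.1, "tx": 5.9, "ty": -21.8, "tz": 15, "twist": 14.5}
  ]
}}

```text
clock: 15.1
eef_pos: [0.5014, -0.0897, 0.0948]
orientation: [-0.005, 0.265, 0.964, -0.0]
wrist_force: [-0.0, 0.6, 1.1]
opening: 0.0511
```

Run:
```python
from h import *
plan([.5043,-.0899,.021],149.4)
m,_=pic("wrist","w20",(220,120,420,270),4); np.save("pics/w20E.npy",m["extrinsics"])
print((proj(m,[.5043,-.0899,.005])[0]-[220,120]+.5)*4)
plan([.5043,-.0899,.021],149.4)
pic("top","t20",(230,110,350,230),5)
```

```text
clock 15.1 pos [ 0.5014 -0.0897  0.0948] yaw 149.32 tilt [-0.0096  0.0022 -1.    ] -> t [-0.32  0.15  7.37] twist -0.08 F [-0.0391  0.5626  1.1037] open 0.0511 q [-0.2271 -0.1678  1.9551 -0.      1.3642 -1.2624]
[401.8856 362.643 ]
clock 15.15 pos [ 0.5032 -0.0894  0.0987] yaw 149.37 tilt [-0.0057  0.0014 -1.    ] -> t [-0.16  0.02  7.77] twist -0.03 F [ 0.6898 -1.0204  0.9096] open 0.0508 q [-0.2257 -0.1698  1.9501  0.0001  1.3672 -1.262 ]
```

View pics/w20.png

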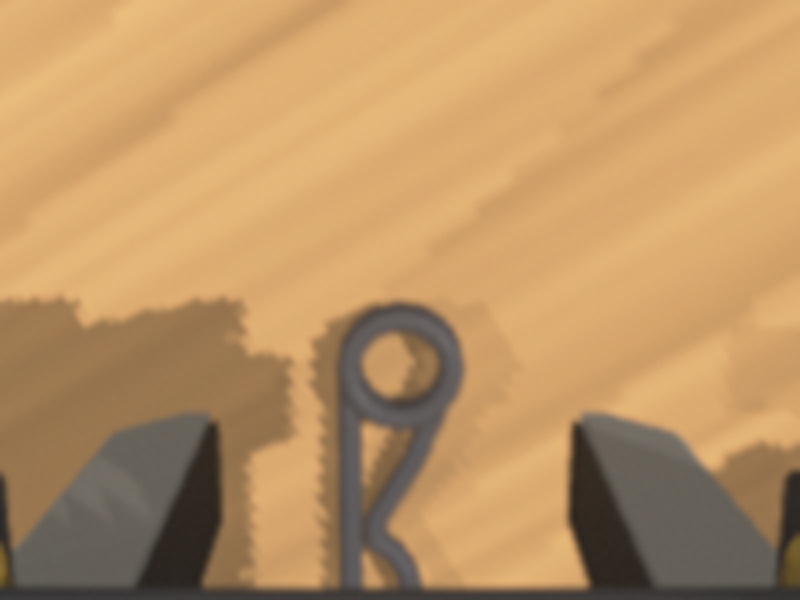

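View pics/t20.png

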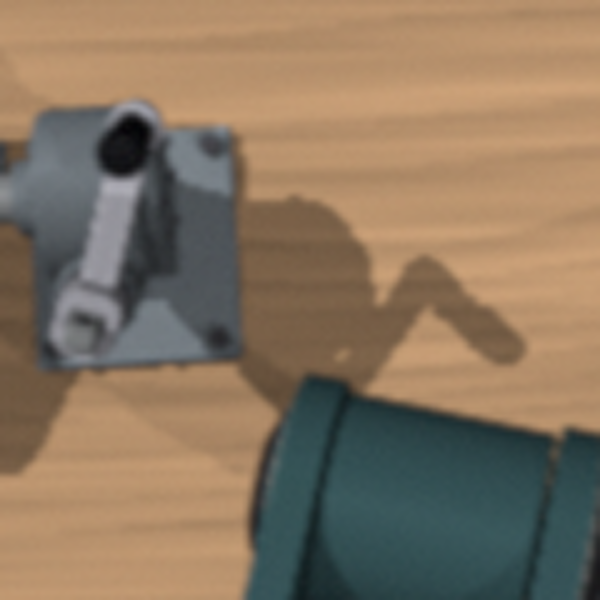

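>>> {"name": "drive_tool", "arguments": {
  "commands": [
    {"jaw": 0.1, "tx": -0.1, "ty": 0, "tz": 3, "twist": 0},
    {"jaw": 0.1, "tx": -0.1, "ty": 0, "tz": 6, "twist": 0},
    {"jaw": 0.1, "tx": -0.1, "ty": 0, "tz": 7.6, "twist": 0},
    {"jaw": 0.1, "tx": -0.1, "ty": 0, "tz": 7.6, "twist": 0},
    {"jaw": 0.1, "tx": -0.1, "ty": 0, "tz": 7.6, "twist": 0}
  ]
}}

```text
clock: 15.7
eef_pos: [0.5071, -0.0897, 0.0277]
orientation: [0.001, 0.263, 0.965, 0.0]
wrist_force: [0.3, 0.2, 0.5]
opening: 0.0511
```

Run:
```python
from h import *
plan([.5043,-.0899,.021],149.4)
```

```text
clock 15.7 pos [ 0.5071 -0.0897  0.0277] yaw 149.48 tilt [ 0.0021 -0.0004 -1.    ] -> t [ 0.23 -0.17  0.67] twist 0.08 F [0.2821 0.2381 0.5155] open 0.0511 q [-0.2246 -0.0951  2.0068  0.0001  1.2276 -1.2627]
```

>>> {"name": "drive_tool", "arguments": {
  "commands": [
    {"jaw": 0.1, "tx": 0.23, "ty": -0.15, "tz": 0.5, "twist": 0},
    {"jaw": -0.3, "tx": 0.23, "ty": -0.15, "tz": 0.6, "twist": 0},
    {"jaw": -1, "tx": 0.23, "ty": -0.15, "tz": 0.6, "twist": 0},
    {"jaw": -1, "tx": 0.23, "ty": -0.15, "tz": 0.6, "twist": 0},
    {"jaw": -1, "tx": 0.23, "ty": -0.15, "tz": 0.6, "twist": 0},
    {"jaw": -1, "tx": 0.23, "ty": -0.15, "tz": 0.6, "twist": 0}
  ]
}}

```text
clock: 16.3
eef_pos: [0.5032, -0.0901, 0.0197]
orientation: [0.0, 0.264, 0.965, -0.0]
wrist_force: [-1.0, 1.2, 3.1]
opening: 0.0248
```

Run:
```python
from h import *
plan([.5043,-.0899,.1],149.4)
m,_=pic("wrist","w21",(220,120,420,270),4); np.save("pics/w21E.npy",m["extrinsics"])
```

```text
clock 16.3 pos [ 0.5032 -0.0901  0.0197] yaw 149.43 tilt [ 0.0003 -0.0001 -1.    ] -> t [-0.08  0.08 -8.03] twist 0.03 F [-1.0232  1.1975  3.1299] open 0.0248 q [-0.2272 -0.0929  2.0193 -0.      1.215  -1.2644]
```

View pics/w21.png

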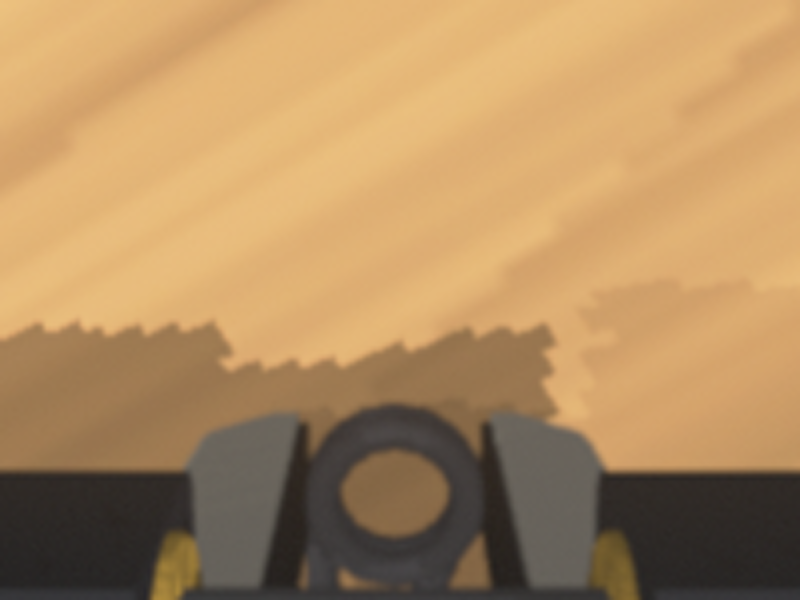

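Run:
```python
from h import *
plan([.5666,.1323,.245],158.8)
```

```text
clock 16.35 pos [ 0.5032 -0.0901  0.0197] yaw 149.43 tilt [ 0.0003 -0.     -1.    ] -> t [  5.85  22.38 -22.53] twist -9.37 F [-1.0578  0.0768  2.9413] open 0.0247 q [-0.2271 -0.0929  2.0193  0.      1.215  -1.2644]
```

>>> {"name": "drive_tool", "arguments": {
  "commands": [
    {"jaw": -1, "tx": 0, "ty": 0, "tz": -1.5, "twist": 0},
    {"jaw": -1, "tx": 0, "ty": 0, "tz": -4, "twist": 0},
    {"jaw": -1, "tx": 0, "ty": 1, "tz": -7.5, "twist": 0},
    {"jaw": -1, "tx": 0.5, "ty": 3, "tz": -11.5, "twist": 0},
    {"jaw": -1, "tx": 1.5, "ty": 6, "tz": -15, "twist": -2},
    {"jaw": -1, "tx": 2.5, "ty": 9, "tz": -18, "twist": -4},
    {"jaw": -1, "tx": 4, "ty": 12.5, "tz": -20.5, "twist": -6},
    {"jaw": -1, "tx": 5, "ty": 16, "tz": -22.5, "twist": -8}
  ]
}}

```text
clock: 17.15
eef_pos: [0.5412, 0.0745, 0.2476]
orientation: [0.001, 0.195, 0.981, 0.0]
wrist_force: [-0.3, 0.9, -1.2]
opening: 0.0247
```

Run:
```python
from h import *
plan([.5666,.1323,.245],158.8)
```

```text
clock 17.15 pos [0.5412 0.0745 0.2476] yaw 157.50 tilt [ 0.0022  0.0003 -1.    ] -> t [-0.14  6.31  0.27] twist -1.30 F [-0.2747  0.9145 -1.2396] open 0.0247 q [ 0.0902 -0.1698  1.7057  0.0001  1.6035 -1.0879]
```

>>> {"name": "drive_tool", "arguments": {
  "commands": [
    {"jaw": -1, "tx": 0, "ty": 2.5, "tz": 0.1, "twist": -1.3},
    {"jaw": -1, "tx": -0.1, "ty": 5, "tz": 0.2, "twist": -1.3},
    {"jaw": -1, "tx": -0.1, "ty": 6.3, "tz": 0.2, "twist": -1.3},
    {"jaw": -1, "tx": -0.1, "ty": 6.3, "tz": 0.2, "twist": -1.3}
  ]
}}

```text
clock: 17.55
eef_pos: [0.5666, 0.1318, 0.2427]
orientation: [-0.0, 0.184, 0.983, -0.0]
wrist_force: [-0.5, 0.6, -1.4]
opening: 0.025
```

```bash
cat > clipov.py <<'E'
from ovh import *
def clipR(h,e): return R.from_euler('ZY',[np.radians(h),-np.radians(e)]).as_matrix()
def clipov(name,cam,tcp,h,e,cr,sc,out,up=.0147,d=(0,0,0)):
    m=bot.camera_model(cam)
    if cam=="wrist": m["extrinsics"]=np.load(f"pics/{name}E.npy")
    Rm=clipR(h,e); P=np.array(tcp)-[0,0,up]+Rm@np.array(d)
    im=np.load(f"pics/{name}.npy")[:,:,::-1]; x0,y0,x1,y1=cr; im=cv2.resize(im[y0:y1,x0:x1],None,fx=sc,fy=sc,interpolation=cv2.INTER_CUBIC)
    def dr(X,col): cv2.polylines(im,[np.round((proj(m,X)-[x0,y0]+.5)*sc).astype(int)],False,col,1,cv2.LINE_AA)
    S=np.load("spin.npy"); A,B=axes(S[3],S[4]); p=S[:3]
    dr(P+np.array([[0,-.0105,0],[.079,-.0105,0]])@Rm.T,(0,0,255)); dr(P+D(.013,1,0)@Rm.T,(0,0,255))
    dr(p+D(.01,.007,.009)@A.T,(0,255,0)); dr(p+np.array([[-.03,0,0],[.03,0,0]])@A.T,(0,255,255))
    cv2.imwrite(f"pics/{out}.png",im)
    print("tip/seat in spindle coords mm",(A.T@(P+Rm@[.079,-.0105,0]-p)*1000).round(1),(A.T@(P+Rm@[.05,-.0105,0]-p)*1000).round(1))
E
python3 - <<'E'
from clipov import *
s=bot.sense(); plan([.5666,.1323,.245],158.8)
m,_=pic("wrist","w22",(220,120,420,270),4); np.save("pics/w22E.npy",m["extrinsics"])
pic("side","s22")
clipov("s22","side",s["eef_pos"],-21.2,0,(250,70,350,170),6,"s22o")
E
```

```text
clock 17.55 pos [0.5666 0.1318 0.2427] yaw 158.80 tilt [-0.0004 -0.     -1.    ] -> t [ 0.01  0.05 -0.23] twist 0.00 F [-0.46    0.5549 -1.3642] open 0.0250 q [ 0.1847 -0.0882  1.6398  0.      1.5905 -1.0162]
tip/seat in spindle coords mm [33.8  1.4 23.3] [ 8.2  4.1 36.7]
```

View pics/s22o.png

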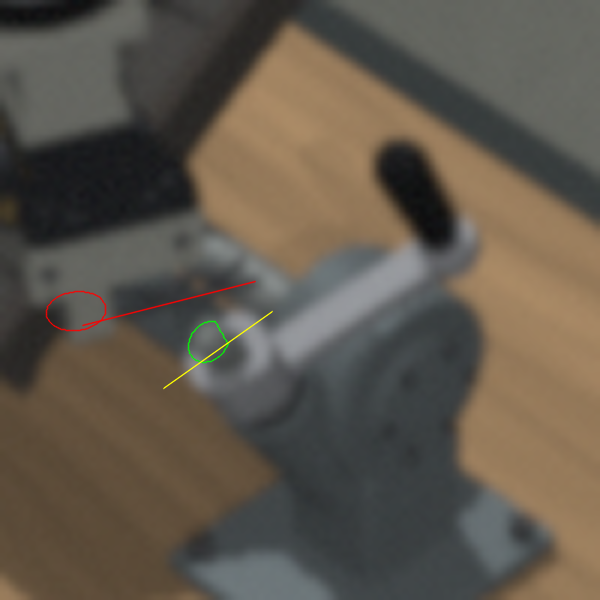

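View pics/w22.png

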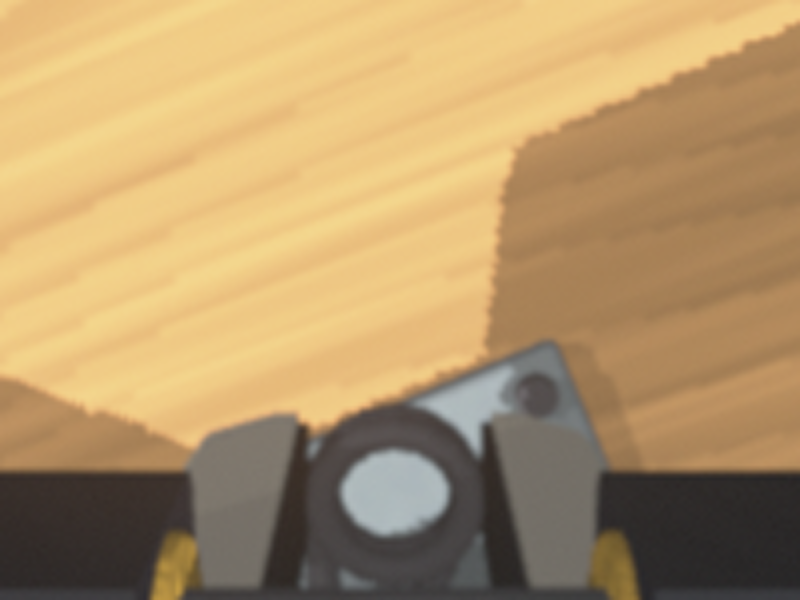

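>>> {"name": "drive_tool", "arguments": {
  "commands": [
    {"jaw": -1, "tx": 0, "ty": 0, "tz": 1, "twist": 0},
    {"jaw": -1, "tx": 0, "ty": 0, "tz": 2, "twist": 0},
    {"jaw": -1, "tx": 0, "ty": 0, "tz": 3, "twist": 0},
    {"jaw": -1, "tx": 0, "ty": 0, "tz": 4, "twist": 0},
    {"jaw": -1, "tx": 0, "ty": 0, "tz": 4.8, "twist": 0},
    {"jaw": -1, "tx": 0, "ty": 0, "tz": 5.2, "twist": 0},
    {"jaw": -1, "tx": 0, "ty": 0, "tz": 5.2, "twist": 0}
  ]
}}

```text
clock: 18.35
eef_pos: [0.5663, 0.1309, 0.1898]
orientation: [-0.0, 0.185, 0.983, -0.0]
wrist_force: [-1.3, 0.1, -0.4]
opening: 0.025
```

Run:
```python
from clipov import *
s=bot.sense(); plan([.5666,.1323,.1918],158.8)
m,_=pic("wrist","w23",(220,120,420,270),4); np.save("pics/w23E.npy",m["extrinsics"])
pic("side","s23",(240,70,340,170),6)
clipov("s23","side",s["eef_pos"],-21.2,28,(240,70,340,170),6,"s23o")
clipov("w23","wrist",s["eef_pos"],-21.2,28,(220,120,420,270),4,"w23o")
a=np.hstack([cv2.imread("pics/s23.png")[50:550,:400],cv2.imread("pics/s23o.png")[50:550,:400]]);cv2.imwrite("pics/s23p.png",a)
```

```text
clock 18.35 pos [0.5663 0.1309 0.1898] yaw 158.74 tilt [-0.001  -0.0001 -1.    ] -> t [ 0.02  0.14 -0.2 ] twist -0.06 F [-1.3358  0.1109 -0.4043] open 0.0250 q [ 0.1833 -0.0707  1.709   0.0001  1.5043 -1.0164]
tip/seat in spindle coords mm [18.3 -1.4 14. ] [-10.7  -1.4  14. ]
tip/seat in spindle coords mm [18.3 -1.4 14. ] [-10.7  -1.4  14. ]
```

View pics/s23p.png

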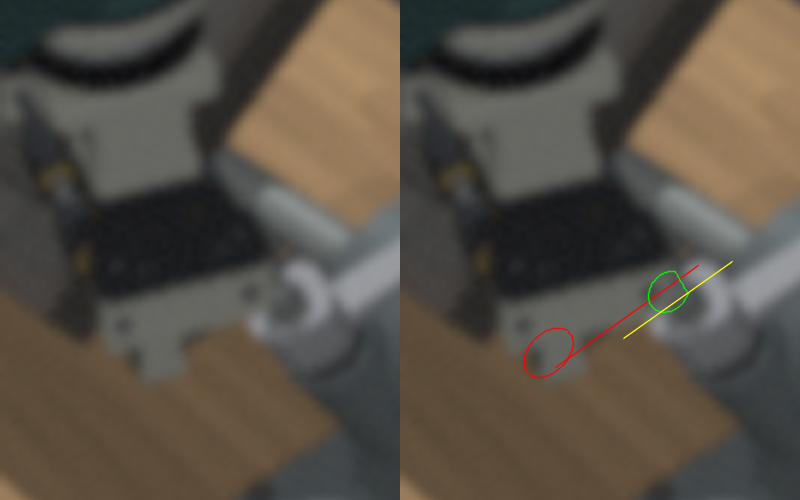

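View pics/w23o.png

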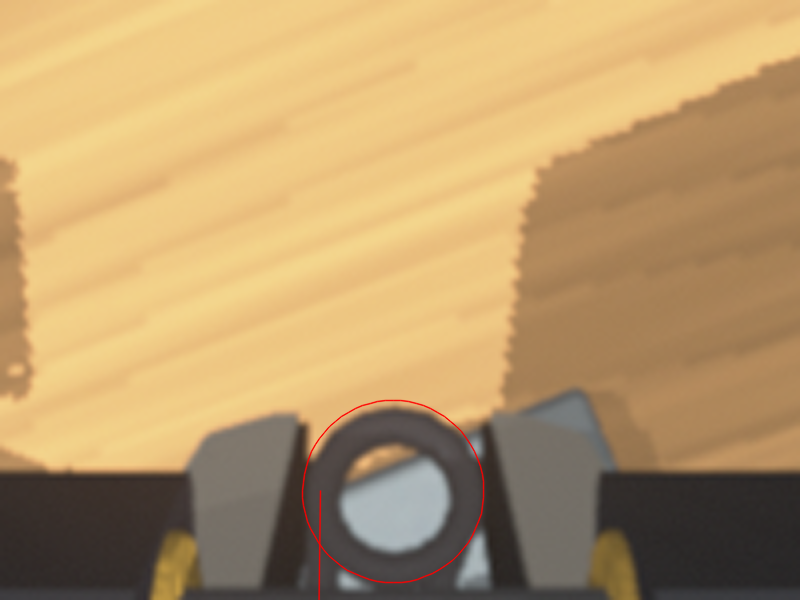

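Run:
```python
from clipov import *
im=np.load("pics/s23.npy")[:,:,::-1][95:145,260:310]; a=cv2.resize(im,None,fx=11,fy=11,interpolation=cv2.INTER_CUBIC)
a=np.clip(255*(a/255.)**.55,0,255).astype(np.uint8)
im=np.load("pics/t20.npy") ; m,_=pic("top","t23")
b=np.load("pics/t23.npy")[:,:,::-1][150:200,215:285]; b=cv2.resize(b,None,fx=11,fy=11,interpolation=cv2.INTER_CUBIC); cv2.imwrite("pics/t23z.png",b); cv2.imwrite("pics/s23z.png",a)
```

```text
(no output)
```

View pics/s23z.png

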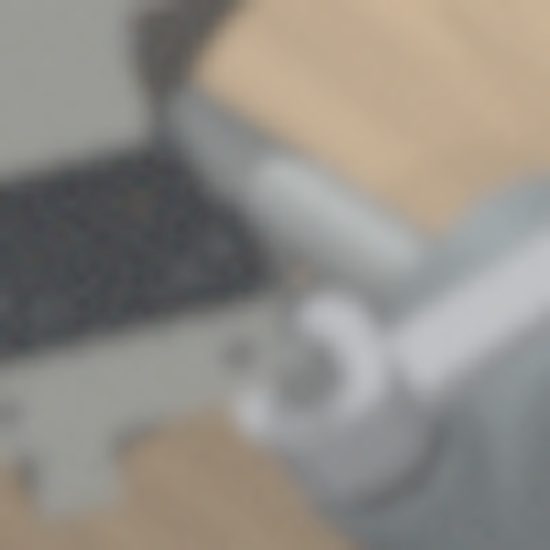

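View pics/t23z.png

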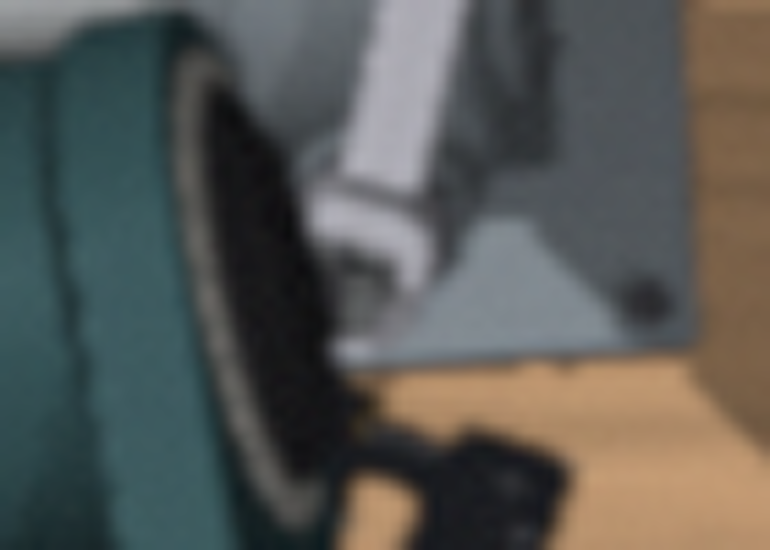

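```bash
cat > coil.py <<'E'
from clipov import *
import glob
def torusmask(m,P,Rm,cr,sc):
    x0,y0,x1,y1=cr; W=int((x1-x0)*sc);H=int((y1-y0)*sc); msk=np.zeros((H,W),np.uint8)
    ph=np.linspace(0,2*np.pi,60,endpoint=False); ths=np.linspace(0,2*np.pi,120,endpoint=False)
    for z in (-.0025,.0025):
        pts=np.array([[ (.0105+.0025*np.cos(f))*np.cos(t),(.0105+.0025*np.cos(f))*np.sin(t),z+.0025*np.sin(f)] for f in ph for t in ths])
        u=(proj(m,P+pts@Rm.T)-[x0,y0]+.5)*sc; u=np.round(u).astype(int); ok=(u[:,0]>=0)&(u[:,0]<W)&(u[:,1]>=0)&(u[:,1]<H)
        msk[u[ok,1],u[ok,0]]=255
    return cv2.morphologyEx(msk,cv2.MORPH_CLOSE,np.ones((5,5)))
def hole(msk):
    n,l,st,_=cv2.connectedComponentsWithStats(255-msk); k=[st[i] for i in range(1,n)]; k.sort(key=lambda s:-s[4]); return k[1][:4] if len(k)>1 else None
if __name__=="__main__":
    for name,tcp,es in (("w22",[.5666,.1318,.2427],(-10,-5,0,5)),("w23",[.5663,.1309,.1898],(15,20,25,28,31,34,38))):
        m=bot.camera_model("wrist"); m["extrinsics"]=np.load(f"pics/{name}E.npy")
        for e in es:
            Rm=clipR(-21.2,e); k=torusmask(m,np.array(tcp)-[0,0,.0147],Rm,(220,120,420,290),4); print(name,e,"hole x,y,w,h",hole(k),"top",np.nonzero(k.any(1))[0][0])
E
python3 coil.py
```

```text
w22 -10 hole x,y,w,h [340 454 106  69] top 399
w22 -5 hole x,y,w,h [340 449 107  79] top 398
w22 0 hole x,y,w,h [339 445 108  87] top 397
w22 5 hole x,y,w,h [339 442 109  94] top 397
w23 15 hole x,y,w,h [339 437 109 105] top 398
w23 20 hole x,y,w,h [339 435 109 110] top 398
w23 25 hole x,y,w,h [339 436 109 110] top 397
w23 28 hole x,y,w,h [339 438 109 107] top 397
w23 31 hole x,y,w,h [339 439 109 105] top 397
w23 34 hole x,y,w,h [339 441 109 102] top 397
w23 38 hole x,y,w,h [339 443 109  97] top 397
```

Run:
```python
import numpy as np,cv2
o=[]
for n in ("w22","w23"):
    im=np.load(f"pics/{n}.npy")[:,:,::-1][215:270,290:345]; a=cv2.resize(im,None,fx=7,fy=7,interpolation=cv2.INTER_CUBIC); o.append(np.clip(255*(a/255.)**.6,0,255).astype(np.uint8))
cv2.imwrite("pics/coils.png",np.hstack(o))
```

```text
(no output)
```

View pics/coils.png

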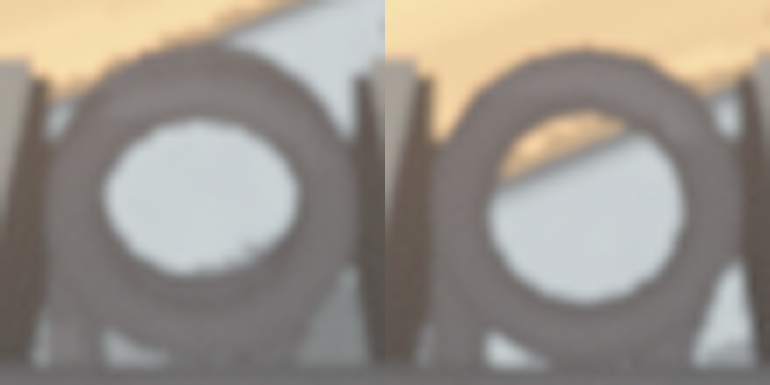

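>>> {"name": "drive_tool", "arguments": {
  "commands": [
    {"jaw": -1, "tx": 0.3, "ty": 0, "tz": -0.5, "twist": 0},
    {"jaw": -1, "tx": 2, "ty": 0, "tz": -0.5, "twist": 0},
    {"jaw": -1, "tx": 4.5, "ty": 0.2, "tz": -0.2, "twist": 0},
    {"jaw": -1, "tx": 6, "ty": 0.4, "tz": 1, "twist": 0},
    {"jaw": -1, "tx": 5.5, "ty": 0.4, "tz": 2.3, "twist": 0},
    {"jaw": -1, "tx": 4, "ty": 0.4, "tz": 3.26, "twist": 0},
    {"jaw": -1, "tx": 4, "ty": 0.4, "tz": 3.26, "twist": 0}
  ]
}}

```text
clock: 19.2
eef_pos: [0.5313, 0.1485, 0.1566]
orientation: [-0.001, 0.185, 0.983, -0.0]
wrist_force: [-0.7, 0.4, -1.3]
opening: 0.025
```

Run:
```python
from clipov import *
s=bot.sense(); plan([.5372,.1465,.1572],158.8)
m,_=pic("wrist","w24",(220,120,420,270),4); np.save("pics/w24E.npy",m["extrinsics"])
pic("side","s24",(240,80,340,180),6)
clipov("s24","side",s["eef_pos"],-21.2,25,(240,80,340,180),6,"s24o")
a=np.hstack([cv2.imread("pics/s24.png")[:500,:400],cv2.imread("pics/s24o.png")[:500,:400]]);a=np.clip(255*(a/255.)**.6,0,255).astype(np.uint8);cv2.imwrite("pics/s24p.png",a)
```

```text
clock 19.2 pos [0.5313 0.1485 0.1566] yaw 158.71 tilt [-0.0015 -0.0006 -1.    ] -> t [-0.63  0.03 -0.06] twist -0.09 F [-0.7283  0.3827 -1.2842] open 0.0250 q [ 0.2265 -0.1196  1.8087 -0.0003  1.454  -0.9726]
tip/seat in spindle coords mm [-31.9  -0.6  -1.5] [-60.8  -0.3  -0. ]
```

View pics/s24p.png

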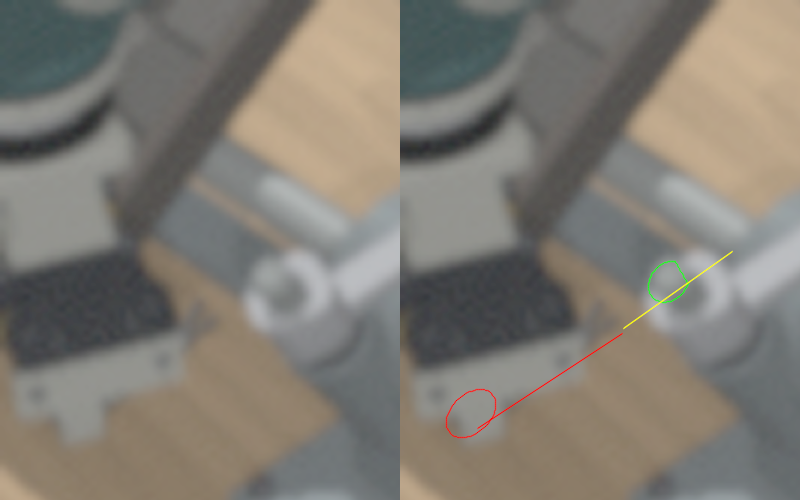

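View pics/w24.png

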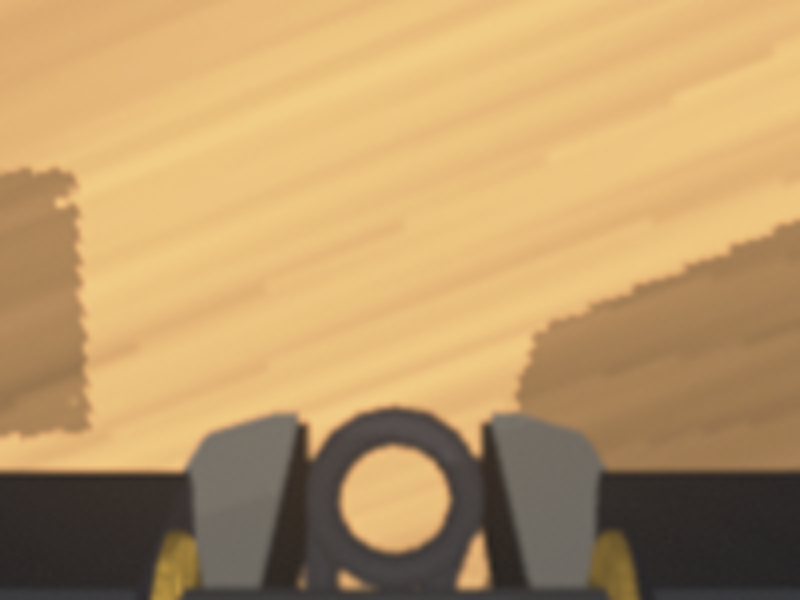

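Run:
```python
from clipov import *
im=np.load("pics/s24.npy")[:,:,::-1]; cr=(262,118,302,148); sc=18
x0,y0,x1,y1=cr
a=cv2.resize(im[y0:y1,x0:x1],None,fx=sc,fy=sc,interpolation=cv2.INTER_CUBIC);a=np.clip(255*(a/255.)**.6,0,255).astype(np.uint8)
m=bot.camera_model("side")
for e,c in ((15,(255,0,0)),(20,(0,255,0)),(25,(0,0,255)),(30,(0,255,255))):
    Rm=clipR(-21.2,e); P=np.array([.5313,.1485,.1566-.0147])
    X=P+np.array([[.04,-.0105,0],[.079,-.0105,0]])@Rm.T; u=np.round((proj(m,X)-[x0,y0]+.5)*sc).astype(int); cv2.polylines(a,[u],False,c,1)
    print(e,u[1], (proj(m,P+Rm@[.074,.004,0])[0]-[x0,y0]+.5)*sc)
cv2.imwrite("pics/s24z.png",a)
```

```text
15 [306 370] [247.3728 324.8674]
20 [290 342] [231.9056 297.8017]
25 [270 314] [213.0825 272.3769]
30 [246 289] [191.0127 248.8087]
```

View pics/s24z.png

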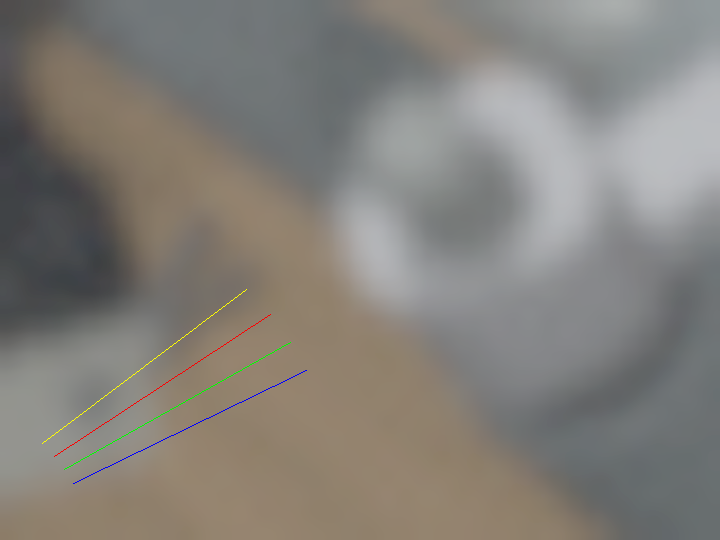

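```bash
cat > ins.py <<'E'
from clipov import *
def target(tipx,h=-21.2,e=29,hole=(.6196,.1026,.1917),mid=.0145,fw=.001,up=.0147,off=(0,0)):
    # leg point at (seat+mid) lies on hole axis when fully in; slide along hole axis
    S=np.load("spin.npy"); A,_=axes(S[3],S[4]); Rm=clipR(h,e)
    seat_x=tipx-29  # mm along hole axis
    q=np.array(hole)+A@np.array([seat_x/1000+mid,off[0]/1000,off[1]/1000])   # where leg point seat+mid is
    P=q-Rm@[.05+mid,-.0105,0]
    hd=np.array([np.cos(np.radians(h)),np.sin(np.radians(h)),0])
    return P-fw*hd+[0,0,up]
if __name__=="__main__":
    import sys
    for t in (-14,-5,10,25,29):
        T=target(t); print(t,T); plan(T,158.8)
E
python3 ins.py
```

```text
-14 [0.5464 0.1423 0.1617]
clock 19.3 pos [0.5309 0.1489 0.1579] yaw 158.70 tilt [-0.0005 -0.0001 -1.    ] -> t [-1.69 -0.06 -0.38] twist -0.10 F [-0.0776  0.26    0.1715] open 0.0250 q [ 0.2272 -0.1217  1.8084  0.      1.4553 -0.9717]
-5 [0.5538 0.1394 0.166 ]
clock 19.3 pos [0.5309 0.1489 0.1579] yaw 158.70 tilt [-0.0005 -0.0001 -1.    ] -> t [-2.48 -0.06 -0.81] twist -0.10 F [-0.0776  0.26    0.1715] open 0.0250 q [ 0.2272 -0.1217  1.8084  0.      1.4553 -0.9717]
10 [0.5662 0.1346 0.173 ]
clock 19.3 pos [0.5309 0.1489 0.1579] yaw 158.70 tilt [-0.0005 -0.0001 -1.    ] -> t [-3.81 -0.06 -1.51] twist -0.10 F [-0.0776  0.26    0.1715] open 0.0250 q [ 0.2272 -0.1217  1.8084  0.      1.4553 -0.9717]
25 [0.5785 0.1298 0.1801]
clock 19.3 pos [0.5309 0.1489 0.1579] yaw 158.70 tilt [-0.0005 -0.0001 -1.    ] -> t [-5.13 -0.05 -2.22] twist -0.10 F [-0.0776  0.26    0.1715] open 0.0250 q [ 0.2272 -0.1217  1.8084  0.      1.4553 -0.9717]
29 [0.5818 0.1285 0.1819]
clock 19.3 pos [0.5309 0.1489 0.1579] yaw 158.70 tilt [-0.0005 -0.0001 -1.    ] -> t [-5.49 -0.05 -2.4 ] twist -0.10 F [-0.0776  0.26    0.1715] open 0.0250 q [ 0.2272 -0.1217  1.8084  0.      1.4553 -0.9717]
```

>>> {"name": "drive_tool", "arguments": {
  "commands": [
    {"jaw": -1, "tx": -0.8, "ty": -0.05, "tz": -0.2, "twist": 0},
    {"jaw": -1, "tx": -1.7, "ty": -0.05, "tz": -0.38, "twist": 0},
    {"jaw": -1, "tx": -1.7, "ty": -0.05, "tz": -0.38, "twist": 0},
    {"jaw": -1, "tx": -1.7, "ty": -0.05, "tz": -0.38, "twist": 0}
  ]
}}

```text
clock: 19.7
eef_pos: [0.5466, 0.1424, 0.1618]
orientation: [0.0, 0.185, 0.983, 0.0]
wrist_force: [-0.1, -0.8, -0.2]
opening: 0.0251
```

```bash
cat > sv.py <<'E'
from ins import *
def sv(name,tip=None):
    s=bot.sense(); plan(target(tip) if tip is not None else s["eef_pos"],158.8)
    pic("side",name); im=np.load(f"pics/{name}.npy")[:,:,::-1]; x0,y0,x1,y1=cr=(265,105,305,140); sc=16
    a=cv2.resize(im[y0:y1,x0:x1],None,fx=sc,fy=sc,interpolation=cv2.INTER_CUBIC);a=np.clip(255*(a/255.)**.6,0,255).astype(np.uint8)
    cv2.imwrite(f"pics/{name}z.png",a)
E
python3 - <<'E'
from sv import *
sv("s25",-14)
E
```

```text
clock 19.7 pos [0.5466 0.1424 0.1618] yaw 158.71 tilt [ 0.0001  0.0001 -1.    ] -> t [ 0.01 -0.02  0.  ] twist -0.09 F [-0.1254 -0.7512 -0.1969] open 0.0251 q [ 0.2096 -0.0939  1.7766  0.0001  1.4589 -0.9895]
```

View pics/s25z.png

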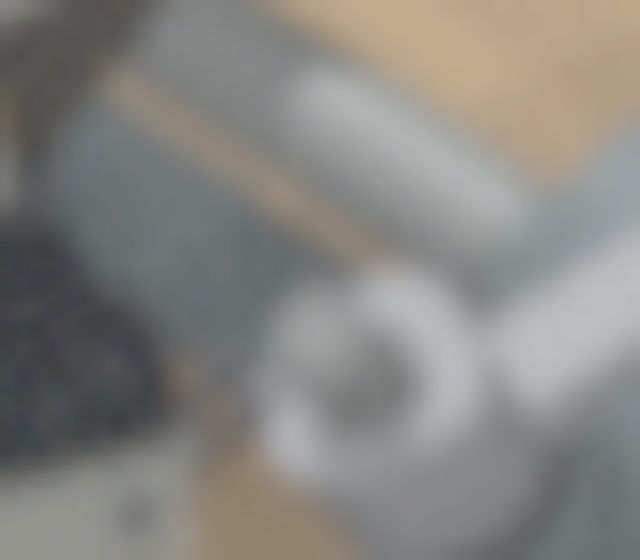

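>>> {"name": "drive_tool", "arguments": {
  "commands": [
    {"jaw": -1, "tx": -0.18, "ty": 0, "tz": -0.09, "twist": 0},
    {"jaw": -1, "tx": -0.35, "ty": 0, "tz": -0.19, "twist": 0},
    {"jaw": -1, "tx": -0.53, "ty": 0, "tz": -0.28, "twist": 0},
    {"jaw": -1, "tx": -0.7, "ty": 0, "tz": -0.37, "twist": 0},
    {"jaw": -1, "tx": -0.7, "ty": 0, "tz": -0.37, "twist": 0}
  ]
}}

```text
clock: 20.25
eef_pos: [0.5531, 0.1398, 0.1655]
orientation: [0.0, 0.185, 0.983, -0.0]
wrist_force: [0.2, -0.5, -0.3]
opening: 0.0251
```

Run:
```python
from sv import *
sv("s26",-6)
m,_=pic("wrist","w26",(220,120,420,270),4); plan(target(-6))
```

```text
clock 20.25 pos [0.5531 0.1398 0.1655] yaw 158.72 tilt [ 0.0001 -0.0002 -1.    ] -> t [ 0.   -0.01 -0.01] twist -0.08 F [ 0.163  -0.5284 -0.2997] open 0.0251 q [ 0.203  -0.0833  1.7606 -0.0002  1.4642 -0.9964]
clock 20.35 pos [0.5529 0.1399 0.1653] yaw 158.72 tilt [-0.     -0.0001 -1.    ] -> t [-0.02 -0.01 -0.02] twist 0.00 F [-0.5722 -0.4456 -0.1143] open 0.0250 q [ 0.2031 -0.0835  1.761  -0.0001  1.4641 -0.9963]
```

View pics/s26z.png

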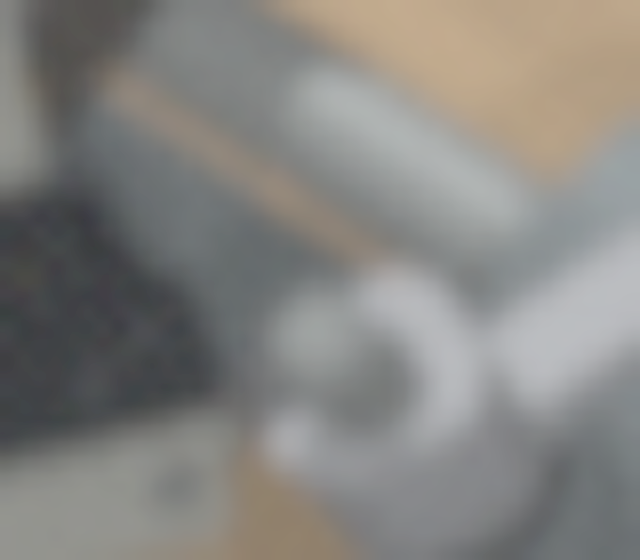

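View pics/w26.png

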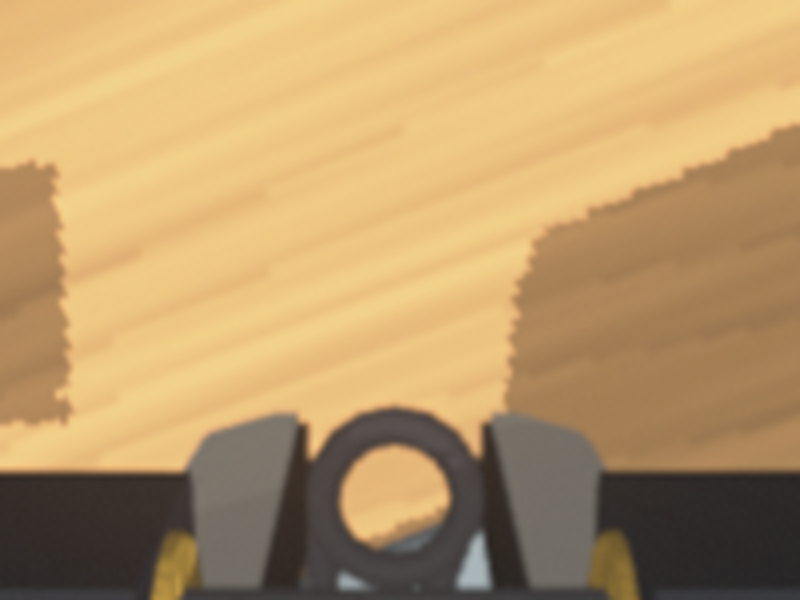

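>>> {"name": "drive_tool", "arguments": {
  "commands": [
    {"jaw": -1, "tx": -0.18, "ty": 0, "tz": -0.09, "twist": 0},
    {"jaw": -1, "tx": -0.35, "ty": 0, "tz": -0.19, "twist": 0},
    {"jaw": -1, "tx": -0.53, "ty": 0, "tz": -0.28, "twist": 0},
    {"jaw": -1, "tx": -0.7, "ty": 0, "tz": -0.37, "twist": 0},
    {"jaw": -1, "tx": -0.7, "ty": 0, "tz": -0.37, "twist": 0}
  ]
}}

```text
clock: 20.85
eef_pos: [0.5597, 0.1373, 0.1692]
orientation: [0.0, 0.185, 0.983, -0.0]
wrist_force: [0.6, -1.2, -1.5]
opening: 0.025
```

Run:
```python
from sv import *
sv("s27",2); print(bot.sense()["ft_torque"])
```

```text
clock 20.85 pos [0.5597 0.1373 0.1692] yaw 158.72 tilt [ 0.0003 -0.0001 -1.    ] -> t [ 0.   -0.02 -0.  ] twist -0.08 F [ 0.6289 -1.1703 -1.5445] open 0.0250 q [ 0.1963 -0.0725  1.7443 -0.0001  1.4696 -1.003 ]
[-0.2355  0.028  -0.1151]
```

View pics/s27z.png

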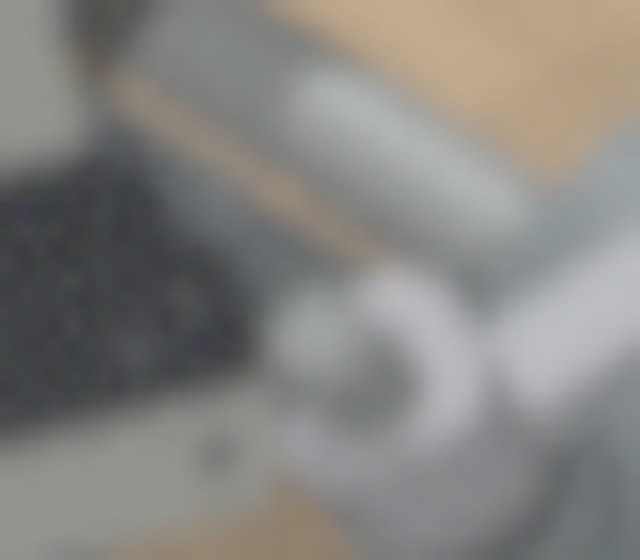

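>>> {"name": "drive_tool", "arguments": {
  "commands": [
    {"jaw": -1, "tx": -0.18, "ty": 0, "tz": -0.09, "twist": 0},
    {"jaw": -1, "tx": -0.35, "ty": 0, "tz": -0.19, "twist": 0},
    {"jaw": -1, "tx": -0.53, "ty": 0, "tz": -0.28, "twist": 0},
    {"jaw": -1, "tx": -0.7, "ty": 0, "tz": -0.37, "twist": 0},
    {"jaw": -1, "tx": -0.7, "ty": 0, "tz": -0.37, "twist": 0}
  ]
}}

```text
clock: 21.4
eef_pos: [0.5659, 0.135, 0.1726]
orientation: [-0.0, 0.185, 0.983, 0.0]
wrist_force: [-1.9, 1.3, -2.4]
opening: 0.0246
```

Run:
```python
from sv import *
sv("s28",10); print(bot.sense()["ft_torque"])
m,_=pic("wrist","w28",(220,120,420,270),4); pic("top","t28",(215,140,285,200),11)
plan(target(10),158.8)
```

```text
clock 21.4 pos [0.5659 0.135  0.1726] yaw 158.74 tilt [-0.0006  0.0002 -1.    ] -> t [-0.04 -0.03 -0.04] twist -0.06 F [-1.9094  1.2685 -2.3539] open 0.0246 q [ 0.1901 -0.0616  1.7283  0.0003  1.4754 -1.0096]
[ 0.1319  0.5115 -0.0085]
clock 21.55 pos [0.5658 0.1349 0.1727] yaw 158.73 tilt [-0.0003  0.0001 -1.    ] -> t [-0.04 -0.02 -0.04] twist -0.07 F [-2.0722  0.9841 -2.7609] open 0.0249 q [ 0.1902 -0.0619  1.7286  0.0002  1.4752 -1.0095]
```

View pics/s28z.png

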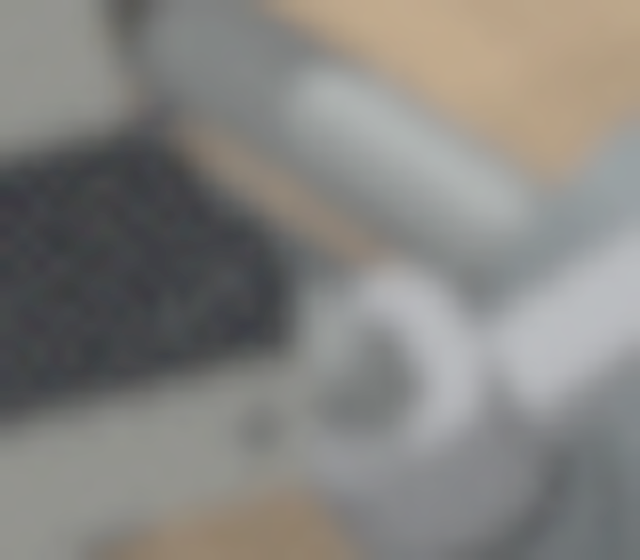

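View pics/w28.png

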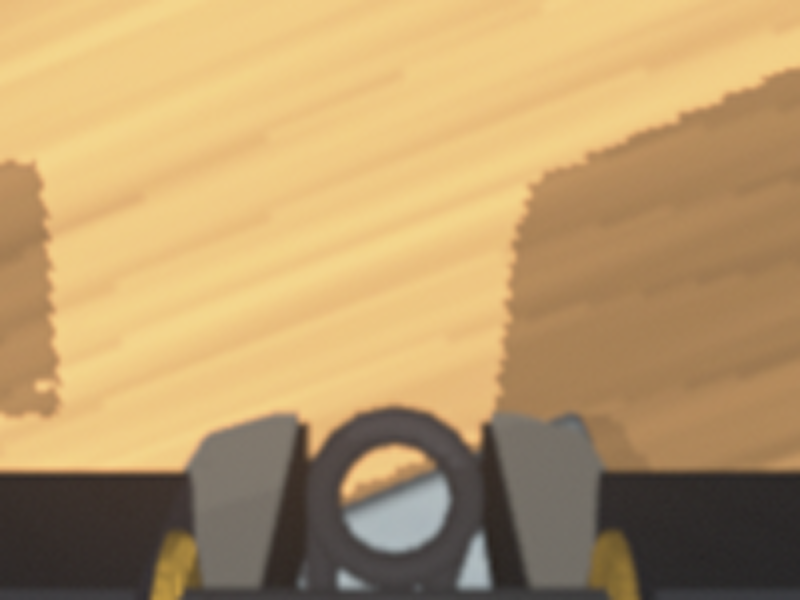

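View pics/t28.png

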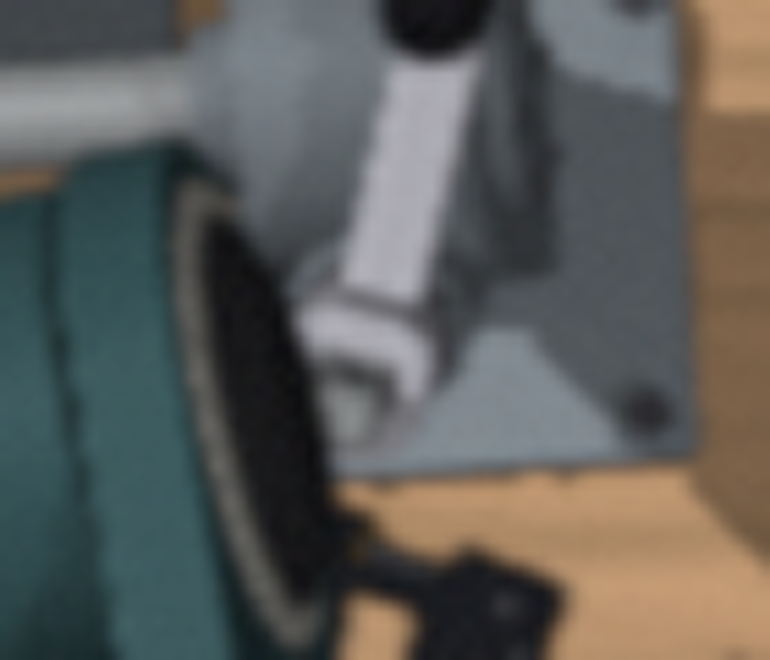

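>>> {"name": "drive_tool", "arguments": {
  "commands": [
    {"jaw": -1, "tx": -0.18, "ty": 0, "tz": -0.09, "twist": 0},
    {"jaw": -1, "tx": -0.35, "ty": 0, "tz": -0.19, "twist": 0},
    {"jaw": -1, "tx": -0.53, "ty": 0, "tz": -0.28, "twist": 0},
    {"jaw": -1, "tx": -0.7, "ty": 0, "tz": -0.37, "twist": 0},
    {"jaw": -1, "tx": -0.7, "ty": 0, "tz": -0.37, "twist": 0}
  ]
}}

```text
clock: 22.05
eef_pos: [0.5731, 0.1321, 0.177]
orientation: [0.001, 0.185, 0.983, 0.0]
wrist_force: [2.0, -0.6, 0.2]
opening: 0.025
```

Run:
```python
from sv import *
plan(target(18),158.8); print(bot.sense()["ft_torque"])
m,_=pic("wrist","w29",(220,120,420,270),4); pic("top","t29",(215,140,285,200),11)
plan(target(18),158.8)
```

```text
clock 22.05 pos [0.5731 0.1321 0.177 ] yaw 158.72 tilt [ 0.0016 -0.0002 -1.    ] -> t [ 0.03 -0.02  0.02] twist -0.08 F [ 2.0057 -0.5697  0.2119] open 0.0250 q [ 0.1835 -0.051   1.7111 -0.0005  1.48   -1.0159]
[-0.185  -0.2019  0.0273]
clock 22.15 pos [0.5731 0.1322 0.1771] yaw 158.72 tilt [ 0.0019 -0.0002 -1.    ] -> t [ 0.02 -0.02  0.03] twist -0.08 F [ 3.7648 -0.8556  1.3843] open 0.0251 q [ 0.1835 -0.0513  1.7112 -0.0005  1.4799 -1.0158]
```

View pics/w29.png

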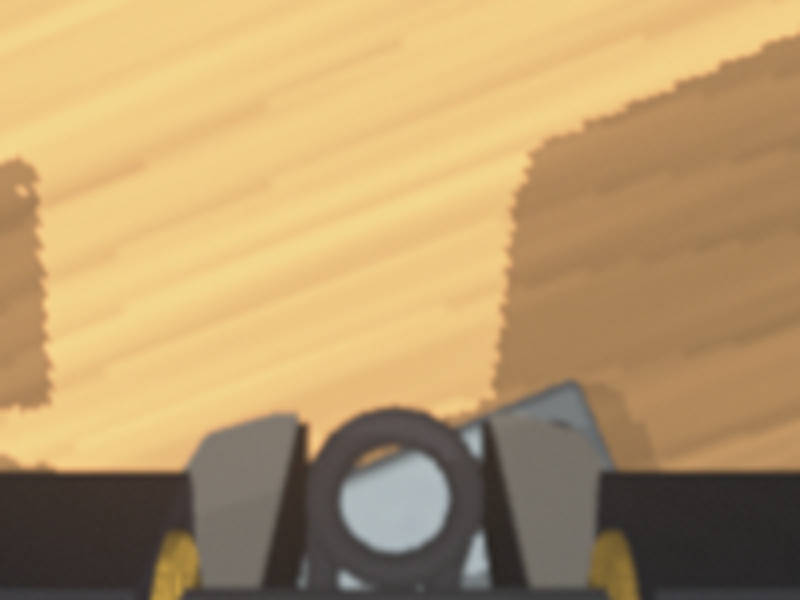

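View pics/t29.png

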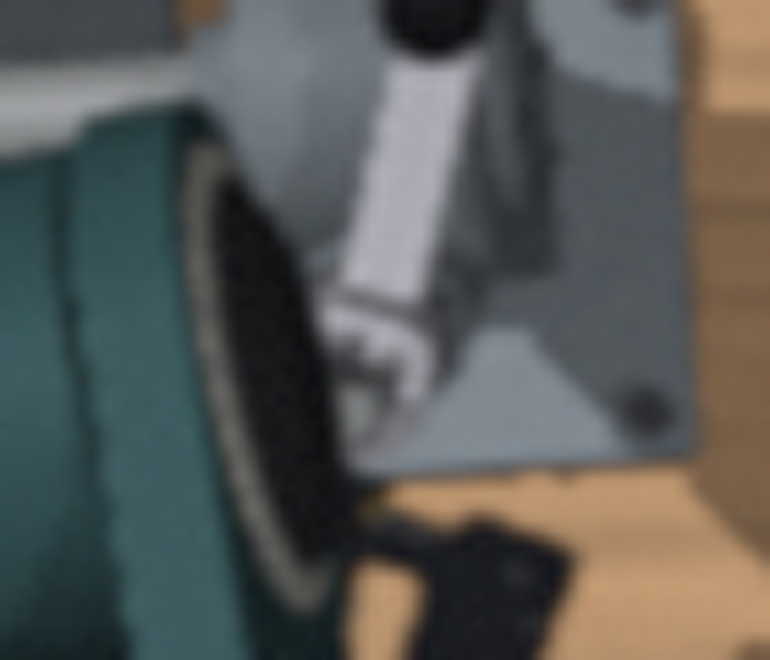

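>>> {"name": "drive_tool", "arguments": {
  "commands": [
    {"jaw": -1, "tx": -0.18, "ty": 0, "tz": -0.09, "twist": 0},
    {"jaw": -1, "tx": -0.35, "ty": 0, "tz": -0.19, "twist": 0},
    {"jaw": -1, "tx": -0.53, "ty": 0, "tz": -0.28, "twist": 0},
    {"jaw": -1, "tx": -0.7, "ty": 0, "tz": -0.37, "twist": 0},
    {"jaw": -1, "tx": -0.88, "ty": 0, "tz": -0.47, "twist": 0},
    {"jaw": -1, "tx": -0.98, "ty": 0, "tz": -0.52, "twist": 0},
    {"jaw": -1, "tx": -0.98, "ty": 0, "tz": -0.52, "twist": 0}
  ]
}}

```text
clock: 22.85
eef_pos: [0.5816, 0.1287, 0.1816]
orientation: [-0.0, 0.185, 0.983, -0.0]
wrist_force: [-0.5, -1.0, -0.6]
opening: 0.0249
```

Run:
```python
from sv import *
plan(target(29),158.8); print(bot.sense()["ft_torque"])
m,_=pic("wrist","w30",(220,120,420,270),4); pic("top","t30",(215,140,285,200),11); pic("side","s30",(240,80,340,180),6)
plan(target(29),158.8)
```

```text
clock 22.85 pos [0.5816 0.1287 0.1816] yaw 158.72 tilt [-0.0002 -0.0001 -1.    ] -> t [-0.02 -0.01 -0.03] twist -0.08 F [-0.5103 -1.0045 -0.5674] open 0.0249 q [ 0.175  -0.0355  1.6885 -0.      1.4888 -1.0245]
[-0.1724 -0.0203 -0.0268]
clock 23.0 pos [0.5815 0.1288 0.1816] yaw 158.73 tilt [-0.0001 -0.     -1.    ] -> t [-0.04 -0.01 -0.04] twist -0.07 F [ 0.1041 -0.7713  0.2408] open 0.0253 q [ 0.1751 -0.0357  1.6887 -0.      1.4887 -1.0244]
```

View pics/w30.png

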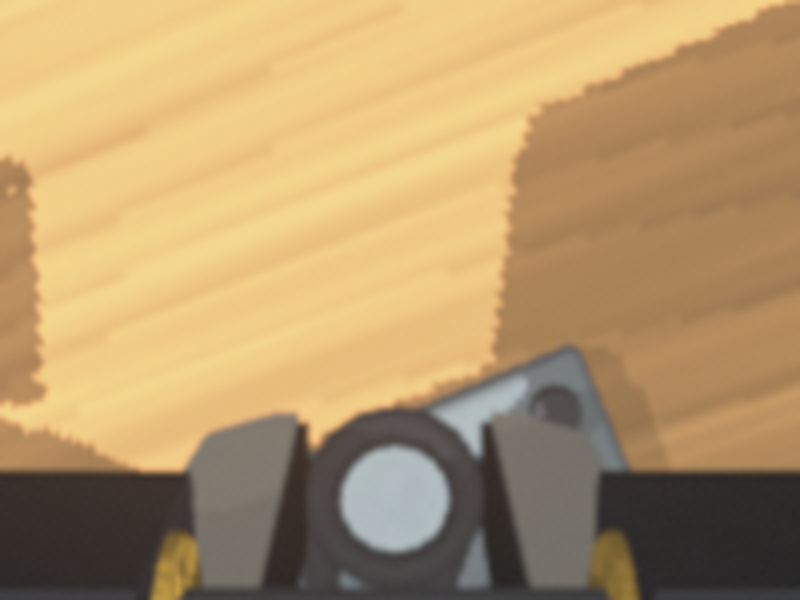

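View pics/t30.png

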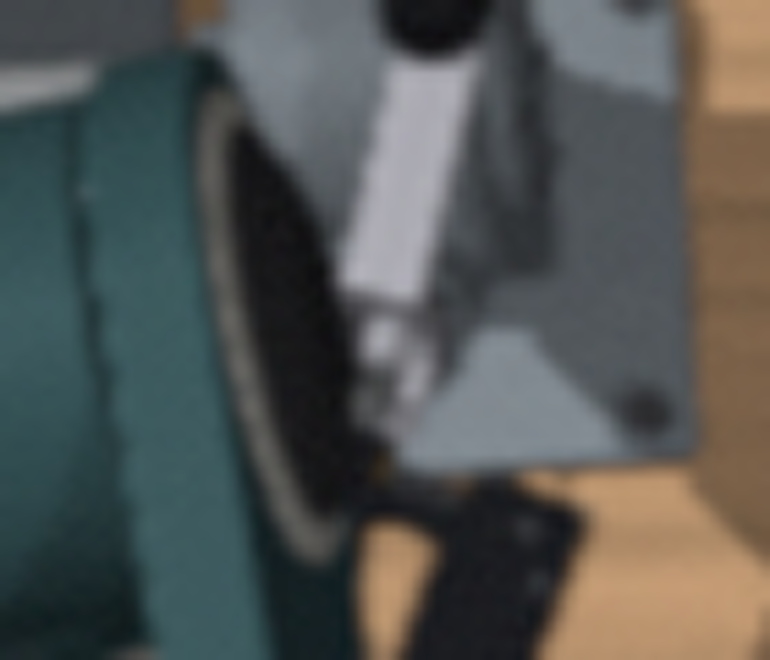

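View pics/s30.png

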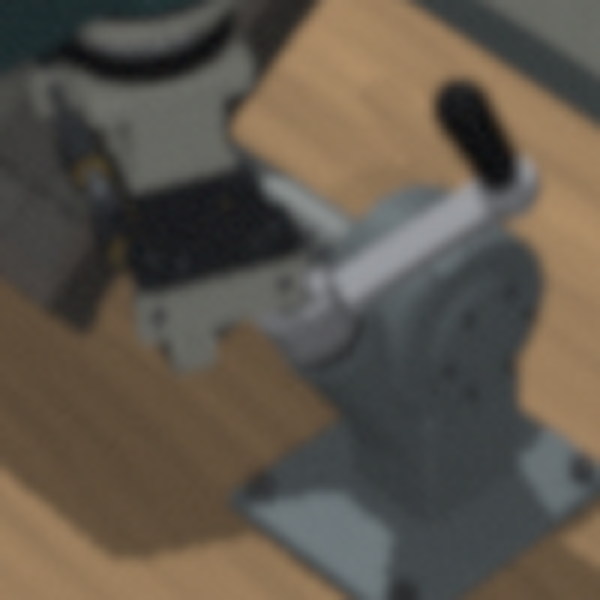

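>>> {"name": "drive_tool", "arguments": {
  "commands": [
    {"jaw": 0.0, "tx": 0, "ty": 0, "tz": 0, "twist": 0},
    {"jaw": 0.1, "tx": 0, "ty": 0, "tz": 0, "twist": 0},
    {"jaw": 0.1, "tx": 0, "ty": 0, "tz": 0, "twist": 0},
    {"jaw": 0.1, "tx": 0, "ty": 0, "tz": -2, "twist": 0},
    {"jaw": 0.1, "tx": 0, "ty": 0, "tz": -5, "twist": 0},
    {"jaw": 0.1, "tx": -2, "ty": 0, "tz": -8, "twist": 0},
    {"jaw": 0.1, "tx": -3, "ty": 0, "tz": -8.5, "twist": 0},
    {"jaw": 0.1, "tx": -3, "ty": 0, "tz": -8.5, "twist": 0}
  ]
}}

```text
clock: 23.8
eef_pos: [0.6104, 0.1175, 0.2671]
orientation: [0.001, 0.185, 0.983, 0.0]
wrist_force: [-0.0, -0.0, 0.3]
opening: 0.051
```

Run:
```python
from ovh import *
plan([.6,.1,.26],158.8)
m,_=pic("wrist","w31",(230,100,390,240),5); np.save("pics/w31E.npy",m["extrinsics"])
homeov("w31","wrist",(230,100,390,240),5,"w31o")
plan([.6,.1,.26],158.8)
```

```text
clock 23.8 pos [0.6104 0.1175 0.2671] yaw 158.69 tilt [ 0.0011  0.0001 -1.    ] -> t [ 0.34 -2.01  0.71] twist -0.11 F [-0.0251 -0.033   0.3178] open 0.0510 q [ 0.1492 -0.0066  1.5218 -0.      1.6253 -1.0497]
clock 23.85 pos [0.6096 0.1178 0.2658] yaw 158.70 tilt [-0.0008 -0.0001 -1.    ] -> t [ 0.25 -2.    0.58] twist -0.10 F [-1.2627  0.4919 -0.556 ] open 0.0514 q [ 0.1497 -0.0069  1.5242  0.0001  1.6251 -1.0494]
```

View pics/w31.png

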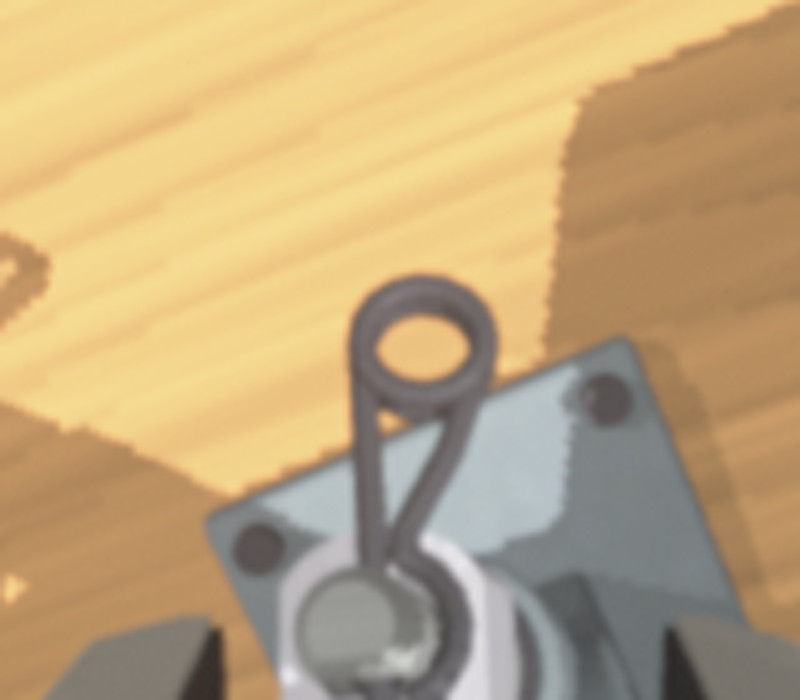

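>>> {"name": "drive_tool", "arguments": {
  "commands": [
    {"jaw": 0.1, "tx": -1.5, "ty": -1.0, "tz": -2, "twist": 0},
    {"jaw": 0.1, "tx": -3.0, "ty": -1.5, "tz": -4, "twist": 0},
    {"jaw": 0.1, "tx": -3.0, "ty": -1.5, "tz": -4, "twist": 0},
    {"jaw": 0.1, "tx": -3.0, "ty": -1.5, "tz": -4, "twist": 0}
  ]
}}

```text
clock: 24.25
eef_pos: [0.6315, 0.0932, 0.3051]
orientation: [-0.001, 0.185, 0.983, -0.0]
wrist_force: [0.0, -0.5, 0.6]
opening: 0.0514
```

Run:
```python
from ovh import *
plan([.6,.1,.26],158.8)
m,_=pic("wrist","w32",(270,110,370,220),6); np.save("pics/w32E.npy",m["extrinsics"])
pic("side","s32",(240,60,340,160),6)
plan([.6,.1,.26],158.8)
P=np.load("spin.npy"); A,B=axes(P[3],P[4])
im=cv2.imread("pics/w32.png")
def dr(X,c): cv2.polylines(im,[np.round((proj(m,X)-[270,110]+.5)*6).astype(int)],False,c,1,cv2.LINE_AA)
hole=np.array([.6196,.1026,.1917])
for dx,c in ((0,(0,0,255)),(-.004,(255,0,0))):
    C=A@np.array([-.05+dx,.0105,0])+hole
    dr(C+D(.013,1,0)@A.T,c); dr(hole+np.array([[-.05+dx,0,0],[.029+dx,0,0]])@A.T,c)
dr(hole+D(.01,.007,.009)@A.T,(0,255,0))
cv2.imwrite("pics/w32o.png",im)
```

```text
clock 24.25 pos [0.6315 0.0932 0.3051] yaw 158.72 tilt [-0.0016  0.     -1.    ] -> t [ 3.18 -0.51  4.52] twist -0.08 F [ 0.0088 -0.4632  0.5528] open 0.0514 q [ 0.1065  0.0278  1.4264  0.0002  1.689  -1.0928]
clock 24.35 pos [0.6313 0.0935 0.3049] yaw 158.75 tilt [-0.0021 -0.0001 -1.    ] -> t [ 3.14 -0.52  4.49] twist -0.05 F [-1.3366  0.3472 -0.2975] open 0.0512 q [ 0.107   0.0276  1.4269  0.0002  1.6892 -1.0929]
```

View pics/w32.png

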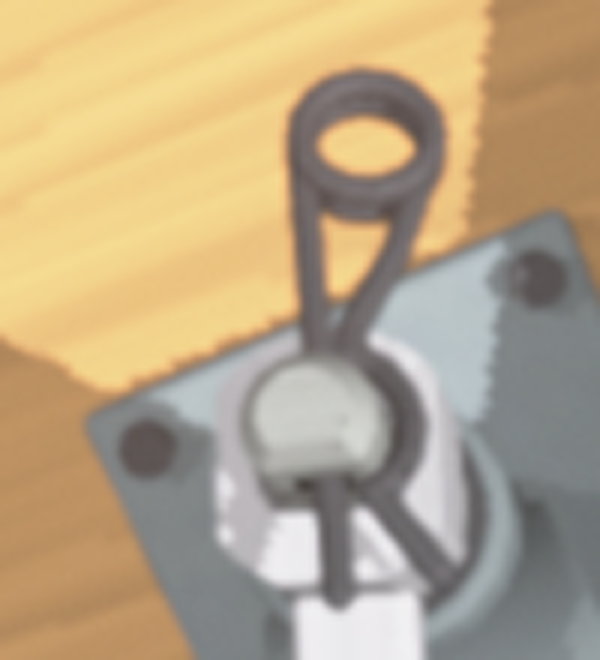

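View pics/w32o.png

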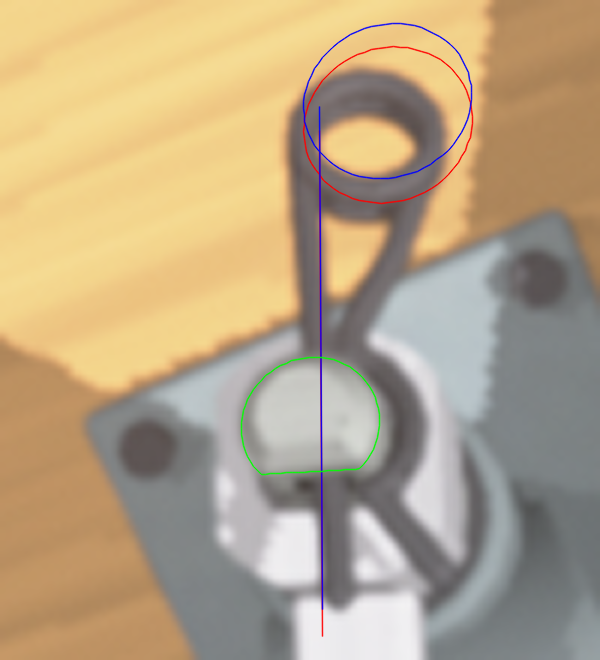

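View pics/s32.png

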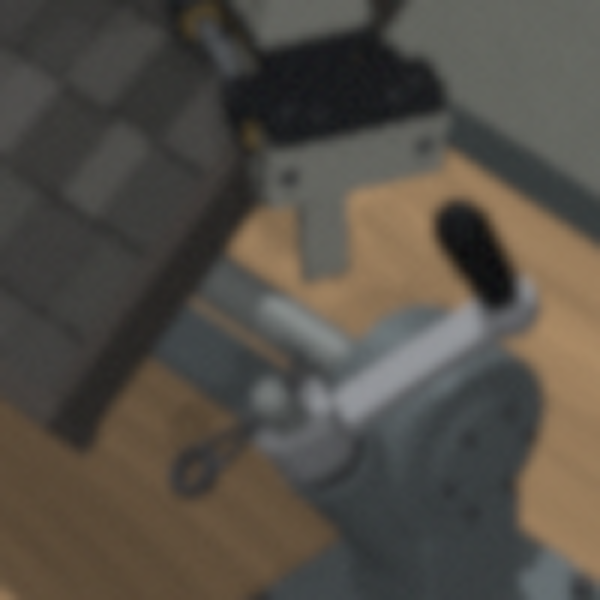

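```bash
cat > fitclip.py <<'E'
from ovh import *
from scipy.optimize import least_squares
mw=bot.camera_model("wrist"); mw["extrinsics"]=np.load("pics/w32E.npy"); ms=bot.camera_model("side")
m31=bot.camera_model("wrist"); m31["extrinsics"]=np.load("pics/w31E.npy")
S=np.load("spin.npy"); A,B=axes(S[3],S[4]); hole0=np.array([.6196,.1026,.1917])
f6=lambda u,v:np.array([270+(u+.5)/6-.5,110+(v+.5)/6-.5]); s6=lambda u,v:np.array([240+(u+.5)/6-.5,60+(v+.5)/6-.5]); f5=lambda u,v:np.array([230+(u+.5)/5-.5,100+(v+.5)/5-.5])
def res(q,full=False):
    P=q[:3]; Rm=A@R.from_rotvec(q[3:6]).as_matrix()
    pt=lambda l:P+Rm@np.array(l)   # P= seat
    coil=[-.05,.0105,0]
    o=[proj(mw,pt([.0275,0,0]))[0]-f6(339,592), proj(mw,pt(coil))[0]-f6(367,148), proj(m31,pt(coil))[0]-f5(424,348),
       proj(mw,pt([-.030,0,0]))[0][:1]-f6(309,0)[:1], proj(mw,pt([.012,0,0]))[0][:1]-f6(331,0)[:1],
       .5*(proj(ms,pt(coil))[0]-s6(192,472)), (A.T@(P-hole0))[1:]/.001*.5, q[3:6]/.15*.5]
    return np.concatenate(o)
r=least_squares(res,np.r_[hole0,0,0,0]); print(r.x,r.cost); print(r.fun.round(2))
print("seat-hole in spindle mm",A.T@(r.x[:3]-hole0)*1000,"x-axis angle",np.arccos((R.from_rotvec(r.x[3:6]).as_matrix())[0,0]))
E
python3 fitclip.py
```

```text
[ 0.6177  0.104   0.1906 -0.0481 -0.2253  0.1046] 0.5965048246156339
[-0.06  0.1  -0.11 -0.2  -0.    0.14  0.19 -0.1  -0.13  0.5   0.3  -0.01
 -0.16 -0.75  0.35]
seat-hole in spindle mm [-2.5552  0.5901 -0.0116] x-axis angle 0.24840920643392245
```

```bash
cat >> fitclip.py <<'E'
Rm=A@R.from_rotvec(r.x[3:6]).as_matrix(); C=r.x[:3]+Rm@[-.05,.0105,0]; print("coil",C,"x axis",Rm[:,0],"head/elev",np.degrees(np.arctan2(Rm[1,0],Rm[0,0])),np.degrees(np.arcsin(Rm[2,0])))
# compare: coil 3D by triangulation
print(tri([(mw,f6(367,148)),(m31,f5(424,348)),(ms,s6(192,472))]), tri([(mw,f6(367,148)),(ms,s6(192,472))]))
plan([C[0],C[1],.26],158.8); plan(C+[0,0,.0147],158.8)
E
python3 fitclip.py
```

```text
[ 0.6177  0.104   0.1906 -0.0481 -0.2253  0.1046] 0.5965048246156339
[-0.06  0.1  -0.11 -0.2  -0.    0.14  0.19 -0.1  -0.13  0.5   0.3  -0.01
 -0.16 -0.75  0.35]
seat-hole in spindle mm [-2.5552  0.5901 -0.0116] x-axis angle 0.24840920643392245
coil [0.5841 0.1247 0.1581] x axis [ 0.717  -0.2097  0.6647] head/elev -16.305680835523393 41.66266000137528
[0.5842 0.1246 0.1614] [0.5845 0.1244 0.1616]
clock 24.35 pos [0.6313 0.0935 0.3049] yaw 158.75 tilt [-0.0021 -0.0001 -1.    ] -> t [5.52 1.2  4.5 ] twist -0.05 F [-1.3366  0.3472 -0.2975] open 0.0512 q [ 0.107   0.0276  1.4269  0.0002  1.6892 -1.0929]
clock 24.35 pos [0.6313 0.0935 0.3049] yaw 158.75 tilt [-0.0021 -0.0001 -1.    ] -> t [ 5.5   1.21 13.22] twist -0.05 F [-1.3366  0.3472 -0.2975] open 0.0512 q [ 0.107   0.0276  1.4269  0.0002  1.6892 -1.0929]
```

Run:
```python
from ovh import *
m=bot.camera_model("wrist"); m["extrinsics"]=np.load("pics/w32E.npy")
S=np.load("spin.npy"); A,B=axes(S[3],S[4]); p0=np.array([.6196,.1026,.1917])
f=lambda X:((proj(m,X)-[270,110]+.5)*6).round(0)
print("hole",f(p0)); print("flat exit",f(p0+A@[.007,0,0]),"entry",f(p0-A@[.01,0,0]))
# clip with coil at triangulated place, leg through hole
coil=np.array([.5844,.1245,.1615])
for c,hole in ((coil,p0),):
    y=np.array([.3,.954,0]); v=hole-c; x=v+.0105*y; x/=np.linalg.norm(x); y=y-x*(x@y); y/=np.linalg.norm(y)
    seat=c+.05*x-.0105*y
    for s in (-.05,-.03,-.015,0,.015,.0265,.029): print(s,f(seat+s*x))
    print("spring side necks +-14:",f(seat+.014*x+.008*y),f(seat-.014*x+.008*y),"bow mid",f(seat+.0155*y*1.5))
im=np.load("pics/w32.npy")[:,:,::-1][160:215,300:355]; a=cv2.resize(im,None,fx=11,fy=11,interpolation=cv2.INTER_CUBIC); cv2.imwrite("pics/w32c.png",a)
```

```text
hole [[321. 441.]]
flat exit [[321. 488.]] entry [[321. 377.]]
-0.05 [[301. 155.]]
-0.03 [[309. 264.]]
-0.015 [[315. 350.]]
0 [[321. 440.]]
0.015 [[327. 534.]]
0.0265 [[333. 609.]]
0.029 [[334. 626.]]
spring side necks +-14: [[383. 524.]] [[368. 352.]] bow mid [[479. 429.]]
```

View pics/w32c.png

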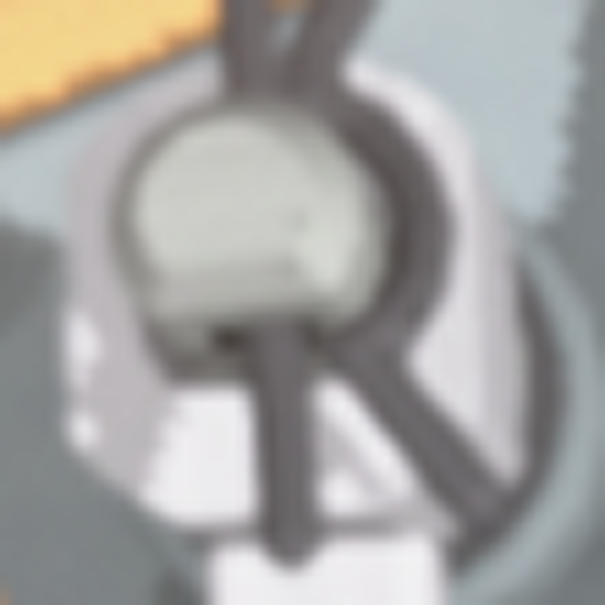

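Run:
```python
from ovh import *
plan([.6,.1,.26],158.8)
m,_=pic("top","t33",(205,110,275,170),10)
homeov("t33","top",(205,110,275,170),10,"t33o"); homeov("s32","side",(240,60,340,160),6,"s32o")
cv2.imwrite("pics/both.png",np.hstack([cv2.imread("pics/t33o.png")[:600,150:550],cv2.imread("pics/s32o.png")[:600,190:590]]))
```

```text
clock 24.35 pos [0.6313 0.0935 0.3049] yaw 158.75 tilt [-0.0021 -0.0001 -1.    ] -> t [ 3.14 -0.52  4.49] twist -0.05 F [-1.3366  0.3472 -0.2975] open 0.0512 q [ 0.107   0.0276  1.4269  0.0002  1.6892 -1.0929]
```

View pics/both.png

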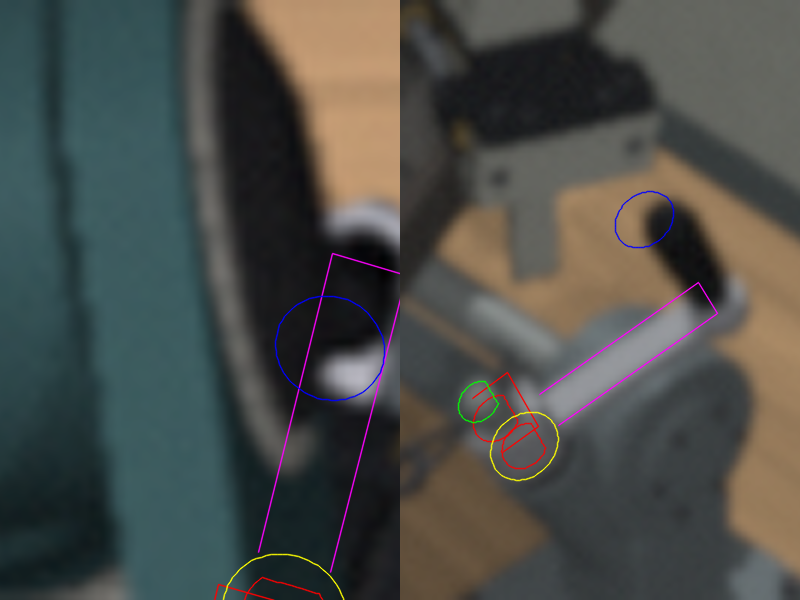

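Run:
```python
from ovh import *
S=np.load("spin.npy"); A,B=axes(S[3],S[4]); p=np.array([.6196,.1026,.1917]); m=bot.camera_model("side")
x0,y0,x1,y1=275,112,315,150; sc=18
im=np.load("pics/s32.npy")[:,:,::-1][y0:y1,x0:x1]; a=cv2.resize(im,None,fx=sc,fy=sc,interpolation=cv2.INTER_CUBIC);a=np.clip(255*(a/255.)**.7,0,255).astype(np.uint8); b=a.copy()
def dr(X,c): cv2.polylines(b,[np.round((proj(m,X)-[x0,y0]+.5)*sc).astype(int)],False,c,1,cv2.LINE_AA)
def hubo(z):
    t=np.linspace(0,2*np.pi,100); x=.0195*np.cos(t); y=np.clip(.0195*np.sin(t),-.017,.017); return np.c_[x,y,np.full(100,z)]
for z,c in ((-.039,(0,0,255)),(-.009,(0,0,255))): dr(p+hubo(z)@A.T,c)
dr(p+D(.017,1,-.039)@A.T,(0,255,255)); dr(p+D(.01,.0072,.009)@A.T,(0,255,0)); dr(p+D(.024,1,-.043)@A.T,(255,0,255))
cv2.imwrite("pics/s32h.png",np.hstack([a[:600,:400+0],b[:600,:400]])); cv2.imwrite("pics/s32i.png",a[:600]); cv2.imwrite("pics/s32j.png",b[:600])
```

```text
(no output)
```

View pics/s32i.png

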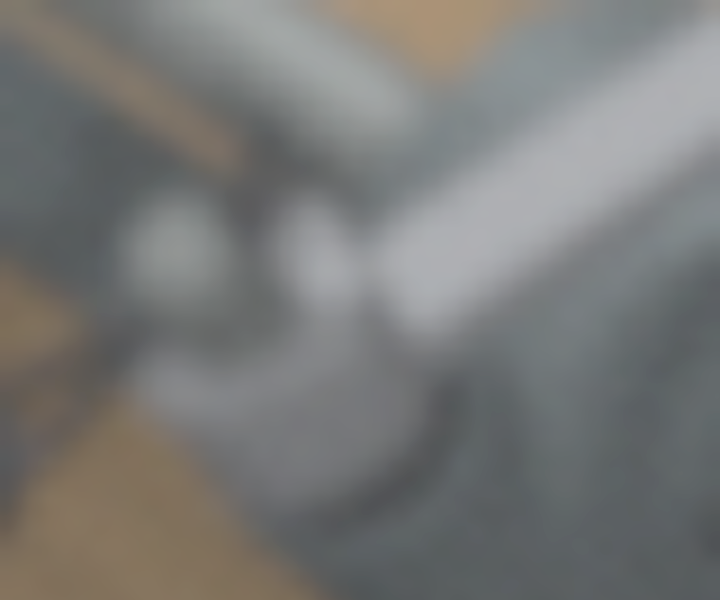

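View pics/s32j.png

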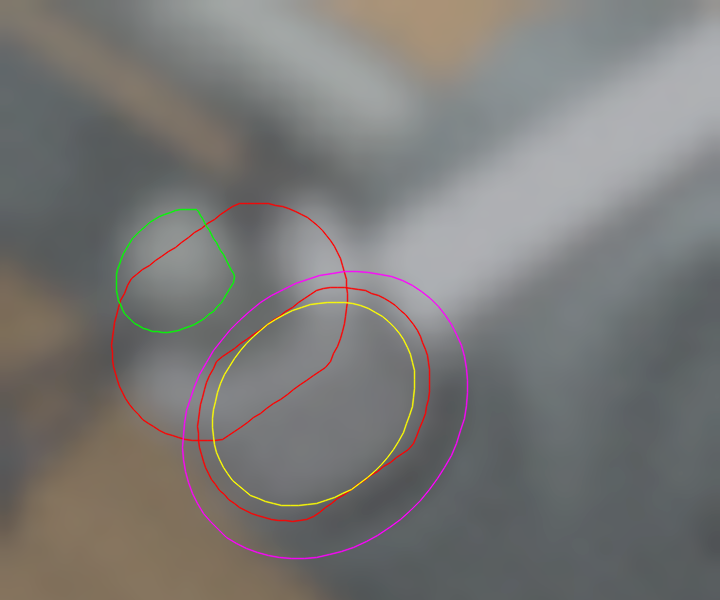

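>>> {"name": "drive_tool", "arguments": {
  "commands": [
    {"jaw": 0.1, "tx": 2, "ty": 0, "tz": -4, "twist": 0},
    {"jaw": 0.1, "tx": 3, "ty": 0, "tz": -7, "twist": 0},
    {"jaw": 0.1, "tx": 3, "ty": 0, "tz": -7, "twist": 0},
    {"jaw": 0.1, "tx": 3, "ty": 0, "tz": -7, "twist": 0}
  ]
}}

```text
clock: 24.8
eef_pos: [0.6038, 0.1043, 0.3764]
orientation: [0.0, 0.184, 0.983, 0.0]
wrist_force: [0.5, -0.4, -0.5]
opening: 0.0506
```

Run:
```python
from ovh import *
plan([.6,.1,.26],158.8)
m,_=pic("wrist","w34",(230,100,390,240),5)
```

```text
clock 24.8 pos [0.6038 0.1043 0.3764] yaw 158.77 tilt [ 0.0004  0.0001 -1.    ] -> t [ 0.2  -0.54 11.64] twist -0.03 F [ 0.5332 -0.3847 -0.5388] open 0.0506 q [ 0.1295 -0.0226  1.3627  0.      1.8011 -1.0707]
```

View pics/w34.png

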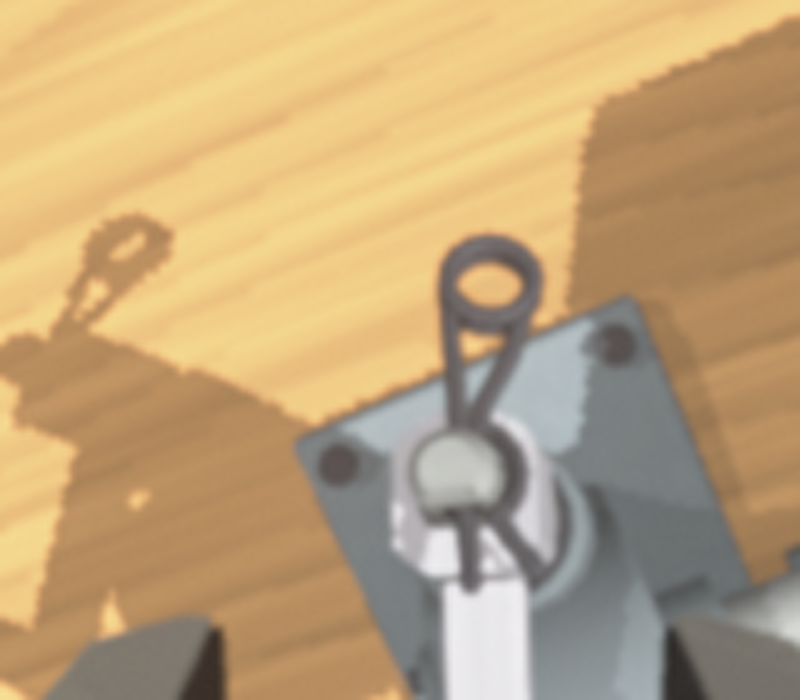

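Run:
```python
from ovh import *
m34=bot.camera_model("wrist"); m32=dict(m34); m32["extrinsics"]=np.load("pics/w32E.npy"); m31=dict(m34); m31["extrinsics"]=np.load("pics/w31E.npy"); ms=bot.camera_model("side")
f6=lambda u,v:(270+(u+.5)/6-.5,110+(v+.5)/6-.5); s6=lambda u,v:(240+(u+.5)/6-.5,60+(v+.5)/6-.5); f5=lambda u,v:(230+(u+.5)/5-.5,100+(v+.5)/5-.5)
coil=tri([(m32,f6(367,148)),(m31,f5(424,348)),(m34,f5(490,285)),(ms,s6(192,472))])
tip=tri([(m32,f6(339,600)),(m34,f5(471,584))])
end=tri([(m32,f6(316,415)),(m34,f5(459,472)),(m31,f5(350,622)),(ms,s6(268,395))])
S=np.load("spin.npy"); A,B=axes(S[3],S[4])
print(coil,tip,np.linalg.norm(tip-coil),"exp .0797; end",end, "pred", np.array([.6196,.1026,.1917])+.0115*A[:,2])
hole=end-.0115*A[:,2]
print("hole",hole)
v=tip-coil; print("coil->hole",np.linalg.norm(hole-coil),"exp .0511; tip->hole",np.linalg.norm(tip-hole),"exp .029")
y=np.array([.3,.954,0]); x=v+.0105*y; x/=np.linalg.norm(x); print("x",x,"angle",np.arccos(x@A[:,0]))
x2=hole-coil+.0105*y; x2/=np.linalg.norm(x2); print("angle2",np.arccos(x2@A[:,0]))
```

```text
[0.5839 0.1245 0.1616] [0.6493 0.0943 0.1695] 0.07245239603389007 exp .0797; end [0.6138 0.1033 0.2026] pred [0.6139 0.1024 0.2017]
hole [0.6195 0.1035 0.1926]
coil->hole 0.05170345071712674 exp .0511; tip->hole 0.03881209526753834 exp .029
x [ 0.9534 -0.2809  0.1098] angle 0.38695122580941393
angle2 0.18513676851426245
```

```bash
python3 -c "
from bench import bot
print(bot.finish_job()); print(bot.sense()['clock'])"
```

```text
the job is handed in; nothing more can be done
None
the job is handed in; nothing more can be done
```

The crank is home on the spindle and the hairpin clip is through the cross hole, hugging the shank. I handed the job in at about 24.8 s of the 61 s; the hand-in reports no verdict.

**What I did:** The tool can only point down, so I gripped the crank by its hub flats. I tilted it about 29° by pressing its arm on the spindle end, then slid it down the spindle until it met about 22 N along the axis at the shoulder. I tilted the clip the same way and pushed its straight leg in from the round side. I felt about 3 N of resistance and then a pull forward, and at the end the force was near zero. I let go and backed off with the gripper clear.

**Last checks:**
- **Crank:** the hub looks seated. Its underside sits at the shoulder to within about 1–2 mm in the side view. It leans by the play in the bore, roughly 0.03–0.12 rad by rough picture readings; the limit is 0.13.
- **Clip:** the bow wraps the shank and the tip shows past the flat. The clip held its place between the last two pictures.
- **Disagreement on the clip:** triangulating the coil puts clip_seat about 1 mm from the hole centre with the leg about 0.13–0.19 rad off. A fit that included the tip pixels gave about 2.6 mm and 0.25 rad. Both are inside the limits (4 mm, 0.3 rad), but the second is not far inside.
- **Failed measurement:** the last triangulation of the leg tip came out inconsistent: it put the tip 72 mm from the coil where the true distance is about 80 mm, and would have meant a leg angle of 0.39 rad. I disregarded it because the views were too close together.
- **Not measured:** the clip_spring value itself, which I judged only by the pictures and the force.
- **Torch, shingles, hammer:** the robot was not sent near them, but I did not measure them again at the end.

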